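# Change the batch on a curing plate

## Robot

A 6-joint arm with a two-finger parallel gripper is mounted at the origin on the work surface. World frame = base frame: x ahead of the robot, y to its left, z up, the work surface at z = 0. Lengths are in mm, angles in rad, forces in N, time in s.
With the tool pointing down it reaches from about 400 to 925 mm from the base axis. Payload 12.5 kg.
Tool frame: the origin (TCP) lies at the very end of the fingers, on their centre line; the grasp point (between the pads) lies 19 mm behind it; x points along the fingers, y is the direction in which the jaws open and shut, and the axes are right-handed (so a half turn about x gives the same grasp; the last joint's range is limited). The gripper opens to 95 mm and grips with 3 to 60 N. Pads are 20 mm wide; open, the fingers measure 119 mm over their backs; the gripper's body (75 mm by 180 mm) begins 59 mm behind the grasp point.
Start: joints at [1.068, 0.491, 1.559, -0, 1.092, -0.106], TCP at [241.528, 576.464, 214.661] pointing down, gripper open.
Joint ranges: [-3.1, 3.1], [-0.84, 2.19], [0.05, 2.79], [-1.13, 4.28], [0.06, 2.93], [-2.69, 2.69]. Speed limits (rad/s): [2.22, 2.22, 2.79, 3.14, 3.14, 3.14].

## Interface

Orientations are given as [roll, pitch, yaw] about the fixed x, y, z axes, in that order (R = Rz(yaw) Ry(pitch) Rx(roll)).
In Python, from cell import env, optics, job gives the robot as it stands.
- The arm moves only by the shell command python3 -m handwheel 'ROWS' [OPENING]. ROWS is JSON, a list of rows, each an object with "travel": the shift along the world's x, y, z in mm, a list of three; "roll": the turn about the world's z in degrees. In form: [{"travel": [dx, dy, dz], "roll": roll}, ...]. A call has 1 to 8 rows; each row is the pose to reach, as a shift and turn from the pose commanded when the call began; what a row does not reach only later rows make up. A row lasts 1/10 s, in which the tool goes at most 50 mm and 8.59 degrees, less where a joint would pass 70% of its speed; a pose out of reach is approached as far as the arm can. A call with a gripper value outside its range is refused whole. OPENING is the closure, from -1 (fully open) to 1 (shut), set as the call begins (- or left out, the last holds). The fingers move at their own pace and stop on an object; the grip force is fixed at half the most. Time passes only in rows, so rows that repeat a pose let the fingers close. It gives the time, the measured TCP pose, the force and the opening at its end, in the units of the state.
- env.state(): the state, without advancing time (a new reading comes with each control period).
- optics.read_camera(name): name is "scene" or "top" or "wrist"; returns the picture (384x512x3 uint8, red, green, blue); there is no depth.
- optics.camera_params(name): a dict with "fx", "fy", "cx", "cy" (pixels), "world_from_camera" (4x4, takes a point from camera to world coordinates). Camera axes: x right, y up, looking along -z (the intrinsics and any distortion apply to the point x, -y, -z); pixel columns grow to the right and rows downward; lengths in mm; the calibration is good to about 2 mm. A picture is of the moment at which its call begins: read the wrist's pose just before it. camera_params takes no time and is no camera call; for the wrist camera it gives the pose at the moment of the call.
- job.job_done(): hands the job in, once; it reports no verdict.
The state is a dict: "t": time; "joints": joint angles; "qvel": joint speeds; "tau": joint torques, N m; "eef_pos": TCP position; "tcp_rot": TCP orientation; "ft_force": force on the tool from outside, world axes, zero at the start; "moment": the same for the moment, N m; "opening": opening from 0.0 (shut) to 1.0 (fully open).
Only numpy, scipy, OpenCV 4.12 (cv2) and the standard library are available. Lean on these libraries where they do the work, as an engineer would, in place of code of your own. Each camera call takes 0.05 s, during which the arm holds its last target.

## Task

Change the batch at the curing plate: take off the cured pack that stands there at the start and lay it flat on the bench, stand every fresh pack upright on one of its short ends on the plate, one to a bay, inside the white outline with its broad faces along the outline's long sides, and put the stopper fully home in the primer flask. Only when all that is done, turn the lamp controller's selector knob from its off tick to the long middle tick. Leave the fresh packs standing and do not disturb the screwdriver, handset and dish.

Things in the scene. Friction and masses are not known exactly. Their poses are not given: they have to be found in the camera images.
- pack1: fresh grey power pack, a block 100 x 60 x 26 mm, 0.25 kg or so, both ends alike and both faces alike. Origin at its centre; x along the 100 mm length, y along the 60 mm width, z along the 26 mm thickness. Starts lying flat on the bench, at any of three spots left of the plate; there are two or three fresh packs, and one that is absent reads None from the start
- pack2: as pack1
- pack3: as pack1
- cured: the cured pack: same block and axes as pack1, but it starts standing on a short end in or near the middle bay
- plate: fixed curing plate, dark steel, 150 mm (x) by 320 mm (y), 6 mm thick, on the bench with three outlined bays. Origin at the centre of its underside, z up
- bay1 (a point): centre of a white bay outline on the plate's top face, 46 mm (plate x) by 80 mm (plate y); the three bays lie in a row along the plate's y, 105 mm apart. Axes as the plate's; this is the one toward the plate's -y end
- bay2 (a point): as bay1, the middle one
- bay3 (a point): as bay1, the one toward the plate's +y end
- stopper: black tapered stopper, 58 mm tall, 60 g, starts standing on the bench, narrow end down. Origin at the centre of its narrow end, z up its axis. Plug 28 mm in diameter at the bottom and 38 mm at height 25 mm; then a flange 54 mm in diameter from 25 to 33 mm; then a round grip 22 mm in diameter from 34 to 58 mm
- stopper_seat (a point): on the stopper's axis at the underside of its flange, 25 mm above its origin; meets flask_rim when the stopper is home
- flask_rim (a point): centre of the mouth of the fixed amber wide-mouth flask, level with its rim, 90 mm above the bench. The flask is 84 mm in diameter, its neck 56 mm outside and 43 mm inside, so the plug drops in with 2 mm or more all round and the flange rests on the rim
- selector (a joint): angle of the selector knob (rad), 0 to 2.09, growing clockwise seen from above. It has three detents: 0 (short tick, lamp off, where it starts), 1.05 (the long middle tick) and 2.09 (short tick). Let go, it drops toward the nearest: below about 0.5 back to 0, from about 0.6 to 1.5 to 1.05 (resting within 0.08). Turning takes up to 0.1 N m
- selector_grip (a point): on the knob's upright axis at grip height, 83 mm above the bench. Grip: an upright bar 42 mm long (this point's x, turning with the knob), 14 mm wide (y), from 25 mm below this point to 7 mm above; under it a 44 mm disc. A white line on top marks its -x end, which points to the ticks. On a fixed grey box 110 x 110 x 46 mm, left or right of the bench; the flask is on the other side
- driver: bystander: screwdriver lying on the mat near the work
- handset: bystander: opened handset 75 x 150 x 8 mm lying flat near the work
- dish: bystander: white divided parts dish 80 x 120 x 25 mm near the work
There are look-alikes about, which are no part of the job. Leave any yellow look-alike of the cured alone. What is shaped like the pack2 but purple is not meant.

How it is judged:
By the outcome, as a careful person would: the job done as asked, in the order asked, and still so for the second after the job is handed in, with the robot touching nothing.
Of pack1, pack2, pack3 only 2 to 3 are there at a start; the rules pass over those that are not, and their reading is None.
At some moment in a run one of pack1, pack2, pack3 may be knocked a few centimetres aside while the robot is not near it.
It also fails if it takes over 210 s, if anything falls off the work surface, if the arm or the gripper's body presses on something with over 40 N, if the wrist force passes 120 N, or if a joint passes its speed limit or range.

## Working session

There is one attempt and no reset: what is moved stays moved. The work goes in short steps, Python scripts to look and compute and a shell command to move; the robot and the scene stay as the last step left them, time stands still between calls to the robot, and variables do not carry over. Pictures are saved under pics/ and viewed, and the job is handed in when it is done.

```bash
ls; mkdir -p pics; cat > h.py <<'E'
import numpy as np, cv2
from cell import env, optics, job
def snap(n,f,scale=1):
    im=optics.read_camera(n); P=optics.camera_params(n)
    np.savez('pics/'+f+'.npz',im=im,**{k:np.array(v) for k,v in P.items()})
    o=im[:,:,::-1]
    if scale!=1:o=cv2.resize(o,None,fx=scale,fy=scale)
    cv2.imwrite('pics/'+f+'.png',o); return im,P
def load(f):
    d=np.load('pics/'+f+'.npz',allow_pickle=True); return d['im'],{k:d[k] for k in d.files if k!='im'}
def ray(P,u,v):
    T=np.array(P['world_from_camera'],float)
    d=np.array([(u-P['cx'])/P['fx'],-(v-P['cy'])/P['fy'],-1.])
    return T[:3,3],T[:3,:3]@d
def onz(P,u,v,z):
    o,d=ray(P,u,v); return (o+d*(z-o[2])/d[2])
def proj(P,p):
    T=np.array(P['world_from_camera'],float); c=T[:3,:3].T@(np.array(p)-T[:3,3])
    return P['cx']+P['fx']*c[0]/-c[2],P['cy']+P['fy']*c[1]/c[2]
E
python3 - <<'E'
from h import *
for n in('scene','top','wrist'):
    im,P=snap(n,n+'0',1.5); print(n,{k:np.round(v,3).tolist() if not isinstance(v,str) else v for k,v in P.items()})
print(env.state())
E
```

```text
pics
scene {'fx': 486.279, 'fy': 486.279, 'cx': 252.791, 'cy': 196.789, 'world_from_camera': [[0.776, -0.499, 0.386, 1108.062], [0.631, 0.627, -0.457, -605.143], [-0.015, 0.598, 0.801, 1166.87], [0.0, 0.0, 0.0, 1.0]]}
top {'fx': 425.765, 'fy': 425.765, 'cx': 261.059, 'cy': 197.512, 'world_from_camera': [[-0.109, 0.969, -0.222, 337.758], [-0.994, -0.105, 0.03, 13.736], [0.005, 0.224, 0.975, 1156.484], [0.0, 0.0, 0.0, 1.0]]}
wrist {'fx': 325.633, 'fy': 325.633, 'cx': 256.952, 'cy': 195.808, 'world_from_camera': [[0.387, -0.893, -0.23, 176.317], [0.922, 0.374, 0.097, 604.25], [-0.001, -0.25, 0.968, 384.172], [0.0, 0.0, 0.0, 1.0]]}
{'t': 0.15, 'joints': array([ 1.06842092e+00,  4.91406174e-01,  1.55931205e+00, -2.31539451e-05,
        1.09167583e+00, -1.05578265e-01]), 'qvel': array([ 1.57060849e-05, -1.90814760e-03, -3.09530025e-03,  1.21116057e-03,
       -6.42363020e-04, -7.47994525e-04]), 'tau': array([ 7.71565592e-04, -6.12892699e+01, -2.58279043e+01,  6.92385784e-02,
        4.72638721e-02, -7.24104962e-05]), 'eef_pos': array([241.42964176, 576.29956475, 214.20435902]), 'tcp_rot': array([-1.65075243,  1.56999466, -2.04753889]), 'ft_force': array([ 0.53190024, -0.5681448 ,  0.53111477]), 'moment': array([-0.00918278, -0.00746696,  0.01611416]), 'opening': 0.9993341826812381}
```

View pics/top0.png

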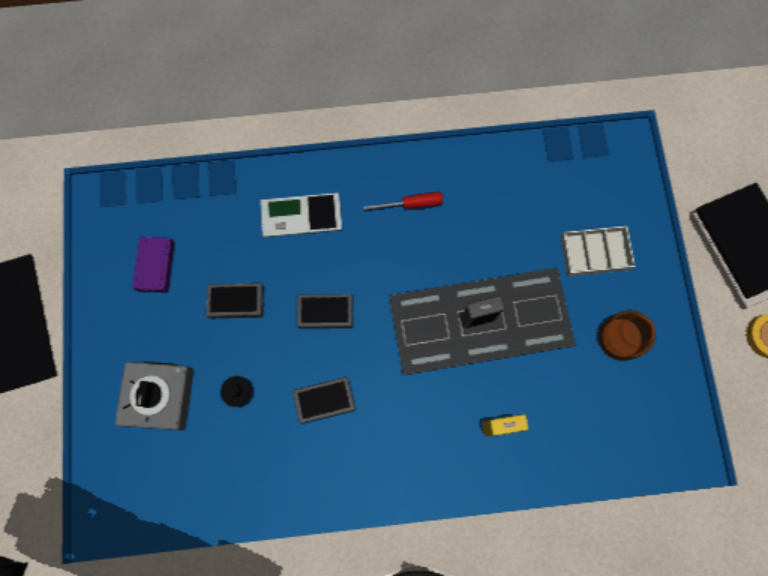

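View pics/scene0.png

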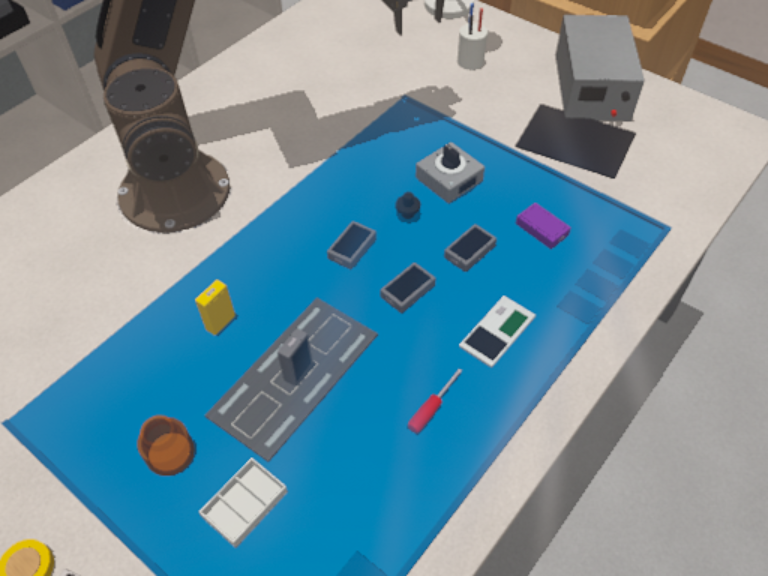

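View pics/wrist0.png

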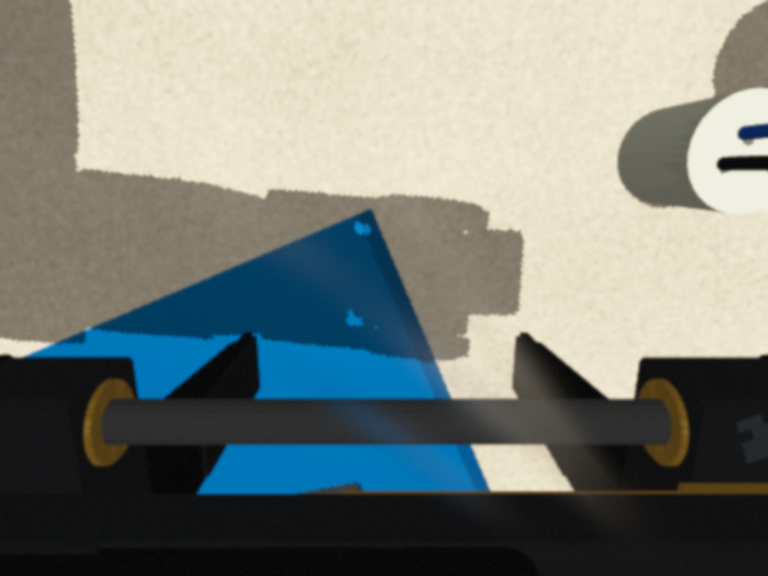

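The top view (1.5x) shows three grey fresh packs at about (235,300), (325,310) and (325,400). The cured pack stands in the middle bay at (483,311), the yellow look-alike is at (505,425) and the purple one at (153,263). The knob box is at (155,395), the stopper at (237,391) and the flask at (628,335). Next I'll measure these.

```bash
cat > meas.py <<'E'
from h import *
def blobs(im,P,z,cam):
    hsv=cv2.cvtColor(im,cv2.COLOR_RGB2HSV)
    blue=((hsv[...,0]>95)&(hsv[...,0]<118)&(hsv[...,1]>130)).astype(np.uint8)
    n=1-blue
    cs,_=cv2.findContours(n,cv2.RETR_LIST,cv2.CHAIN_APPROX_NONE)
    out=[]
    for c in cs:
        a=cv2.contourArea(c)
        if 150<a<9000:
            m=c[:,0,:].mean(0)
            pts=np.array([onz(P,u,v,z)[:2] for u,v in c[:,0,:]],np.float32)
            (cx,cy),(w,h),an=cv2.minAreaRect(pts)
            if w<h: w,h,an=h,w,an+90
            out.append((m,(cx,cy),(w,h),an))
    return out
if __name__=='__main__':
    for n in('top','scene'):
        im,P=load(n+'0')
        print(n)
        for z in (13,):
            for b in blobs(im,P,z,n): print(np.round(b[0]),np.round(b[1]),np.round(b[2]),round(b[3],1))
    T=env.state()
    from scipy.spatial.transform import Rotation as R
    print(R.from_euler('xyz',T['tcp_rot']).as_matrix().round(3))
E
python3 meas.py
python3 - <<'E'
from h import *
im,P=load('top0')
o=cv2.resize(im[170:265,240:400,::-1],None,fx=5,fy=5,interpolation=cv2.INTER_CUBIC);cv2.imwrite('pics/tc_plate.png',o)
im,P=load('scene0')
o=cv2.resize(im[185:310,130:260,::-1],None,fx=4.5,fy=4.5,interpolation=cv2.INTER_CUBIC);cv2.imwrite('pics/sc_plate.png',o)
E
```

```text
top
[336. 283.] [ 347. -193.] [82. 30.] 92.9
[215. 266.] [425. 120.] [101.  60.] 97.4
[157. 260.] [458. 272.] [52. 51.] 40.4
[102. 264.] [466. 417.] [125. 114.] 79.8
[418. 223.] [ 481. -438.] [107.  85.] 109.9
[216. 207.] [585. 105.] [100.  62.] 83.8
[156. 200.] [623. 267.] [105.  62.] 83.8
[320. 214.] [ 537. -178.] [318. 149.] 93.4
[102. 176.] [708. 413.] [104.  66.] 171.3
[398. 167.] [ 645. -413.] [130.  87.] 89.8
[270. 135.] [778. -62.] [153.  28.] 91.4
[200. 143.] [775. 133.] [151.  77.] 89.4
scene
[162. 334.] [ 642. -410.] [126.  91.] 89.2
[110. 296.] [ 463. -426.] [123.  86.] 160.6
[289. 267.] [776. -62.] [154.  28.] 91.1
[195. 252.] [ 541. -182.] [319. 150.] 93.3
[331. 220.] [779. 130.] [154.  77.] 89.3
[143. 204.] [ 315. -169.] [133.  68.] 148.2
[272. 191.] [582. 105.] [111.  71.] 84.4
[236. 162.] [424. 129.] [87. 31.] 99.9
[314. 165.] [620. 267.] [115.  70.] 84.9
[234. 163.] [421. 121.] [115.  69.] 97.3
[362. 150.] [704. 413.] [110.  77.] 170.9
[300. 114.] [454. 424.] [143. 140.] 79.8
[[-0.     0.386  0.922]
 [-0.001  0.922 -0.386]
 [-1.    -0.001 -0.   ]]
```

View pics/tc_plate.png

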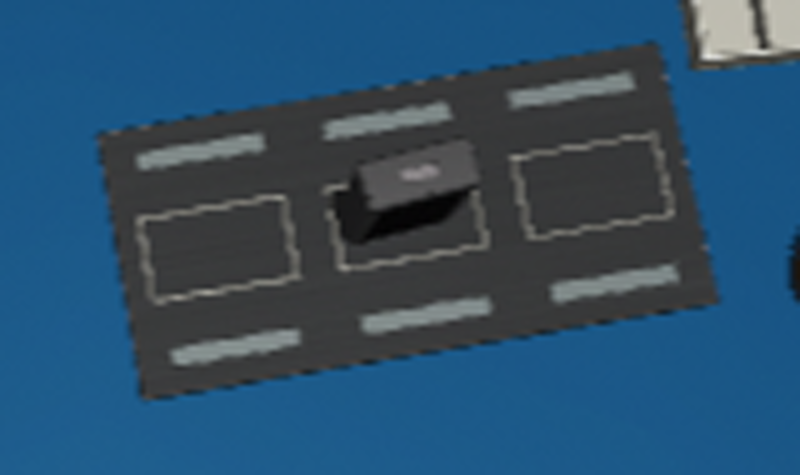

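View pics/sc_plate.png

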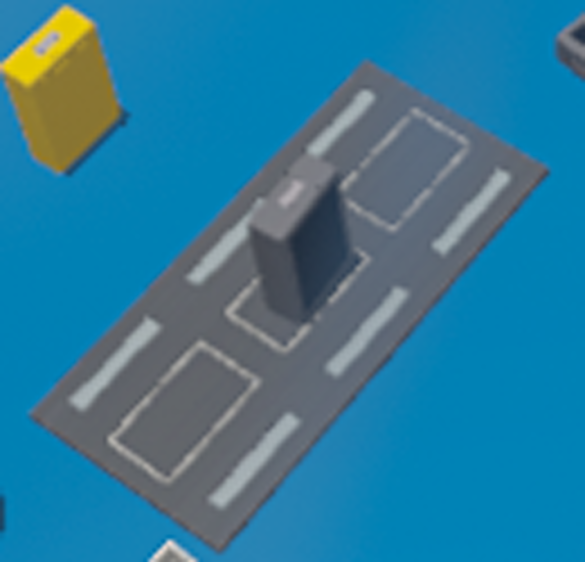

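```bash
python3 - <<'E'
from h import *
_,Pt=load('top0');_,Ps=load('scene0')
def tc(l,z): return np.array([onz(Pt,240+u/5-.4,170+v/5-.4,z)[:2] for u,v in l])
def sc(l,z): return np.array([onz(Ps,130+u/4.5-.4,185+v/4.5-.4,z)[:2] for u,v in l])
def show(n,a): 
    r=cv2.minAreaRect(a.astype(np.float32)); print(n,a.mean(0).round(1),np.round(r[1]),round(r[2],1))
show('t bayL',tc([(138,217),(288,197),(300,278),(154,302)],6))
show('t bayR',tc([(513,156),(656,133),(673,214),(530,239)],6))
show('t plate',tc([(100,134),(656,43),(718,300),(146,398)],6))
show('s plate',sc([(366,60),(548,172),(220,550),(32,413)],6))
show('s bayL',sc([(415,109),(468,146),(393,229),(341,188)],6))
show('s bayR',sc([(203,343),(258,381),(168,481),(110,437)],6))
show('t cured',tc([(352,165),(470,142),(480,185),(370,210)],106))
show('s cured',sc([(307,155),(338,171),(286,239),(249,225)],106))
E
```

```text
t bayL [532.4 -76. ] [48. 84.] 1.5
t bayR [ 545.2 -285.2] [47. 82.] 3.1
t plate [ 538.8 -180. ] [148. 317.] 3.4
s plate [ 537.9 -179.2] [151. 318.] 3.1
s bayL [530.1 -72.3] [46. 80.] 2.9
s bayR [ 542.6 -282.8] [47. 80.] 1.7
t cured [ 541.7 -172.1] [24. 61.] 5.0
s cured [ 544.1 -173.2] [24. 57.] 7.9
```

```bash
python3 -m handwheel '[{"travel":[302,-749,0],"roll":29},{"travel":[302,-749,0],"roll":29},{"travel":[302,-749,0],"roll":29},{"travel":[302,-749,0],"roll":29},{"travel":[302,-749,0],"roll":29},{"travel":[302,-749,0],"roll":29},{"travel":[302,-749,0],"roll":29},{"travel":[302,-749,0],"roll":29}]' -1
```

```text
t: 0.95
eef_pos: [390.4, 206.5, 214.8]
tcp_rot: [0.342, 1.57, 0.452]
ft_force: [1.8, -0.2, 0.4]
opening: 0.995
```

```bash
python3 -m handwheel '[{"travel":[152,-378,0],"roll":0},{"travel":[152,-378,0],"roll":0},{"travel":[152,-378,0],"roll":0},{"travel":[152,-378,0],"roll":0},{"travel":[152,-378,0],"roll":0},{"travel":[152,-378,0],"roll":0},{"travel":[152,-378,0],"roll":0},{"travel":[152,-378,0],"roll":0}]' -1
cat >> h.py <<'E'
from scipy.spatial.transform import Rotation as R
def st():
    s=env.state(); M=R.from_euler('xyz',s['tcp_rot']).as_matrix(); y=M[:,1]
    print('t',round(s['t'],2),'tcp',s['eef_pos'].round(1),'jaw',round(np.degrees(np.arctan2(y[1],y[0])),1),'x',M[:,0].round(3),'F',s['ft_force'].round(1),'M',s['moment'].round(2),'open',round(s['opening']*95,1),'j',s['joints'].round(2)); return s
E
python3 -c "
from h import *
snap('wrist','w1',1.5);st()"
```

```text
t: 1.75
eef_pos: [539.6, -164.9, 214.6]
tcp_rot: [1.945, 1.571, 2.054]
ft_force: [1.0, 1.3, -0.3]
opening: 1.0
t 1.8 tcp [ 542.1 -170.8  214.3] jaw 96.1 x [ 0.002 -0.002 -1.   ] F [-1.9 -3.9 -1.4] M [-0.05  0.1   0.  ] open 95.0 j [-0.42  0.41  1.7  -0.    1.03 -2.1 ]
```

View pics/w1.png

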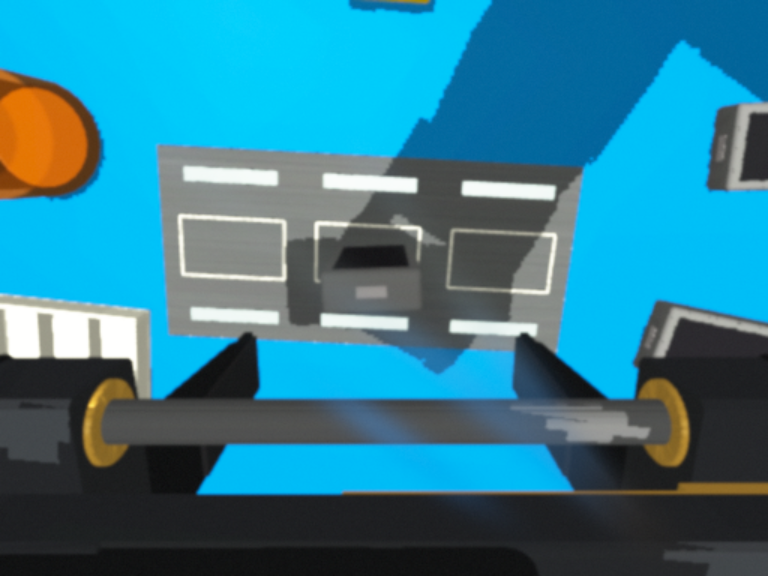

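The wrist view shows the cured pack standing in the middle bay, its top face spanning about (322-420, 268-312). I can also see the plate and all three bay outlines.

```bash
python3 - <<'E'
from h import *
_,P=load('w1')
def w(l,z):
    a=np.array([onz(P,u/1.5-.2,v/1.5-.2,z)[:2] for u,v in l]); r=cv2.minAreaRect(a.astype(np.float32)); print(a.mean(0).round(1),np.round(r[1]),round(r[2],1))
w([(324,268),(418,268),(422,312),(321,312)],106)
w([(180,214),(287,220),(286,280),(179,275)],6)
w([(451,229),(556,235),(551,294),(447,287)],6)
w([(160,145),(582,165),(559,350),(170,333)],6)
E
```

```text
[ 542.2 -178.7] [27. 60.] 6.2
[ 545.  -290.1] [48. 85.] 2.9
[533.5 -80.1] [47. 84.] 2.9
[ 537.7 -184.6] [147. 319.] 3.5
```

```bash
python3 -m handwheel '[{"travel":[0,0,-40],"roll":0},{"travel":[0,0,-80],"roll":0},{"travel":[0,0,-110],"roll":0},{"travel":[0,0,-128],"roll":0},{"travel":[0,0,-128],"roll":0},{"travel":[0,0,-128],"roll":0}]' -1
python3 -m handwheel '[{"travel":[0,0,0],"roll":0},{"travel":[0,0,0],"roll":0},{"travel":[0,0,0],"roll":0},{"travel":[0,0,0],"roll":0},{"travel":[0,0,0],"roll":0},{"travel":[0,0,0],"roll":0}]' 1
python3 -c "
from h import *
st();snap('scene','s1',1.5)"
```

```text
t: 2.4
eef_pos: [539.5, -162.8, 87.0]
tcp_rot: [2.164, 1.571, 2.274]
ft_force: [-0.1, 0.2, 0.1]
opening: 1.0
t: 3.0
eef_pos: [539.5, -162.9, 87.0]
tcp_rot: [-0.416, 1.57, -0.307]
ft_force: [0.7, -1.3, 4.5]
opening: 0.648
t 3.0 tcp [ 539.5 -162.9   87. ] jaw 96.3 x [ 0.001 -0.    -1.   ] F [ 0.7 -1.3  4.5] M [-0.28 -0.06  0.02] open 61.5 j [-0.41  0.57  1.84  0.    0.74 -2.09]
```

View pics/s1.png

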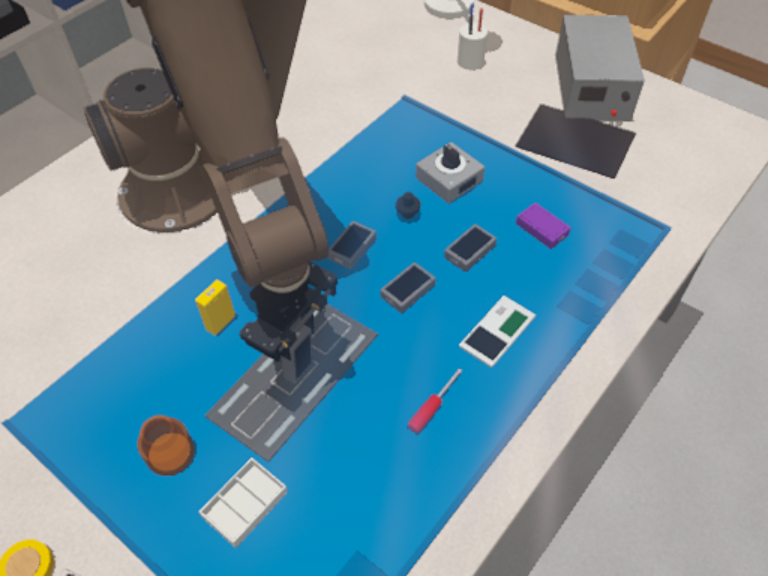

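```bash
python3 -m handwheel '[{"travel":[0,0,25],"roll":0},{"travel":[0,0,50],"roll":0},{"travel":[40,-22,50],"roll":-6},{"travel":[80,-42,50],"roll":-6},{"travel":[110,-62,50],"roll":-6},{"travel":[110,-62,50],"roll":-6},{"travel":[110,-62,50],"roll":-6}]' 1
python3 -c "
from h import *
st();snap('scene','s2',1.5);snap('wrist','w2',1.5);st()"
```

```text
t: 3.75
eef_pos: [648.6, -224.4, 135.1]
tcp_rot: [2.609, 1.568, 2.613]
ft_force: [-0.8, 0.6, -3.1]
opening: 0.645
t 3.75 tcp [ 648.6 -224.4  135.1] jaw 90.3 x [-0.003  0.002 -1.   ] F [-0.8  0.6 -3.1] M [ 0.09  0.08 -0.06] open 61.3 j [-0.43  0.66  1.47  0.    1.02 -2.  ]
t 3.85 tcp [ 648.3 -224.   136. ] jaw 90.3 x [-0.002  0.001 -1.   ] F [-0.7  0.8 -3.2] M [ 0.08 -0.02  0.05] open 61.0 j [-0.43  0.66  1.47  0.    1.02 -2.  ]
```

View pics/s2.png

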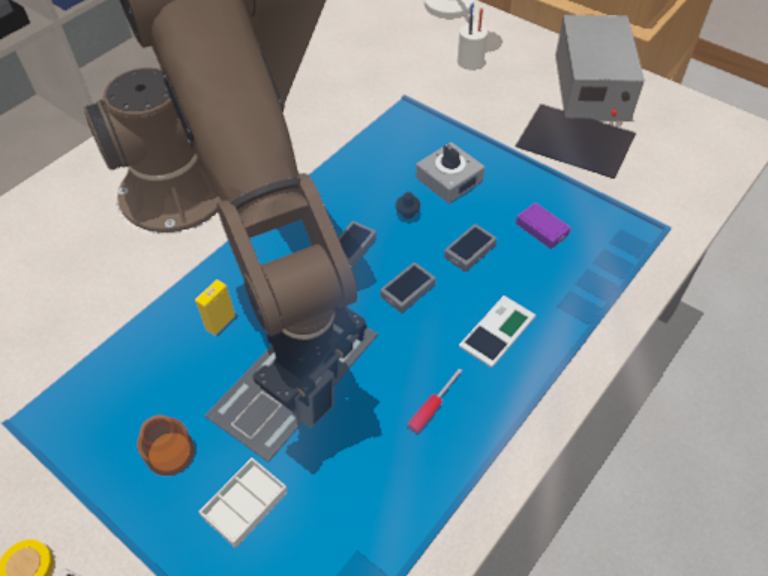

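View pics/w2.png

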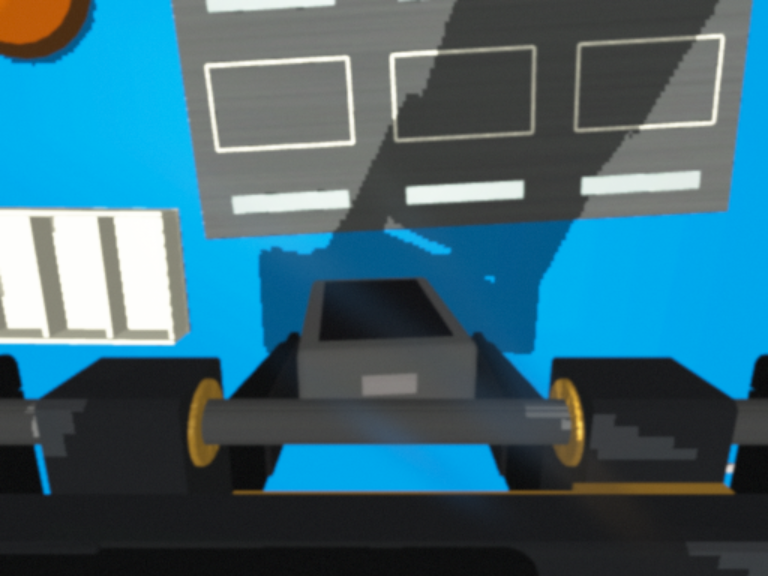

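```bash
python3 -m handwheel '[{"travel":[0,0,-25],"roll":0},{"travel":[0,0,-45],"roll":0},{"travel":[0,0,-52],"roll":0},{"travel":[0,0,-55],"roll":0},{"travel":[0,0,-55],"roll":0}]' 1
python3 -m handwheel '[{"travel":[8,0,-1],"roll":0},{"travel":[16,0,-1],"roll":0},{"travel":[24,0,-1],"roll":0},{"travel":[24,0,-1],"roll":0}]' 1
python3 -c "
from h import *
st();snap('scene','s3',1.5)"
```

```text
t: 4.35
eef_pos: [649.3, -224.6, 82.2]
tcp_rot: [-0.096, 1.571, -0.091]
ft_force: [-0.2, -0.0, -2.3]
opening: 0.643
t: 4.75
eef_pos: [674.6, -224.7, 80.9]
tcp_rot: [-0.315, 1.569, -0.309]
ft_force: [-0.2, -0.1, 1.1]
opening: 0.645
t 4.75 tcp [ 674.6 -224.7   80.9] jaw 90.3 x [ 0.001 -0.    -1.   ] F [-0.2 -0.1  1.1] M [-0.1  -0.17 -0.01] open 61.3 j [-0.41  0.75  1.45  0.    0.95 -1.99]
```

View pics/s3.png

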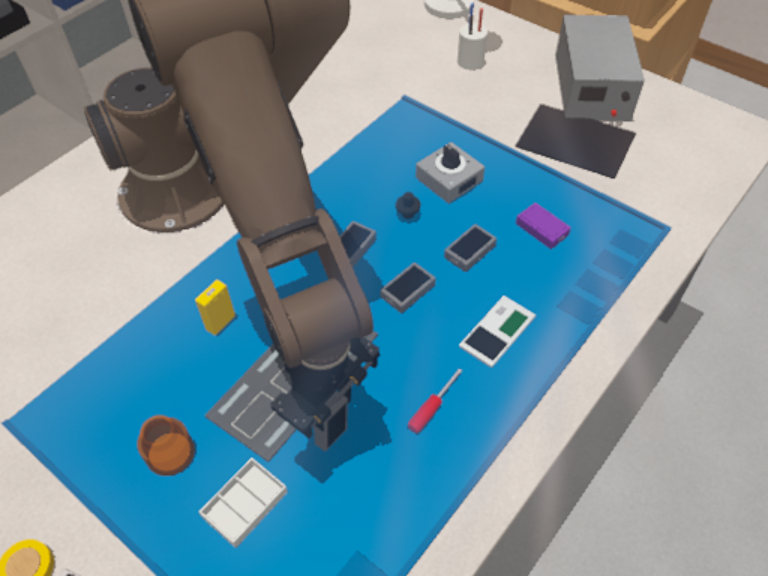

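```bash
python3 -m handwheel '[{"travel":[0,0,-2],"roll":0},{"travel":[0,0,-3],"roll":0},{"travel":[0,0,-3],"roll":0}]' 1
python3 -m handwheel '[{"travel":[8,0,-1],"roll":0},{"travel":[16,0,-1],"roll":0},{"travel":[16,0,-1],"roll":0}]' 1
python3 -c "
from h import *
st();snap('scene','s4');im,_=load('s4');cv2.imwrite('pics/s4c.png',cv2.resize(im[150:330,130:330,::-1],None,fx=3.3,fy=3.3))
snap('wrist','w4',1.5)"
```

```text
t: 5.1
eef_pos: [674.6, -225.3, 80.4]
tcp_rot: [-0.354, 1.566, -0.349]
ft_force: [-0.5, -0.4, 13.1]
opening: 0.641
t: 5.4
eef_pos: [690.5, -226.3, 78.9]
tcp_rot: [-0.712, 1.566, -0.707]
ft_force: [-0.9, -4.7, 11.4]
opening: 0.638
t 5.4 tcp [ 690.5 -226.3   78.9] jaw 90.3 x [ 0.004 -0.003 -1.   ] F [-0.9 -4.7 11.4] M [-0.97  0.34  0.08] open 60.6 j [-0.41  0.77  1.4  -0.    0.97 -1.98]
```

View pics/s4c.png

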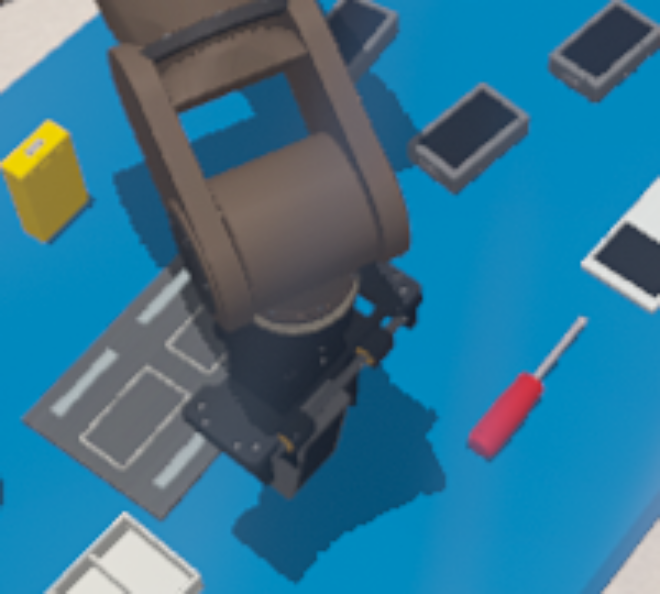

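View pics/w4.png

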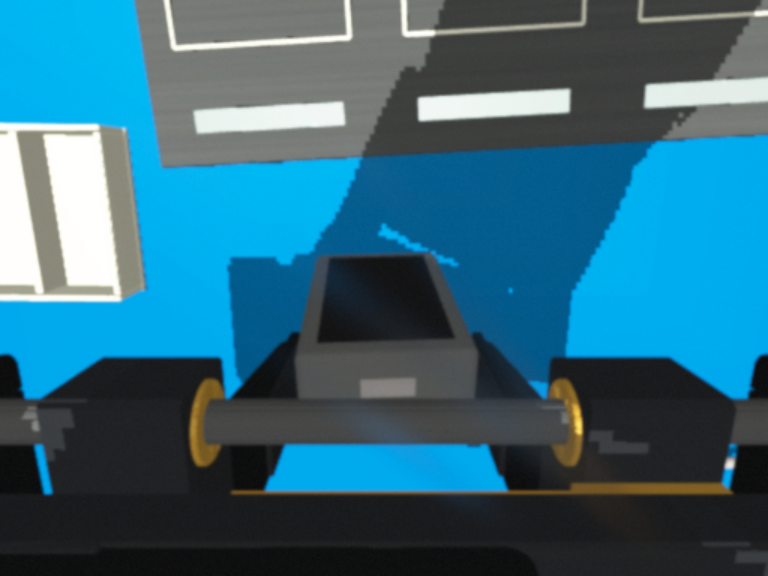

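```bash
python3 -m handwheel '[{"travel":[8,0,-1],"roll":0},{"travel":[16,0,-3],"roll":0},{"travel":[24,0,-6],"roll":0},{"travel":[24,0,-6],"roll":0}]' 1
python3 -c "
from h import *
st();snap('wrist','w5',1.5)"
```

```text
t: 5.9
eef_pos: [715.1, -226.6, 72.8]
tcp_rot: [-0.659, 1.565, -0.654]
ft_force: [2.5, -6.2, 8.3]
opening: 0.625
t 5.9 tcp [ 715.1 -226.6   72.8] jaw 90.3 x [ 0.005 -0.004 -1.   ] F [ 2.5 -6.2  8.3] M [-1.31 -0.27  0.12] open 59.4 j [-0.39  0.81  1.34 -0.    0.99 -1.97]
```

View pics/w5.png

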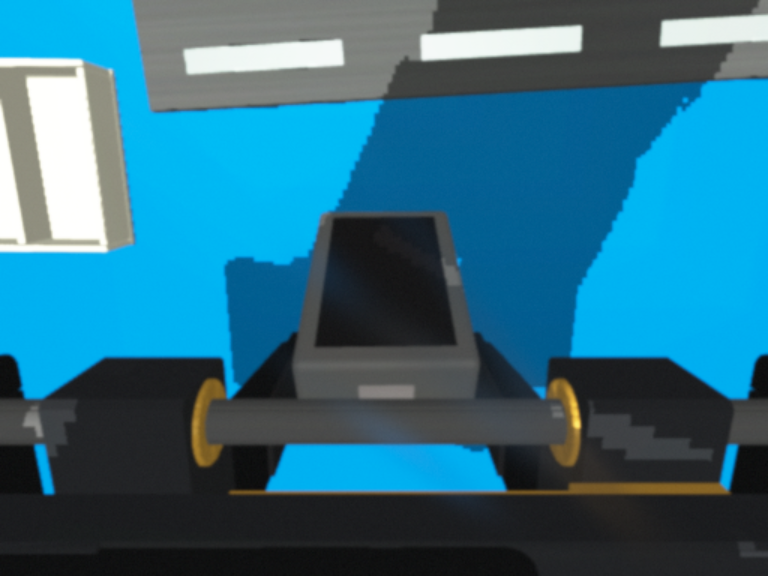

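```bash
python3 -m handwheel '[{"travel":[10,0,-5],"roll":0},{"travel":[20,0,-11],"roll":0},{"travel":[28,0,-18],"roll":0},{"travel":[36,0,-26],"roll":0},{"travel":[42,0,-34],"roll":0},{"travel":[46,0,-42],"roll":0},{"travel":[46,0,-42],"roll":0}]' 1
python3 -c "
from h import *
st();snap('wrist','w6',1.5)"
```

```text
t: 6.65
eef_pos: [760.7, -225.3, 29.5]
tcp_rot: [-0.388, 1.567, -0.383]
ft_force: [3.2, -0.5, 1.9]
opening: 0.631
t 6.65 tcp [ 760.7 -225.3   29.5] jaw 90.3 x [ 0.003 -0.001 -1.   ] F [ 3.2 -0.5  1.9] M [-0.14 -0.34  0.02] open 59.9 j [-0.37  0.91  1.22 -0.    1.01 -1.95]
```

View pics/w6.png

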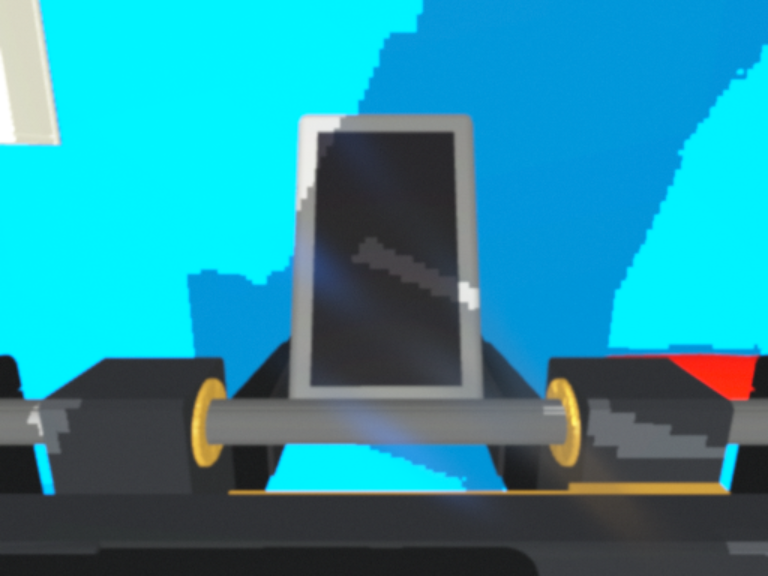

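```bash
python3 -m handwheel '[{"travel":[2,0,-8],"roll":0},{"travel":[3,0,-16],"roll":0},{"travel":[3,0,-23],"roll":0},{"travel":[3,0,-23],"roll":0}]' 1
python3 -m handwheel '[{"travel":[0,0,0],"roll":0},{"travel":[0,0,0],"roll":0},{"travel":[0,0,0],"roll":0}]' -0.6
python3 -c "
from h import *
st()"
```

```text
t: 7.1
eef_pos: [762.0, -224.7, 5.1]
tcp_rot: [2.651, 1.57, 2.656]
ft_force: [2.5, 0.7, -0.3]
opening: 0.632
t: 7.4
eef_pos: [761.9, -224.7, 5.5]
tcp_rot: [2.691, 1.57, 2.696]
ft_force: [-0.1, -0.3, -0.5]
opening: 0.789
t 7.4 tcp [ 761.9 -224.7    5.5] jaw 90.3 x [-0.001  0.    -1.   ] F [-0.1 -0.3 -0.5] M [ 0.05 -0.04  0.01] open 75.0 j [-0.37  0.94  1.22  0.    0.98 -1.95]
```

```bash
python3 -m handwheel '[{"travel":[0,0,30],"roll":0},{"travel":[0,0,75],"roll":0},{"travel":[0,0,115],"roll":0},{"travel":[-30,40,145],"roll":-8},{"travel":[-60,80,145],"roll":-16},{"travel":[-90,120,145],"roll":-24},{"travel":[-120,160,145],"roll":-32},{"travel":[-150,200,145],"roll":-40}]' -1
python3 -m handwheel '[{"travel":[-8,28,0],"roll":-8},{"travel":[-16,55,0],"roll":-16},{"travel":[-32,85,0],"roll":-24},{"travel":[-32,85,0],"roll":-32},{"travel":[-32,85,0],"roll":-40},{"travel":[-32,85,0],"roll":-48},{"travel":[-32,85,0],"roll":-56},{"travel":[-32,85,0],"roll":-56}]' -1
python3 -c "
from h import *
st();st();snap('top','t7',1.5);snap('wrist','w7',1.5);st()"
```

```text
t: 8.2
eef_pos: [615.0, -29.2, 151.0]
tcp_rot: [1.297, 1.571, 0.597]
ft_force: [0.9, 1.0, -0.0]
opening: 0.997
t: 9.0
eef_pos: [584.5, 54.4, 150.8]
tcp_rot: [-1.018, 1.571, -2.691]
ft_force: [-0.1, -0.6, 0.3]
opening: 1.0
t 9.0 tcp [584.5  54.4 150.8] jaw -5.9 x [-0. -0. -1.] F [-0.1 -0.6  0.3] M [-0.12  0.06 -0.02] open 95.0 j [-0.02  0.51  1.72 -0.    0.91  0.08]
t 9.0 tcp [584.5  54.4 150.8] jaw -5.9 x [-0. -0. -1.] F [-0.1 -0.6  0.3] M [-0.12  0.06 -0.02] open 95.0 j [-0.02  0.51  1.72 -0.    0.91  0.08]
t 9.1 tcp [584.5  54.4 150.7] jaw -5.5 x [-0. -0. -1.] F [ 0.   0.3 -0.4] M [-0.07  0.09  0.03] open 95.0 j [-0.02  0.51  1.72 -0.    0.91  0.08]
```

View pics/w7.png

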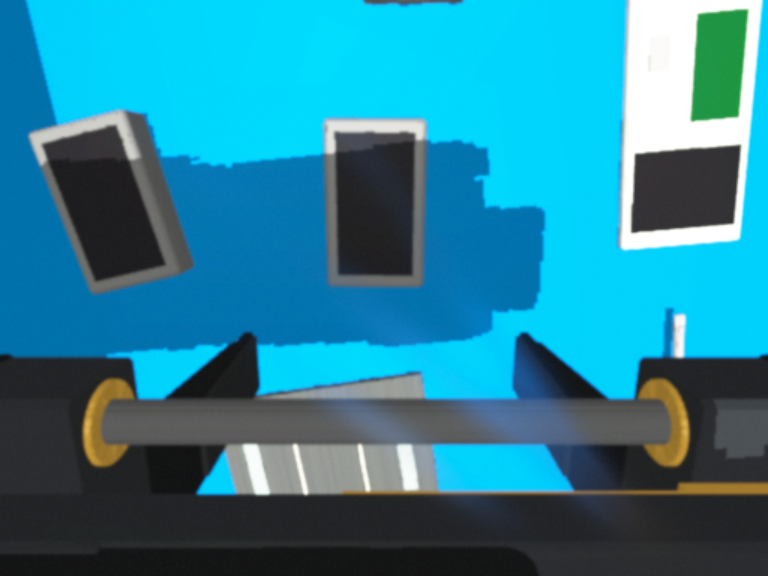

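View pics/t7.png

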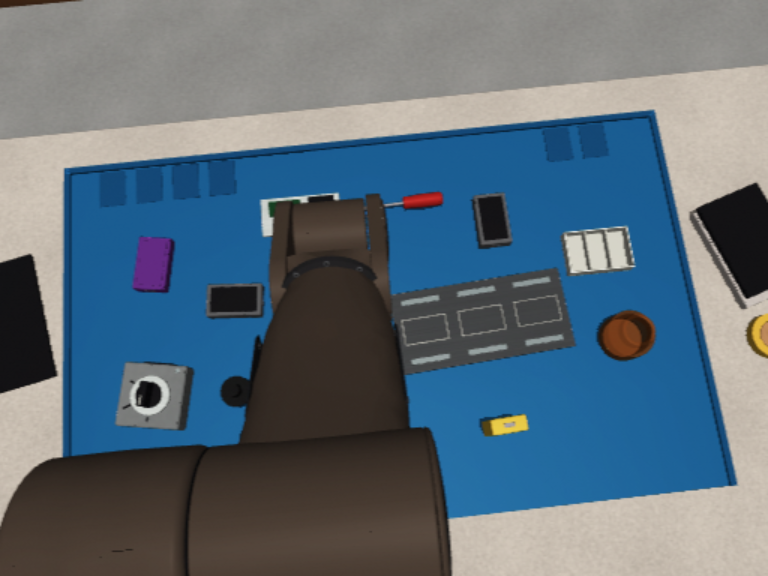

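The top view shows the cured pack lying flat on the bench at (491,220), clear of the plate, with every bystander where it was. In the wrist view, pack B's top face spans about (325-426, 120-286).

```bash
cat >> h.py <<'E'
def wm(f,l,z,s=1.5):
    _,P=load(f)
    a=np.array([onz(P,u/s-.2,v/s-.2,z)[:2] for u,v in l]); r=cv2.minAreaRect(a.astype(np.float32)); print('centre',a.mean(0).round(1),'size',np.round(r[1]),round(r[2],1)); print(a.round(1).tolist()); return a
E
python3 -c "
from h import *
wm('w7',[(325,120),(426,120),(424,286),(329,284)],26)"
```

```text
centre [582.8 103.6] size [97. 59.] 84.5
[[558.7, 154.5], [616.1, 149.0], [607.5, 52.0], [549.0, 58.9]]
```

```bash
python3 -m handwheel '[{"travel":[-3,0,-40],"roll":0},{"travel":[-6,0,-80],"roll":0},{"travel":[-6,0,-115],"roll":0},{"travel":[-6,0,-138],"roll":0},{"travel":[-6,0,-138],"roll":0},{"travel":[-6,0,-138],"roll":0}]' -1
python3 -m handwheel '[{"travel":[0,0,0],"roll":0},{"travel":[0,0,0],"roll":0},{"travel":[0,0,0],"roll":0},{"travel":[0,0,0],"roll":0},{"travel":[0,0,0],"roll":0},{"travel":[0,0,0],"roll":0}]' 1
python3 -m handwheel '[{"travel":[0,0,10],"roll":0},{"travel":[0,0,25],"roll":0},{"travel":[0,0,40],"roll":0},{"travel":[0,0,40],"roll":0}]' 1
python3 -c "
from h import *
st();snap('wrist','w8',1.5);snap('scene','s8',1.5);st()"
```

```text
t: 9.7
eef_pos: [578.8, 54.4, 13.1]
tcp_rot: [-1.368, 1.571, -3.037]
ft_force: [1.1, 0.8, -0.2]
opening: 1.0
t: 10.3
eef_pos: [578.7, 54.4, 13.0]
tcp_rot: [1.618, 1.57, -0.052]
ft_force: [-1.1, -0.9, 4.2]
opening: 0.627
t: 10.7
eef_pos: [579.5, 54.5, 54.6]
tcp_rot: [1.64, 1.568, -0.03]
ft_force: [0.4, 0.7, -3.0]
opening: 0.629
t 10.7 tcp [579.5  54.5  54.6] jaw -5.7 x [ 0.003 -0.    -1.   ] F [ 0.4  0.7 -3. ] M [-0.23  0.06 -0.01] open 59.8 j [-0.02  0.63  1.81 -0.    0.69  0.08]
t 10.8 tcp [578.6  54.4  52.8] jaw -5.7 x [ 0. -0. -1.] F [-0.7  0.5 -2.1] M [-0.21  0.11  0.01] open 59.7 j [-0.02  0.64  1.81 -0.    0.69  0.08]
```

View pics/w8.png

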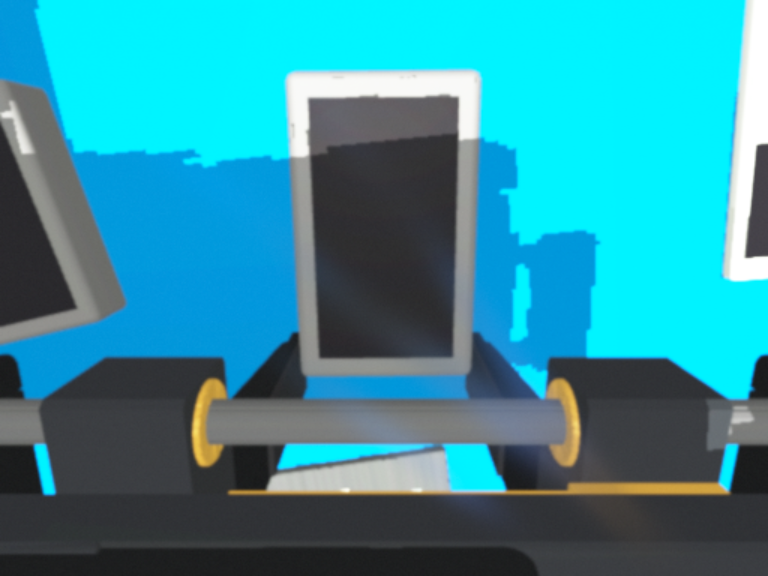

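View pics/s8.png

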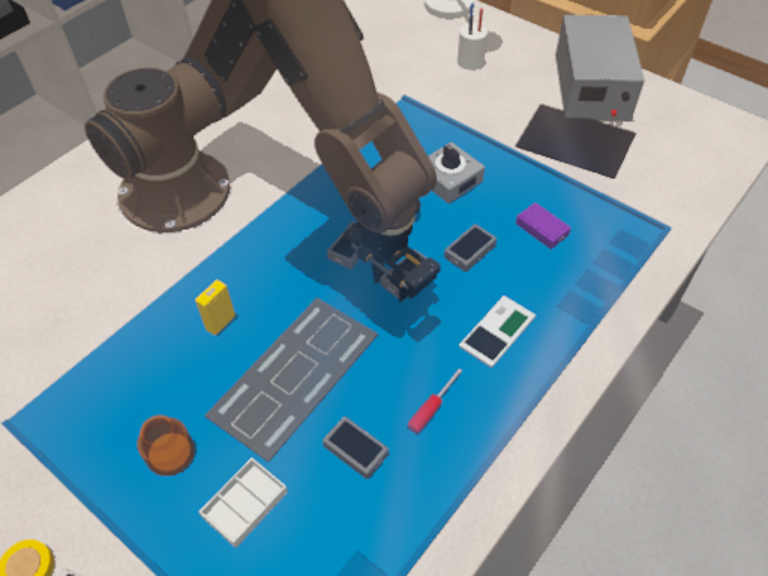

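```bash
python3 -m handwheel '[{"travel":[0,0,-10],"roll":0},{"travel":[0,0,-18],"roll":0}]' 1
python3 -m handwheel '[{"travel":[0,0,0],"roll":0},{"travel":[0,0,0],"roll":0}]' -0.22
python3 -m handwheel '[{"travel":[0,0,0],"roll":0},{"travel":[0,0,0],"roll":0}]' -0.25
python3 -c "
from h import *
st();snap('wrist','w9',1);"
```

```text
t: 11.0
eef_pos: [578.2, 54.4, 33.2]
tcp_rot: [-1.467, 1.57, -3.138]
ft_force: [-0.4, -0.3, -1.5]
opening: 0.627
t: 11.2
eef_pos: [578.3, 54.4, 33.8]
tcp_rot: [-1.463, 1.569, -3.134]
ft_force: [-0.3, -0.5, -2.1]
opening: 0.628
t: 11.4
eef_pos: [578.8, 54.5, 34.8]
tcp_rot: [1.605, 1.57, -0.066]
ft_force: [-0.8, -0.1, -1.6]
opening: 0.627
t 11.4 tcp [578.8  54.5  34.8] jaw -5.7 x [ 0. -0. -1.] F [-0.8 -0.1 -1.6] M [-0.19  0.08  0.01] open 59.6 j [-0.02  0.66  1.82 -0.    0.65  0.08]
```

View pics/w9.png

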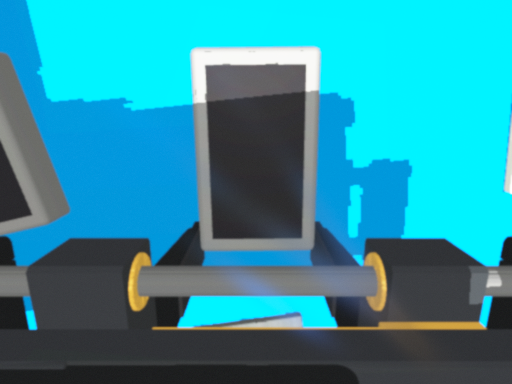

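```bash
python3 -m handwheel '[{"travel":[0,0,0],"roll":0},{"travel":[0,0,0],"roll":0}]' -0.256
python3 -c "
from h import *
snap('wrist','w10a',1);st()"
python3 -m handwheel '[{"travel":[0,0,0],"roll":0},{"travel":[0,0,0],"roll":0}]' -0.260
python3 -c "
from h import *
snap('wrist','w10b',1);st()"
python3 -m handwheel '[{"travel":[0,0,0],"roll":0},{"travel":[0,0,0],"roll":0}]' -0.264
python3 -c "
from h import *
snap('wrist','w10c',1);st()
ims=[load('w10'+c)[0][20:260,150:350] for c in 'abc'];cv2.imwrite('pics/w10.png',np.hstack(ims)[:,:,::-1])"
```

```text
t: 11.65
eef_pos: [578.7, 54.4, 34.8]
tcp_rot: [1.634, 1.57, -0.036]
ft_force: [-1.4, -0.3, -3.0]
opening: 0.628
t 11.7 tcp [578.7  54.4  34.8] jaw -5.7 x [ 0. -0. -1.] F [-0.2  0.2 -1.8] M [-0.15  0.07  0.04] open 59.3 j [-0.02  0.66  1.82 -0.    0.65  0.08]
t: 11.9
eef_pos: [578.7, 54.4, 34.7]
tcp_rot: [1.605, 1.571, -0.065]
ft_force: [0.2, -0.2, -0.3]
opening: 0.63
t 11.95 tcp [578.7  54.5  34.8] jaw -5.7 x [ 0. -0. -1.] F [-0.1 -0.7 -1.2] M [-0.13  0.05 -0.02] open 59.7 j [-0.02  0.66  1.82  0.    0.65  0.08]
t: 12.15
eef_pos: [578.8, 54.4, 34.8]
tcp_rot: [1.662, 1.57, -0.009]
ft_force: [-0.2, -1.2, -0.3]
opening: 0.633
t 12.2 tcp [578.8  54.4  34.8] jaw -5.7 x [ 0. -0. -1.] F [-0.1  0.7 -0.4] M [-0.1   0.07 -0.02] open 60.0 j [-0.02  0.66  1.82 -0.    0.65  0.08]
```

View pics/w10.png

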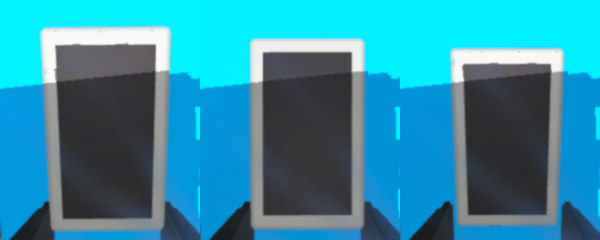

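```bash
python3 -m handwheel '[{"travel":[0,0,0],"roll":0},{"travel":[0,0,0],"roll":0}]' -0.6
python3 -c "
from h import *
snap('wrist','w11',1.5);st()"
```

```text
t: 12.4
eef_pos: [578.7, 54.4, 34.7]
tcp_rot: [1.559, 1.571, -0.111]
ft_force: [-0.2, -0.1, -0.2]
opening: 0.745
t 12.45 tcp [578.7  54.4  34.7] jaw -5.7 x [ 0. -0. -1.] F [ 0.6  0.1 -0.5] M [-0.1   0.1   0.04] open 73.4 j [-0.02  0.66  1.82  0.    0.65  0.08]
```

View pics/w11.png

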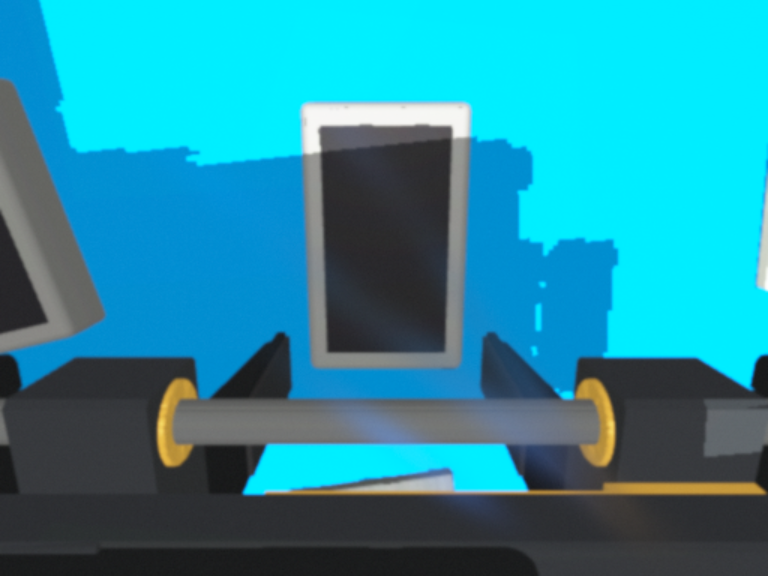

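```bash
python3 -c "
from h import *
wm('w11',[(301,103),(472,103),(462,367),(311,368)],26)"
```

```text
centre [582.5  97.8] size [98. 59.] 84.5
[[558.2, 149.2], [616.6, 143.3], [607.2, 46.5], [548.2, 52.0]]
```

```bash
python3 -m handwheel '[{"travel":[0,-2,-14],"roll":0},{"travel":[0,-2,-22],"roll":0},{"travel":[0,-2,-22],"roll":0}]' -0.6
python3 -m handwheel '[{"travel":[0,0,0],"roll":0},{"travel":[0,0,0],"roll":0},{"travel":[0,0,0],"roll":0},{"travel":[0,0,0],"roll":0},{"travel":[0,0,10],"roll":0},{"travel":[0,0,22],"roll":0},{"travel":[0,0,22],"roll":0}]' 1
python3 -m handwheel '[{"travel":[0,0,0],"roll":0},{"travel":[0,0,0],"roll":0}]' -0.256
python3 -m handwheel '[{"travel":[0,0,0],"roll":0},{"travel":[0,0,0],"roll":0}]' -0.259
python3 -c "
from h import *
st();snap('wrist','w12a',1);st()"
python3 -m handwheel '[{"travel":[0,0,0],"roll":0},{"travel":[0,0,0],"roll":0}]' -0.260
python3 -c "
from h import *
st();snap('wrist','w12b',1);st()
ims=[load('w12'+c)[0][20:260,150:350] for c in 'ab'];cv2.imwrite('pics/w12.png',np.hstack(ims)[:,:,::-1])"
```

```text
t: 12.75
eef_pos: [577.8, 52.4, 10.9]
tcp_rot: [-1.491, 1.568, 3.121]
ft_force: [-0.1, 0.6, 0.4]
opening: 0.803
t: 13.45
eef_pos: [579.5, 52.5, 36.7]
tcp_rot: [1.639, 1.568, -0.032]
ft_force: [0.2, -0.1, -1.8]
opening: 0.629
t: 13.65
eef_pos: [578.5, 52.4, 34.7]
tcp_rot: [-0.147, 1.571, -1.818]
ft_force: [0.0, 0.1, -2.7]
opening: 0.626
t: 13.85
eef_pos: [578.5, 52.4, 34.4]
tcp_rot: [-1.394, 1.57, -3.065]
ft_force: [-0.3, -0.0, -2.7]
opening: 0.627
t 13.85 tcp [578.5  52.4  34.4] jaw -5.7 x [-0. -0. -1.] F [-0.3 -0.  -2.7] M [-0.14  0.06 -0.04] open 59.5 j [-0.02  0.66  1.82 -0.    0.65  0.08]
t 13.9 tcp [578.5  52.4  34.4] jaw -5.7 x [-0. -0. -1.] F [ 0.4 -0.1 -2.2] M [-0.22  0.08 -0.01] open 59.7 j [-0.02  0.66  1.82 -0.    0.65  0.08]
t: 14.1
eef_pos: [578.7, 52.5, 34.6]
tcp_rot: [2.208, 1.571, 0.537]
ft_force: [0.2, -0.9, -0.8]
opening: 0.63
t 14.1 tcp [578.7  52.5  34.6] jaw -5.7 x [ 0.  0. -1.] F [ 0.2 -0.9 -0.8] M [-0.17  0.08 -0.02] open 59.8 j [-0.02  0.66  1.82  0.    0.65  0.08]
t 14.15 tcp [578.7  52.4  34.7] jaw -5.7 x [ 0. -0. -1.] F [-0.6 -0.1 -2.4] M [-0.09  0.09  0.02] open 59.7 j [-0.02  0.66  1.82 -0.    0.65  0.08]
```

View pics/w12.png

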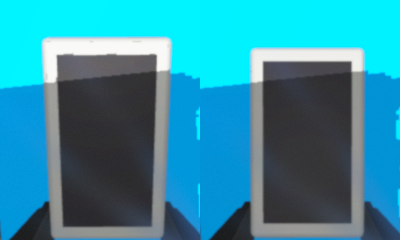

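```bash
python3 -m handwheel '[{"travel":[0,2,5],"roll":0},{"travel":[0,4,10],"roll":0},{"travel":[0,7,17],"roll":0},{"travel":[0,9,23],"roll":0},{"travel":[0,9,23],"roll":0},{"travel":[0,9,23],"roll":0}]' -0.260
python3 -c "
from h import *
st();snap('wrist','w13',1);snap('top','t13',1)
ims=[load('w13')[0]];cv2.imwrite('pics/w13.png',np.hstack(ims)[:,:,::-1])"
```

```text
t: 14.75
eef_pos: [578.9, 61.4, 58.1]
tcp_rot: [1.481, 1.57, -0.19]
ft_force: [-0.5, -3.2, 1.7]
opening: 0.63
t 14.75 tcp [578.9  61.4  58.1] jaw -5.7 x [ 0.001 -0.    -1.   ] F [-0.5 -3.2  1.7] M [-0.36 -0.04  0.02] open 59.9 j [-0.01  0.63  1.81 -0.    0.7   0.09]
```

View pics/w13.png

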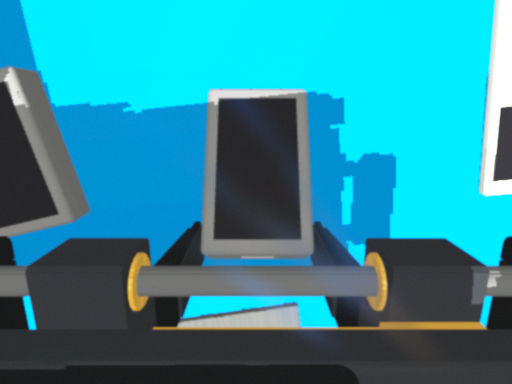

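```bash
python3 -m handwheel '[{"travel":[0,7,6],"roll":0},{"travel":[0,14,11],"roll":0},{"travel":[0,20,16],"roll":0},{"travel":[0,27,20],"roll":0},{"travel":[0,34,24],"roll":0},{"travel":[0,39,27],"roll":0},{"travel":[0,39,27],"roll":0}]' -0.260
python3 -c "
from h import *
st();snap('wrist','w14',1);snap('scene','s14',1.5)"
```

```text
t: 15.55
eef_pos: [578.7, 101.2, 85.1]
tcp_rot: [1.832, 1.57, 0.162]
ft_force: [-0.6, -0.6, 0.9]
opening: 0.632
t 15.55 tcp [578.7 101.2  85.1] jaw -5.7 x [ 0.001  0.    -1.   ] F [-0.6 -0.6  0.9] M [-0.12  0.13  0.05] open 60.0 j [0.06 0.6  1.78 0.   0.77 0.16]
```

View pics/w14.png

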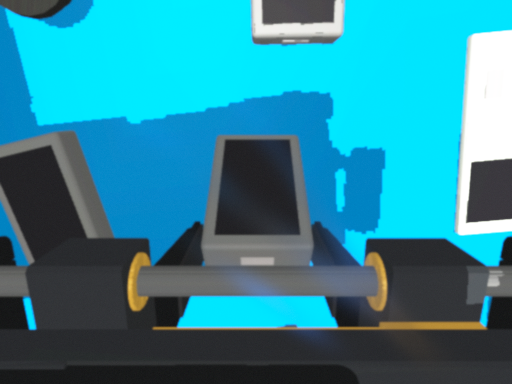

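View pics/s14.png

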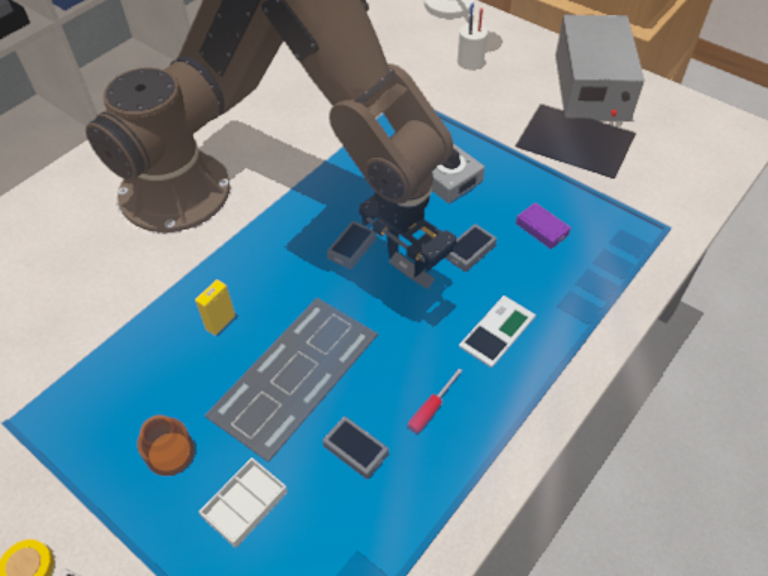

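```bash
python3 -m handwheel '[{"travel":[0,8,0],"roll":0},{"travel":[0,16,0],"roll":0},{"travel":[0,24,2],"roll":0},{"travel":[0,30,2],"roll":0},{"travel":[0,30,2],"roll":0}]' -0.260
python3 -c "
from h import *
st();snap('wrist','w15',1);st()"
```

```text
t: 16.15
eef_pos: [578.4, 131.2, 86.5]
tcp_rot: [-1.546, 1.57, 3.067]
ft_force: [-0.1, -0.5, -0.1]
opening: 0.627
t 16.15 tcp [578.4 131.2  86.5] jaw -5.7 x [-0.  0. -1.] F [-0.1 -0.5 -0.1] M [-0.02  0.08  0.01] open 59.6 j [0.11 0.6  1.76 0.   0.78 0.21]
t 16.2 tcp [578.4 130.8  86.5] jaw -5.7 x [-0. -0. -1.] F [ 0.4  0.2 -1.4] M [ 0.01  0.09 -0.02] open 60.0 j [0.11 0.6  1.76 0.   0.78 0.21]
```

View pics/w15.png

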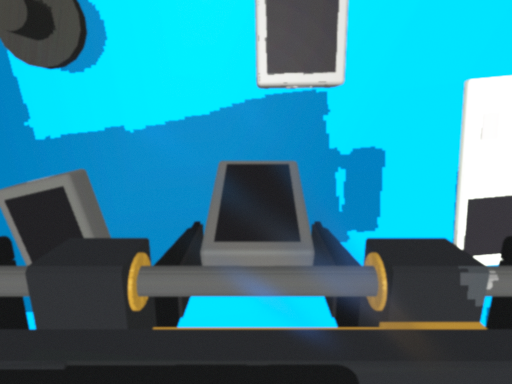

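```bash
cat >> h.py <<'E'
def tilt(f,foot,head):
    _,P=load(f); T=P['world_from_camera'].astype(float)
    def pt(l,r,v):
        u=(l+r)/2; o,d=ray(P,u,v); return o+d*(P['fx']*60/(r-l))
    a=pt(*foot);b=pt(*head);d=b-a
    print('foot edge',a.round(1),'head edge',b.round(1),'len',np.linalg.norm(d).round(1),'lean deg',np.degrees(np.arctan2(np.hypot(d[0],d[1]),d[2])).round(1))
E
python3 -c "
from h import *
tilt('w15',(219,300,161),(203,314,240))
tilt('w2',(315/1.5,423/1.5,280/1.5),(302/1.5,474/1.5,338/1.5))"
```

```text
foot edge [583.1 165.9  16.4] head edge [578.9 134.3  91.9] len 82.0 lean deg 22.9
foot edge [ 638.  -232.3   41.3] head edge [ 635.2 -222.4  144.8] len 104.1 lean deg 5.7
```

```bash
python3 -m handwheel '[{"travel":[0,8,0],"roll":0},{"travel":[0,16,-1],"roll":0},{"travel":[0,24,-2],"roll":0},{"travel":[0,28,-3],"roll":0},{"travel":[0,28,-3],"roll":0}]' -0.260
python3 -c "
from h import *
st();snap('wrist','w16',1);st()"
```

```text
t: 16.7
eef_pos: [580.2, 159.6, 84.6]
tcp_rot: [1.84, 1.567, 0.169]
ft_force: [3.9, -0.5, 7.1]
opening: 0.628
t 16.7 tcp [580.2 159.6  84.6] jaw -5.7 x [ 0.004  0.001 -1.   ] F [ 3.9 -0.5  7.1] M [-0.03 -0.81  0.07] open 59.6 j [0.16 0.61 1.74 0.   0.78 0.26]
t 16.75 tcp [580.2 159.4  84.6] jaw -5.7 x [ 0.004  0.001 -1.   ] F [ 3.5 -0.2  6.6] M [ 0.03 -0.79  0.02] open 59.7 j [0.16 0.61 1.74 0.   0.78 0.26]
```

View pics/w16.png

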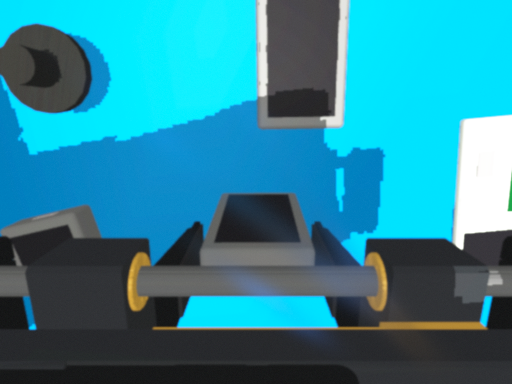

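```bash
python3 -m handwheel '[{"travel":[0,0,0],"roll":0},{"travel":[0,0,0],"roll":0},{"travel":[0,0,0],"roll":0}]' -0.4
python3 -m handwheel '[{"travel":[0,0,-4],"roll":0},{"travel":[0,0,-6],"roll":0},{"travel":[0,0,-6],"roll":0}]' -0.4
python3 -c "
from h import *
st();snap('wrist','w17',1);st()"
```

```text
t: 17.05
eef_pos: [578.3, 158.6, 83.4]
tcp_rot: [-1.38, 1.57, -3.051]
ft_force: [1.5, 0.7, 0.5]
opening: 0.701
t: 17.35
eef_pos: [578.3, 158.3, 77.1]
tcp_rot: [-1.264, 1.57, -2.935]
ft_force: [0.7, -0.1, -0.2]
opening: 0.7
t 17.35 tcp [578.3 158.3  77.1] jaw -5.7 x [-0.001 -0.    -1.   ] F [ 0.7 -0.1 -0.2] M [-0.11 -0.03 -0.05] open 66.5 j [ 0.16  0.62  1.75 -0.    0.77  0.26]
t 17.4 tcp [578.4 158.4  77.3] jaw -5.7 x [-0.001 -0.    -1.   ] F [0.2 0.7 0.9] M [-0.07  0.07 -0.04] open 66.6 j [ 0.16  0.62  1.75 -0.    0.77  0.26]
```

View pics/w17.png

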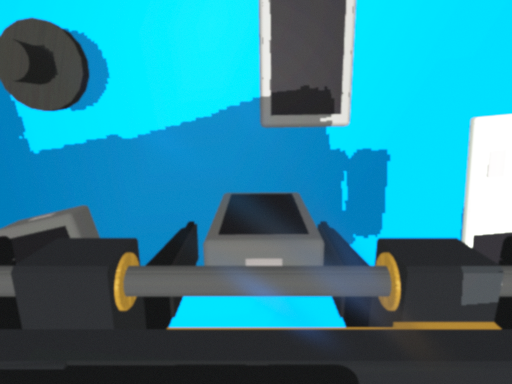

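```bash
python3 -c "
from h import *
wm('w17',[(208,241),(323,241)],100,1)
tilt('w17',(223,304,193),(208,323,241))"
python3 -m handwheel '[{"travel":[0,0,0],"roll":0},{"travel":[0,0,0],"roll":0},{"travel":[0,0,0],"roll":0},{"travel":[0,0,0],"roll":0},{"travel":[0,0,20],"roll":0},{"travel":[0,0,50],"roll":0},{"travel":[0,0,50],"roll":0}]' 1
python3 -c "
from h import *
st()"
```

```text
centre [582.7 168.1] size [56.  0.] 174.3
[[555.0, 170.9], [610.4, 165.4]]
foot edge [583.7 170.3  13.1] head edge [582.6 163.3  88.6] len 75.8 lean deg 5.3
t: 18.1
eef_pos: [579.7, 158.7, 130.6]
tcp_rot: [1.844, 1.566, 0.173]
ft_force: [0.7, 0.6, -2.5]
opening: 0.63
t 18.1 tcp [579.7 158.7 130.6] jaw -5.7 x [ 0.004  0.001 -1.   ] F [ 0.7  0.6 -2.5] M [-0.04  0.   -0.06] open 59.8 j [0.16 0.55 1.71 0.   0.88 0.26]
```

```bash
python3 -m handwheel '[{"travel":[-3,-40,10],"roll":-8},{"travel":[-6,-85,10],"roll":-16},{"travel":[-9,-130,10],"roll":-24},{"travel":[-13,-175,10],"roll":-32},{"travel":[-16,-220,10],"roll":-40},{"travel":[-19,-265,10],"roll":-48},{"travel":[-22,-310,10],"roll":-56},{"travel":[-25,-350,10],"roll":-64}]' 1
python3 -m handwheel '[{"travel":[-4,-40,0],"roll":-8},{"travel":[-8,-80,0],"roll":-17},{"travel":[-8,-93,0],"roll":-17},{"travel":[-8,-93,0],"roll":-17},{"travel":[-8,-93,0],"roll":-17}]' 1
python3 -c "
from h import *
st();snap('wrist','w18',1.5);st()"
```

```text
t: 18.9
eef_pos: [552.7, -193.4, 136.6]
tcp_rot: [-0.739, 1.569, 2.75]
ft_force: [1.0, 0.7, -1.9]
opening: 0.629
t: 19.4
eef_pos: [545.3, -283.6, 136.9]
tcp_rot: [-0.737, 1.569, 2.463]
ft_force: [-0.3, -0.1, -1.0]
opening: 0.632
t 19.4 tcp [ 545.3 -283.6  136.9] jaw -86.6 x [-0.001  0.001 -1.   ] F [-0.3 -0.1 -1. ] M [-0.03  0.2   0.02] open 60.0 j [-0.59  0.56  1.67  0.    0.92  0.93]
t 19.45 tcp [ 545.5 -283.2  137.2] jaw -86.6 x [-0.001  0.001 -1.   ] F [-1.   0.4 -3.1] M [-0.03  0.19 -0.03] open 59.8 j [-0.59  0.56  1.67  0.    0.92  0.93]
```

View pics/w18.png

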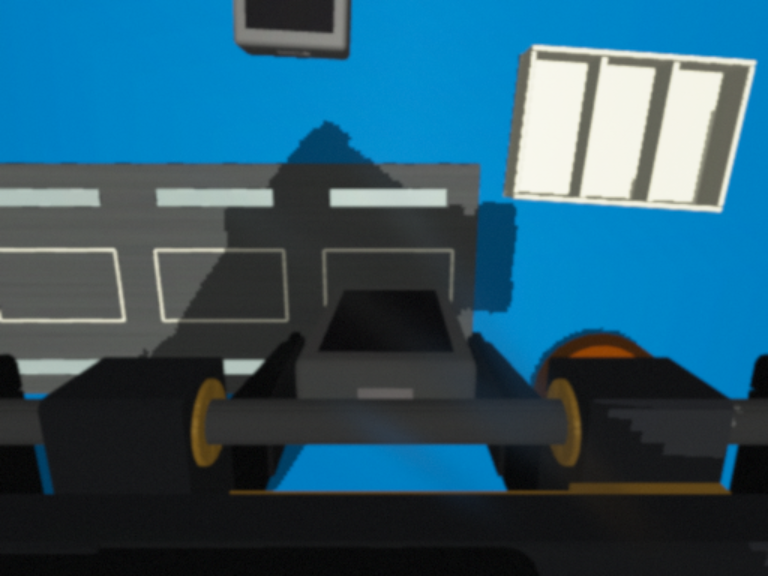

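```bash
python3 -c "
from h import *
wm('w18',[(324,249),(453,249)],6)
wm('w18',[(154,249),(286,249),(288,321),(158,321)],6)
tilt('w18',(338/1.5,440/1.5,290/1.5),(302/1.5,473/1.5,350/1.5))"
```

```text
centre [ 566.1 -282.8] size [80.  0.] 93.4
[[563.7, -242.8], [568.5, -322.8]]
centre [ 536.4 -178.6] size [47. 85.] 3.4
[[557.5, -137.2], [562.3, -219.2], [515.4, -220.8], [510.5, -137.0]]
foot edge [ 545.2 -284.4   28.2] head edge [ 552.8 -282.6  146. ] len 118.0 lean deg 3.8
```

```bash
python3 -c "
from h import *
wm('w18',[(302,350),(473,350)],159)
wm('w18',[(323,290),(450,290)],59)"
```

```text
centre [ 557.9 -282.2] size [55.  0.] 93.4
[[556.3, -254.7], [559.5, -309.7]]
centre [ 552.9 -282.3] size [66.  0.] 93.4
[[551.0, -249.1], [554.9, -315.4]]
```

```bash
python3 -m handwheel '[{"travel":[1,-1,-25],"roll":0},{"travel":[1,-1,-44],"roll":0},{"travel":[1,-1,-50],"roll":0},{"travel":[1,-1,-53],"roll":0},{"travel":[1,-1,-53],"roll":0}]' 1
python3 -m handwheel '[{"travel":[0,0,-1],"roll":0},{"travel":[0,0,-1],"roll":0}]' 1
```

```text
t: 19.95
eef_pos: [547.0, -285.1, 85.0]
tcp_rot: [2.379, 1.57, -0.704]
ft_force: [-0.2, -0.5, -2.2]
opening: 0.634
t: 20.15
eef_pos: [546.9, -285.6, 84.3]
tcp_rot: [2.43, 1.57, -0.654]
ft_force: [1.0, 0.1, -3.2]
opening: 0.631
```

```bash
python3 -m handwheel '[{"travel":[0,0,-1],"roll":0},{"travel":[0,0,-2],"roll":0},{"travel":[0,0,-2],"roll":0}]' 1
python3 -m handwheel '[{"travel":[0,0,0],"roll":0},{"travel":[0,0,0],"roll":0},{"travel":[0,0,0],"roll":0}]' -0.42
python3 -m handwheel '[{"travel":[0,0,15],"roll":0},{"travel":[0,0,35],"roll":0},{"travel":[0,0,60],"roll":0},{"travel":[0,0,60],"roll":0}]' -0.42
python3 -c "
from h import *
st();snap('wrist','w19',1.5);st();snap('scene','s19',1.5)"
```

```text
t: 20.45
eef_pos: [547.4, -286.2, 83.3]
tcp_rot: [2.473, 1.568, -0.612]
ft_force: [-0.5, -0.1, 8.9]
opening: 0.629
t: 20.75
eef_pos: [546.6, -285.6, 81.7]
tcp_rot: [1.979, 1.571, -1.106]
ft_force: [-0.5, 0.8, -0.0]
opening: 0.709
t: 21.15
eef_pos: [547.7, -286.2, 144.5]
tcp_rot: [2.484, 1.566, -0.601]
ft_force: [0.3, -0.5, -1.3]
opening: 0.707
t 21.15 tcp [ 547.7 -286.2  144.5] jaw -86.7 x [ 0.004 -0.003 -1.   ] F [ 0.3 -0.5 -1.3] M [-0.03  0.18 -0.01] open 67.1 j [-0.59  0.55  1.65 -0.    0.93  0.93]
t 21.2 tcp [ 547.1 -285.8  142.9] jaw -86.7 x [ 0.002 -0.001 -1.   ] F [-0.4 -0.5  0.4] M [-0.08  0.15 -0.05] open 67.3 j [-0.59  0.56  1.66 -0.    0.93  0.93]
```

View pics/w19.png

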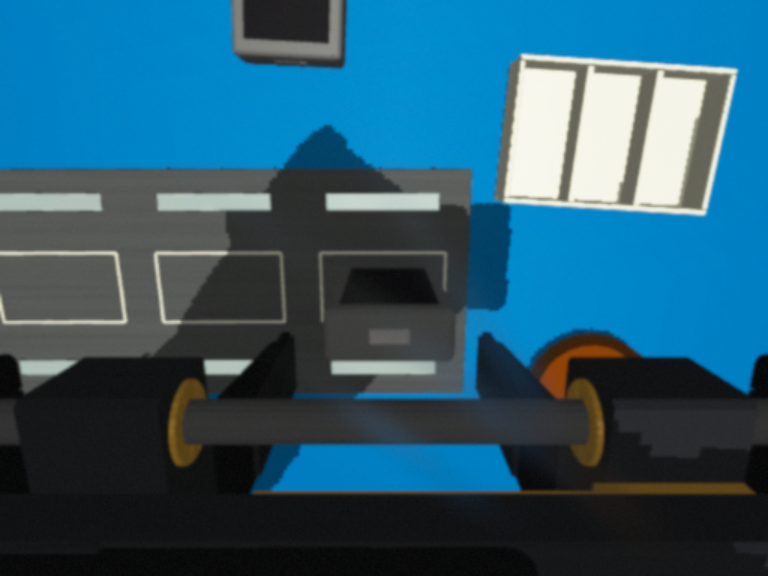

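View pics/s19.png

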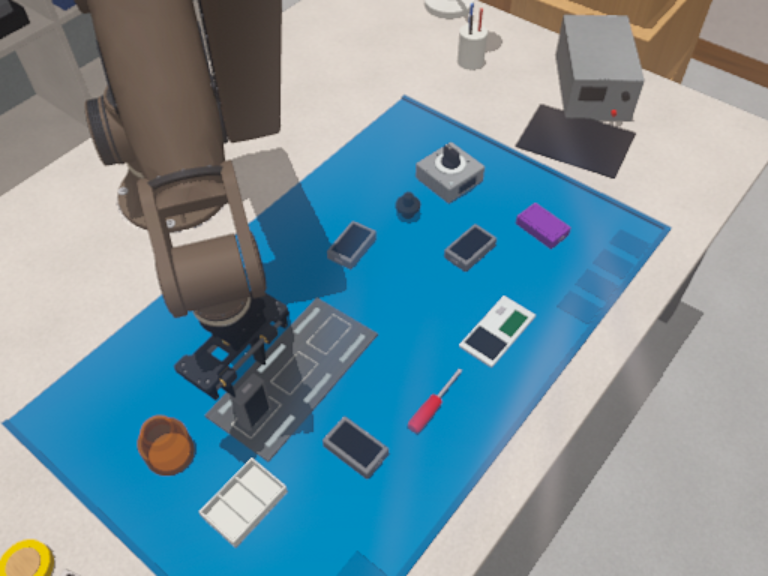

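```bash
python3 -c "
from h import *
print('head');wm('w19',[(331,305),(449,305),(454,358),(327,358)],106)
print('foot');wm('w19',[(342,268),(434,268)],6)
print('bay');wm('w19',[(320,252),(446,252)],6)
im,_=load('s19');cv2.imwrite('pics/s19c.png',cv2.resize(im[230:310,130:240,::-1],None,fx=6,fy=6,interpolation=cv2.INTER_CUBIC))"
```

```text
head
centre [ 545.8 -287.2] size [25. 57.] 3.2
[[556.7, -260.4], [559.7, -312.2], [535.0, -316.7], [531.8, -259.3]]
foot
centre [ 554.9 -286.3] size [59.  0.] 93.2
[[553.3, -256.9], [556.6, -315.7]]
bay
centre [ 565.1 -282.5] size [80.  0.] 93.2
[[562.8, -242.6], [567.3, -322.4]]
```

View pics/s19c.png

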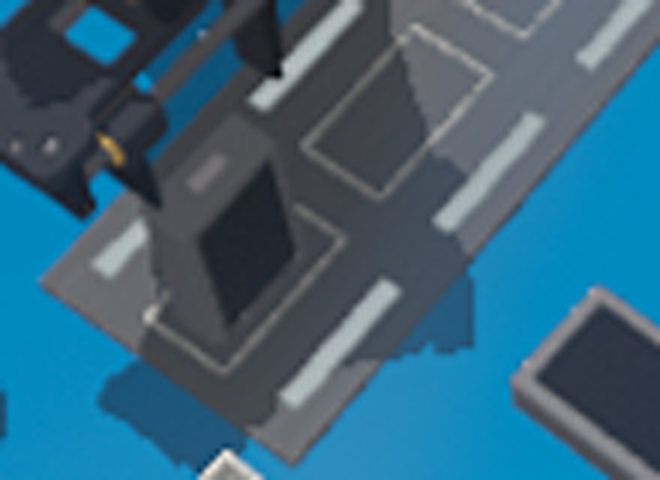

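```bash
python3 -m handwheel '[{"travel":[0,20,15],"roll":8},{"travel":[0,60,15],"roll":16},{"travel":[-10,105,15],"roll":24},{"travel":[-25,150,15],"roll":32},{"travel":[-40,195,15],"roll":40},{"travel":[-55,240,15],"roll":48},{"travel":[-70,280,15],"roll":56},{"travel":[-85,315,15],"roll":64}]' -1
python3 -m handwheel '[{"travel":[-10,15,-5],"roll":8},{"travel":[-20,30,-5],"roll":16},{"travel":[-31,43,-5],"roll":24},{"travel":[-31,43,-5],"roll":30},{"travel":[-31,43,-5],"roll":30},{"travel":[-31,43,-5],"roll":30}]' -1
python3 -c "
from h import *
st();snap('wrist','w20',1.5);st();"
```

```text
t: 22.05
eef_pos: [460.2, 31.2, 155.8]
tcp_rot: [-1.289, 1.569, 3.033]
ft_force: [0.7, -0.1, 0.4]
opening: 0.998
t: 22.65
eef_pos: [430.5, 72.3, 151.2]
tcp_rot: [-1.678, 1.57, -3.126]
ft_force: [1.2, -0.1, 0.1]
opening: 0.996
t 22.65 tcp [430.5  72.3 151.2] jaw 7.1 x [-0.001 -0.    -1.   ] F [ 1.2 -0.1  0.1] M [-0.1   0.05  0.02] open 94.6 j [ 0.01  0.32  2.08 -0.    0.75 -0.11]
t 22.7 tcp [430.6  72.3 151.2] jaw 7.1 x [-0.001  0.    -1.   ] F [1.1 0.  0.3] M [-0.08 -0.02  0.05] open 95.1 j [ 0.01  0.32  2.08  0.    0.75 -0.11]
```

View pics/w20.png

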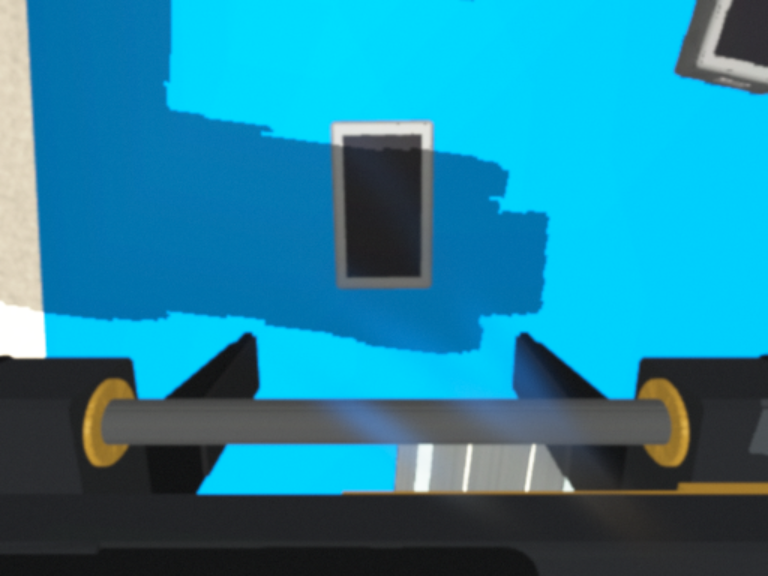

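```bash
python3 -c "
from h import *
wm('w20',[(331,121),(433,121),(431,289),(336,289)],26)"
```

```text
centre [422.5 119. ] size [59. 99.] 7.3
[[387.1, 164.4], [445.0, 171.6], [458.3, 73.6], [399.6, 66.3]]
```

```bash
python3 -m handwheel '[{"travel":[-1,0,-40],"roll":0},{"travel":[-2,1,-80],"roll":0},{"travel":[-2,1,-115],"roll":0},{"travel":[-2,1,-139],"roll":0},{"travel":[-2,1,-139],"roll":0},{"travel":[-2,1,-139],"roll":0}]' -1
python3 -m handwheel '[{"travel":[0,0,0],"roll":0},{"travel":[0,0,0],"roll":0},{"travel":[0,0,0],"roll":0},{"travel":[0,0,0],"roll":0},{"travel":[0,0,0],"roll":0},{"travel":[0,0,10],"roll":0},{"travel":[0,0,22],"roll":0},{"travel":[0,0,22],"roll":0}]' 1
python3 -m handwheel '[{"travel":[0,0,0],"roll":0},{"travel":[0,0,0],"roll":0}]' -0.256
python3 -m handwheel '[{"travel":[0,0,0],"roll":0},{"travel":[0,0,0],"roll":0},{"travel":[0,0,0],"roll":0}]' -0.260
python3 -c "
from h import *
st();snap('wrist','w21',1.5);st();"
```

```text
t: 23.3
eef_pos: [428.7, 73.2, 12.8]
tcp_rot: [-1.681, 1.57, -3.127]
ft_force: [-0.3, 0.6, -0.3]
opening: 1.002
t: 24.1
eef_pos: [429.1, 73.5, 36.0]
tcp_rot: [1.455, 1.569, 0.011]
ft_force: [0.4, 0.8, -2.7]
opening: 0.628
t: 24.3
eef_pos: [428.5, 73.4, 34.5]
tcp_rot: [-1.656, 1.571, -3.1]
ft_force: [0.5, 0.0, -2.5]
opening: 0.625
t: 24.6
eef_pos: [428.6, 73.4, 34.5]
tcp_rot: [-1.74, 1.57, 3.099]
ft_force: [-0.0, 0.1, -0.5]
opening: 0.629
t 24.6 tcp [428.6  73.4  34.5] jaw 7.3 x [-0.  0. -1.] F [-0.   0.1 -0.5] M [-0.13  0.07  0.05] open 59.8 j [ 0.02  0.54  2.18  0.    0.42 -0.11]
t 24.65 tcp [428.6  73.4  34.5] jaw 7.3 x [-0.  0. -1.] F [-0.4  0.4 -0.8] M [-0.1   0.08 -0.03] open 59.9 j [ 0.02  0.54  2.18  0.    0.42 -0.11]
```

View pics/w21.png

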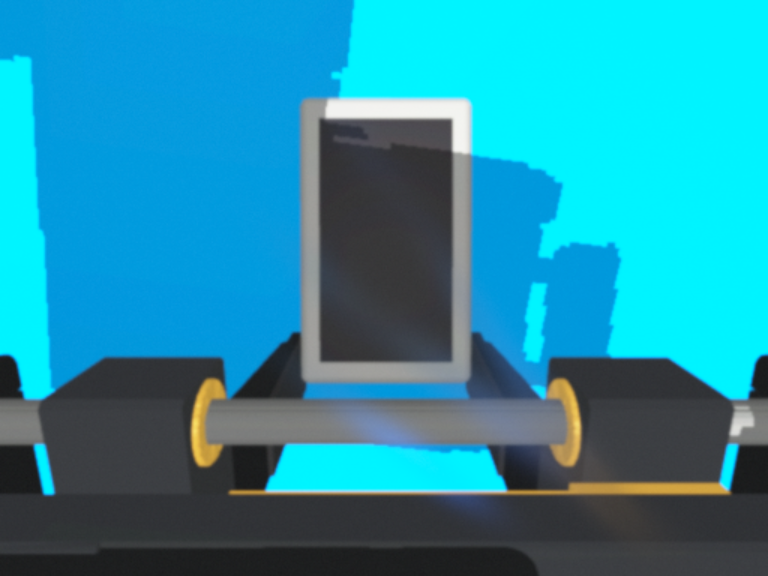

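Pack A drooped with its foot on the bench, as pack B did. Now I'll follow the arc.

```bash
python3 -m handwheel '[{"travel":[0,3,6],"roll":0},{"travel":[-1,6,12],"roll":0},{"travel":[-1,9,17],"roll":0},{"travel":[-2,12,23],"roll":0},{"travel":[-2,18,28],"roll":0},{"travel":[-3,24,33],"roll":0},{"travel":[-4,30,38],"roll":0},{"travel":[-4,30,38],"roll":0}]' -0.260
python3 -m handwheel '[{"travel":[-1,7,4],"roll":0},{"travel":[-2,14,7],"roll":0},{"travel":[-3,21,10],"roll":0},{"travel":[-4,28,12],"roll":0},{"travel":[-4,35,13],"roll":0},{"travel":[-5,42,13],"roll":0},{"travel":[-5,42,13],"roll":0}]' -0.260
python3 -c "
from h import *
st();snap('wrist','w22',1);st();"
```

```text
t: 25.45
eef_pos: [424.7, 104.2, 73.3]
tcp_rot: [1.585, 1.57, 0.142]
ft_force: [0.3, -0.7, 0.7]
opening: 0.634
t: 26.15
eef_pos: [419.5, 146.4, 85.8]
tcp_rot: [2.027, 1.571, 0.584]
ft_force: [1.1, -1.2, 5.2]
opening: 0.631
t 26.15 tcp [419.5 146.4  85.8] jaw 7.3 x [ 0.  0. -1.] F [ 1.1 -1.2  5.2] M [-0.19 -0.04  0.04] open 59.9 j [0.19 0.44 2.12 0.   0.57 0.06]
t 26.2 tcp [419.5 146.2  85.8] jaw 7.3 x [ 0.  0. -1.] F [ 0.7 -0.3  4. ] M [-0.2   0.01 -0.  ] open 59.7 j [0.19 0.45 2.12 0.   0.57 0.06]
```

View pics/w22.png

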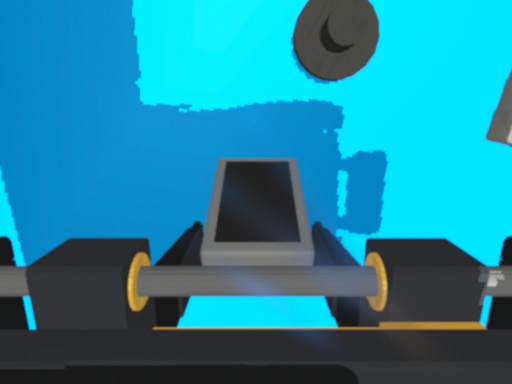

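```bash
python3 -m handwheel '[{"travel":[-1,8,0],"roll":0},{"travel":[-2,16,-1],"roll":0},{"travel":[-3,24,-2],"roll":0},{"travel":[-4,29,-2],"roll":0},{"travel":[-4,29,-2],"roll":0}]' -0.260
python3 -c "
from h import *
st();snap('wrist','w23a',1)"
python3 -m handwheel '[{"travel":[0,0,0],"roll":0},{"travel":[0,0,0],"roll":0},{"travel":[0,0,0],"roll":0}]' -0.4
python3 -m handwheel '[{"travel":[0,0,-4],"roll":0},{"travel":[0,0,-7],"roll":0},{"travel":[0,0,-7],"roll":0}]' -0.4
python3 -c "
from h import *
st();snap('wrist','w23',1);st();cv2.imwrite('pics/w23c.png',np.hstack([load('w23a')[0],load('w23')[0]])[:,:,::-1][:, :, :])
im=cv2.imread('pics/w23c.png');cv2.imwrite('pics/w23c.png',cv2.resize(im,(800,300)))"
```

```text
t: 26.7
eef_pos: [415.2, 175.0, 83.4]
tcp_rot: [-1.621, 1.57, -3.064]
ft_force: [-1.4, 1.0, 0.3]
opening: 0.633
t 26.7 tcp [415.2 175.   83.4] jaw 7.3 x [-0.001 -0.    -1.   ] F [-1.4  1.   0.3] M [ 0.08  0.03 -0.01] open 60.1 j [0.25 0.46 2.11 0.   0.58 0.12]
t: 27.05
eef_pos: [415.7, 174.2, 83.7]
tcp_rot: [-0.846, 1.571, -2.291]
ft_force: [-0.2, -0.0, -0.0]
opening: 0.693
t: 27.35
eef_pos: [415.4, 174.3, 76.2]
tcp_rot: [-1.42, 1.57, -2.864]
ft_force: [0.6, -0.2, -0.8]
opening: 0.701
t 27.35 tcp [415.4 174.3  76.2] jaw 7.3 x [-0.001 -0.    -1.   ] F [ 0.6 -0.2 -0.8] M [-0.08  0.01  0.02] open 66.6 j [ 0.25  0.47  2.12 -0.    0.56  0.12]
t 27.4 tcp [415.5 174.4  76.3] jaw 7.3 x [-0.001 -0.    -1.   ] F [ 0.3 -0.8  0.2] M [-0.07  0.04 -0.01] open 66.5 j [ 0.25  0.47  2.12 -0.    0.56  0.12]
```

View pics/w23c.png

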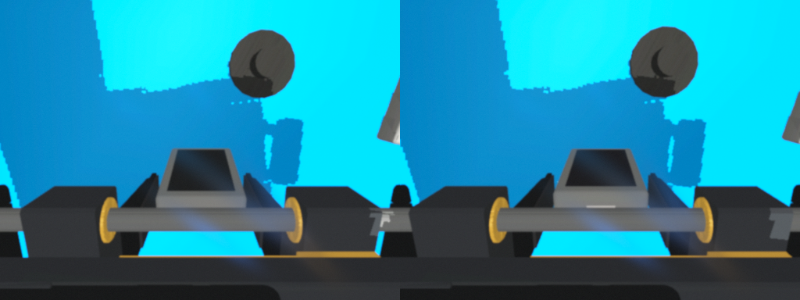

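```bash
python3 -m handwheel '[{"travel":[0,0,0],"roll":0},{"travel":[0,0,0],"roll":0},{"travel":[0,0,0],"roll":0},{"travel":[0,0,0],"roll":0},{"travel":[0,0,20],"roll":0},{"travel":[0,0,55],"roll":0},{"travel":[10,-20,60],"roll":-8}]' 1
python3 -m handwheel '[{"travel":[15,-45,0],"roll":-8},{"travel":[30,-90,0],"roll":-16},{"travel":[45,-135,0],"roll":-24},{"travel":[60,-175,0],"roll":-32},{"travel":[75,-215,0],"roll":-40},{"travel":[90,-255,0],"roll":-48},{"travel":[105,-290,0],"roll":-56},{"travel":[115,-325,0],"roll":-64}]' 1
python3 -m handwheel '[{"travel":[1,-8,0],"roll":-8},{"travel":[1,-8,0],"roll":-16},{"travel":[1,-8,0],"roll":-22},{"travel":[1,-8,0],"roll":-22},{"travel":[1,-8,0],"roll":-22}]' 1
python3 -c "
from h import *
st();snap('wrist','w24',1.5);st();"
```

```text
t: 28.1
eef_pos: [426.0, 155.5, 139.3]
tcp_rot: [1.858, 1.567, 0.276]
ft_force: [-0.4, -0.5, -2.3]
opening: 0.627
t: 28.9
eef_pos: [541.1, -172.3, 136.4]
tcp_rot: [-0.904, 1.571, 2.672]
ft_force: [0.7, -0.0, -2.0]
opening: 0.629
t: 29.4
eef_pos: [541.5, -178.4, 136.5]
tcp_rot: [-0.269, 1.57, 2.933]
ft_force: [0.6, 0.1, -3.3]
opening: 0.631
t 29.4 tcp [ 541.5 -178.4  136.5] jaw -86.5 x [-0.  0. -1.] F [ 0.6  0.1 -3.3] M [-0.07  0.16  0.03] open 59.9 j [-0.43  0.51  1.78 -0.    0.86  1.08]
t 29.45 tcp [ 541.6 -178.4  136.6] jaw -86.6 x [-0.  0. -1.] F [-0.2  0.1 -2. ] M [-0.01  0.2   0.04] open 59.7 j [-0.43  0.51  1.78 -0.    0.86  1.08]
```

View pics/w24.png

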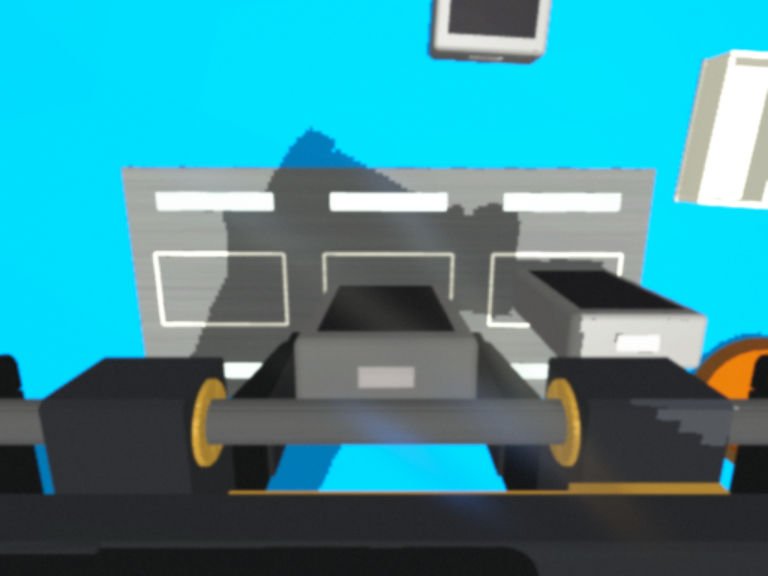

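```bash
python3 -c "
from h import *
wm('w24',[(300,335),(476,335)],160)
wm('w24',[(322,286),(452,286)],60)
wm('w24',[(323,254),(454,254)],6)
wm('w24',[(153,252),(286,252),(289,325),(162,325)],6)"
```

```text
centre [ 559.6 -177.2] size [56.  0.] 93.4
[[557.9, -149.4], [561.2, -205.0]]
centre [ 551.6 -177.6] size [67.  0.] 93.4
[[549.6, -144.0], [553.6, -211.3]]
centre [ 559.2 -178.3] size [81.  0.] 93.4
[[556.7, -137.6], [561.6, -218.9]]
centre [530.4 -74.7] size [48. 83.] 3.4
[[551.7, -32.1], [556.6, -114.6], [509.1, -117.0], [504.2, -35.1]]
```

```bash
python3 -m handwheel '[{"travel":[-4,-1,-25],"roll":0},{"travel":[-4,-1,-44],"roll":0},{"travel":[-4,-1,-51],"roll":0},{"travel":[-4,-1,-54],"roll":0},{"travel":[-4,-1,-55],"roll":0},{"travel":[-4,-1,-55],"roll":0}]' 1
python3 -m handwheel '[{"travel":[0,0,0],"roll":0},{"travel":[0,0,0],"roll":0},{"travel":[0,0,0],"roll":0}]' -0.40
python3 -m handwheel '[{"travel":[0,0,15],"roll":0},{"travel":[0,0,35],"roll":0},{"travel":[0,0,60],"roll":0},{"travel":[0,0,60],"roll":0}]' -0.40
python3 -c "
from h import *
st();snap('wrist','w25',1.5);st();snap('scene','s25',1.5)
im,_=load('s25');cv2.imwrite('pics/s25c.png',cv2.resize(im[190:310,130:260,::-1],None,fx=5,fy=5,interpolation=cv2.INTER_CUBIC))"
```

```text
t: 30.05
eef_pos: [538.0, -179.5, 82.7]
tcp_rot: [2.635, 1.57, -0.448]
ft_force: [-0.7, -0.1, -0.6]
opening: 0.625
t: 30.35
eef_pos: [538.0, -179.7, 82.0]
tcp_rot: [2.534, 1.57, -0.551]
ft_force: [-0.1, 0.3, 0.3]
opening: 0.696
t: 30.75
eef_pos: [538.9, -180.1, 144.6]
tcp_rot: [2.626, 1.566, -0.459]
ft_force: [0.6, -0.7, 0.1]
opening: 0.699
t 30.75 tcp [ 538.9 -180.1  144.6] jaw -86.7 x [ 0.005 -0.002 -1.   ] F [ 0.6 -0.7  0.1] M [-0.09  0.15 -0.01] open 66.4 j [-0.44  0.49  1.78 -0.    0.87  1.07]
t 30.8 tcp [ 538.3 -179.9  143. ] jaw -86.7 x [ 0.003 -0.001 -1.   ] F [-0.1 -0.1  0.7] M [-0.06  0.21 -0.02] open 66.3 j [-0.44  0.49  1.78 -0.    0.86  1.07]
```

View pics/w25.png

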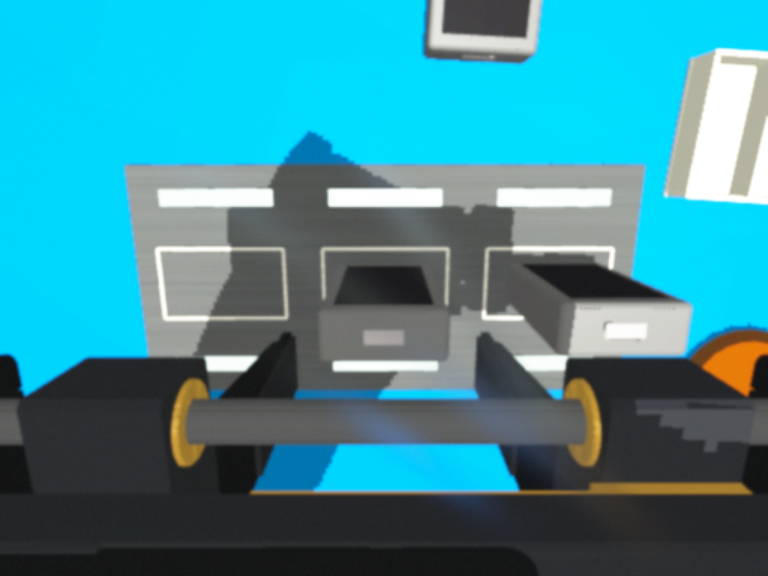

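View pics/s25c.png

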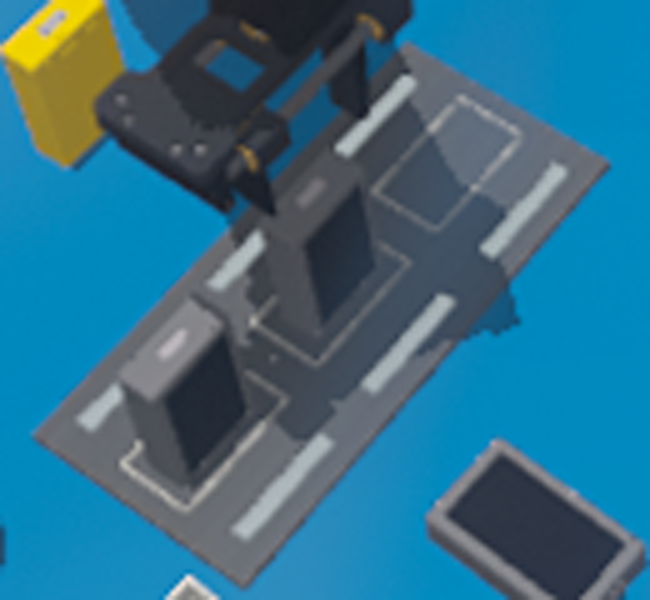

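```bash
python3 -m handwheel '[{"travel":[0,20,15],"roll":8},{"travel":[8,65,15],"roll":16},{"travel":[17,110,15],"roll":24},{"travel":[26,155,15],"roll":32},{"travel":[35,200,15],"roll":40},{"travel":[44,245,15],"roll":48},{"travel":[53,290,15],"roll":56},{"travel":[62,335,15],"roll":64}]' -1
python3 -m handwheel '[{"travel":[9,34,-6],"roll":8},{"travel":[18,66,-6],"roll":17},{"travel":[18,66,-6],"roll":17},{"travel":[18,66,-6],"roll":17},{"travel":[18,66,-6],"roll":17}]' -1
python3 -c "
from h import *
st();snap('wrist','w26',1.5);st();"
```

```text
t: 31.65
eef_pos: [599.4, 157.3, 155.4]
tcp_rot: [-0.975, 1.569, -2.936]
ft_force: [1.0, -0.3, -0.2]
opening: 1.002
t: 32.15
eef_pos: [617.3, 220.5, 150.0]
tcp_rot: [-1.06, 1.57, -2.733]
ft_force: [-0.1, 0.0, -0.7]
opening: 1.001
t 32.15 tcp [617.3 220.5 150. ] jaw -5.9 x [-0.001 -0.    -1.   ] F [-0.1  0.  -0.7] M [-0.08  0.08  0.05] open 95.0 j [ 0.24  0.6   1.55 -0.    1.    0.34]
t 32.2 tcp [617.4 220.3 150.3] jaw -5.9 x [-0.001 -0.    -1.   ] F [ 0.6 -0.4 -0. ] M [-0.05  0.06 -0.04] open 95.0 j [ 0.24  0.6   1.55 -0.    1.    0.34]
```

View pics/w26.png

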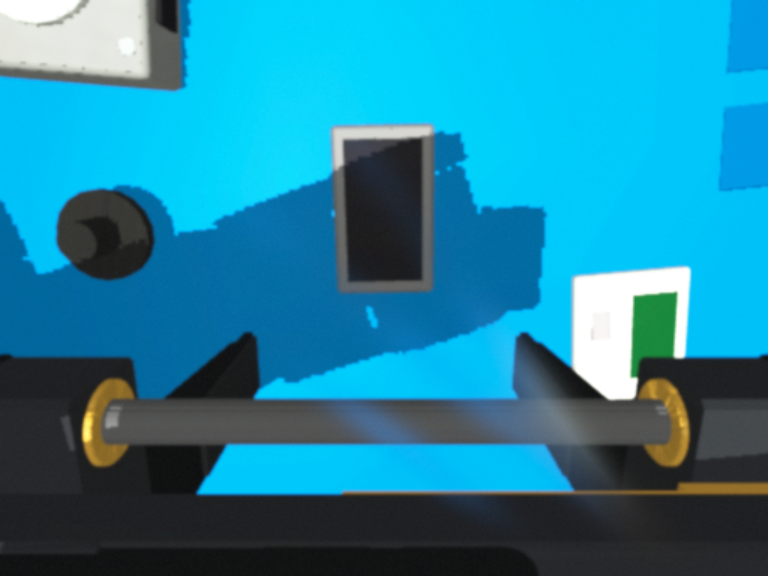

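```bash
python3 -c "
from h import *
wm('w26',[(331,126),(434,125),(434,291),(338,292)],26)"
```

```text
centre [620.5 265.5] size [98. 60.] 85.1
[[595.2, 317.0], [653.8, 311.5], [646.2, 214.0], [586.8, 219.5]]
```

```bash
python3 -m handwheel '[{"travel":[0,0,-40],"roll":0},{"travel":[0,-1,-80],"roll":0},{"travel":[0,-1,-115],"roll":0},{"travel":[0,-1,-138],"roll":0},{"travel":[0,-1,-138],"roll":0},{"travel":[0,-1,-138],"roll":0}]' -1
python3 -m handwheel '[{"travel":[0,0,0],"roll":0},{"travel":[0,0,0],"roll":0},{"travel":[0,0,0],"roll":0},{"travel":[0,0,0],"roll":0},{"travel":[0,0,0],"roll":0},{"travel":[0,0,10],"roll":0},{"travel":[0,0,22],"roll":0},{"travel":[0,0,22],"roll":0}]' 1
python3 -m handwheel '[{"travel":[0,0,0],"roll":0},{"travel":[0,0,0],"roll":0}]' -0.256
python3 -m handwheel '[{"travel":[0,0,0],"roll":0},{"travel":[0,0,0],"roll":0},{"travel":[0,0,0],"roll":0}]' -0.260
python3 -c "
from h import *
st();snap('wrist','w27',1.5);st();"
```

```text
t: 32.8
eef_pos: [618.0, 219.7, 13.3]
tcp_rot: [1.593, 1.571, -0.08]
ft_force: [-0.5, -0.6, 1.9]
opening: 0.998
t: 33.6
eef_pos: [618.6, 220.7, 36.8]
tcp_rot: [1.89, 1.568, 0.219]
ft_force: [0.3, 1.3, -3.0]
opening: 0.631
t: 33.8
eef_pos: [617.5, 220.4, 34.5]
tcp_rot: [-1.134, 1.571, -2.805]
ft_force: [0.0, 0.1, -1.8]
opening: 0.629
t: 34.1
eef_pos: [617.6, 220.5, 34.5]
tcp_rot: [-1.905, 1.571, 2.707]
ft_force: [-0.7, -1.1, -2.3]
opening: 0.628
t 34.1 tcp [617.6 220.5  34.5] jaw -5.7 x [-0.  0. -1.] F [-0.7 -1.1 -2.3] M [-0.08  0.08  0.  ] open 59.6 j [0.24 0.74 1.63 0.   0.78 0.34]
t 34.15 tcp [617.7 220.5  34.6] jaw -5.7 x [ 0.  0. -1.] F [-0.7  0.6 -1.6] M [-0.04  0.12  0.01] open 60.1 j [0.24 0.74 1.63 0.   0.78 0.34]
```

View pics/w27.png

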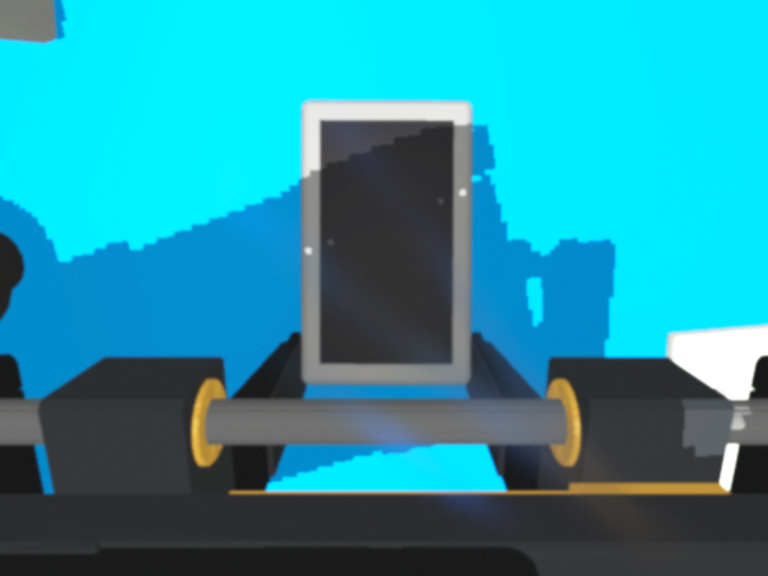

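Same droop again, with no slip. I'll repeat the arc, with x following the pack's axis (+0.09 per mm of y).

```bash
python3 -m handwheel '[{"travel":[0,3,6],"roll":0},{"travel":[1,6,12],"roll":0},{"travel":[1,9,17],"roll":0},{"travel":[1,12,23],"roll":0},{"travel":[2,18,28],"roll":0},{"travel":[2,24,33],"roll":0},{"travel":[3,30,38],"roll":0},{"travel":[3,30,38],"roll":0}]' -0.260
python3 -m handwheel '[{"travel":[1,7,4],"roll":0},{"travel":[1,14,7],"roll":0},{"travel":[2,21,10],"roll":0},{"travel":[2,28,12],"roll":0},{"travel":[3,35,13],"roll":0},{"travel":[4,42,13],"roll":0},{"travel":[4,42,13],"roll":0}]' -0.260
python3 -m handwheel '[{"travel":[1,8,0],"roll":0},{"travel":[1,16,-1],"roll":0},{"travel":[2,24,-2],"roll":0},{"travel":[3,30,-2],"roll":0},{"travel":[3,30,-2],"roll":0}]' -0.260
python3 -c "
from h import *
st();snap('wrist','w28',1.5);st();"
```

```text
t: 34.95
eef_pos: [620.9, 251.5, 73.5]
tcp_rot: [2.021, 1.569, 0.351]
ft_force: [1.1, -1.8, 1.1]
opening: 0.633
t: 35.65
eef_pos: [625.0, 293.8, 86.2]
tcp_rot: [2.14, 1.569, 0.469]
ft_force: [0.2, -0.9, 4.0]
opening: 0.631
t: 36.15
eef_pos: [627.7, 323.5, 83.5]
tcp_rot: [2.582, 1.57, 0.911]
ft_force: [1.7, 1.1, 2.4]
opening: 0.629
t 36.15 tcp [627.7 323.5  83.5] jaw -5.7 x [ 0.  0. -1.] F [1.7 1.1 2.4] M [ 0.1  -0.17  0.04] open 59.7 j [0.38 0.74 1.46 0.   0.95 0.48]
t 36.2 tcp [627.6 323.1  83.6] jaw -5.7 x [ 0.  0. -1.] F [1.8 0.9 2. ] M [ 0.15 -0.25  0.06] open 59.4 j [0.38 0.74 1.46 0.   0.95 0.48]
```

View pics/w28.png

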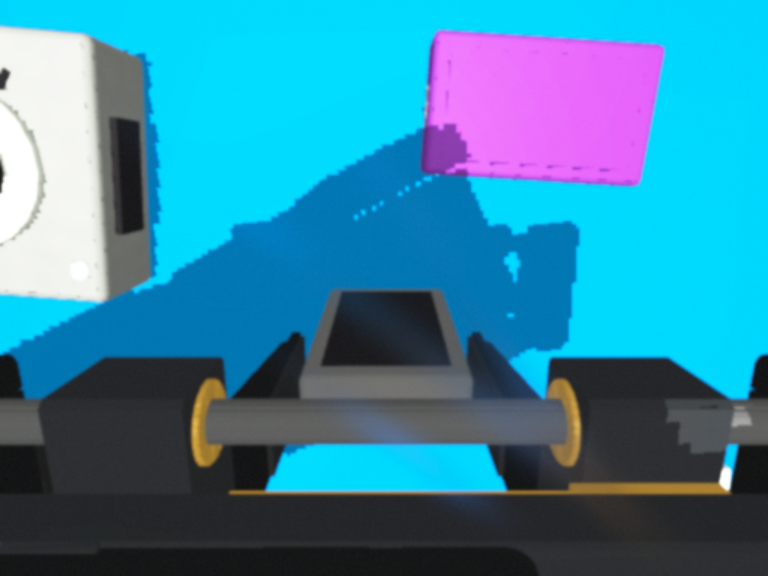

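```bash
python3 -m handwheel '[{"travel":[0,0,0],"roll":0},{"travel":[0,0,0],"roll":0},{"travel":[0,0,0],"roll":0}]' -0.4
python3 -m handwheel '[{"travel":[0,0,-4],"roll":0},{"travel":[0,0,-7],"roll":0},{"travel":[0,0,-7],"roll":0}]' -0.4
python3 -c "
from h import *
st();snap('wrist','w29',1.5);st();"
```

```text
t: 36.5
eef_pos: [627.4, 322.1, 83.4]
tcp_rot: [-1.073, 1.57, -2.745]
ft_force: [0.5, -0.6, -0.8]
opening: 0.7
t: 36.8
eef_pos: [627.3, 322.3, 75.9]
tcp_rot: [-1.044, 1.57, -2.715]
ft_force: [-0.6, -0.0, 0.4]
opening: 0.696
t 36.8 tcp [627.3 322.3  75.9] jaw -5.7 x [-0.001 -0.    -1.   ] F [-0.6 -0.   0.4] M [-0.13  0.04  0.01] open 66.1 j [ 0.38  0.75  1.46 -0.    0.93  0.48]
t 36.85 tcp [627.5 322.3  76.2] jaw -5.7 x [-0.001 -0.    -1.   ] F [-0.2  1.2  0.1] M [-0.05  0.01 -0.03] open 66.5 j [ 0.38  0.75  1.46 -0.    0.93  0.48]
```

View pics/w29.png

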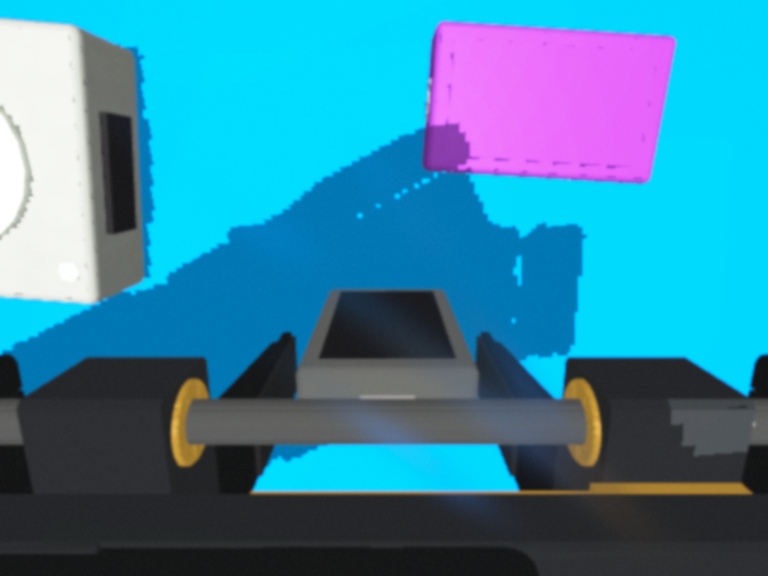

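```bash
python3 -c "
from h import *
wm('w29',[(301,361),(476,361)],100);wm('w29',[(327,290),(446,290)],0)"
python3 -m handwheel '[{"travel":[0,0,0],"roll":0},{"travel":[0,0,0],"roll":0},{"travel":[0,0,0],"roll":0},{"travel":[0,0,0],"roll":0},{"travel":[0,0,20],"roll":0},{"travel":[0,0,55],"roll":0},{"travel":[0,-20,60],"roll":0}]' 1
python3 -c "
from h import *
st()"
```

```text
centre [628.7 333. ] size [56.  0.] 174.3
[[600.8, 335.8], [656.6, 330.2]]
centre [628.1 331.6] size [62.  0.] 174.3
[[597.3, 334.7], [658.8, 328.5]]
t: 37.55
eef_pos: [628.7, 304.3, 140.3]
tcp_rot: [2.086, 1.565, 0.417]
ft_force: [0.1, -0.1, -1.6]
opening: 0.629
t 37.55 tcp [628.7 304.3 140.3] jaw -5.6 x [ 0.005  0.002 -1.   ] F [ 0.1 -0.1 -1.6] M [-0.06  0.03 -0.01] open 59.7 j [0.36 0.66 1.44 0.   1.03 0.45]
```

```bash
python3 -m handwheel '[{"travel":[-12,-44,0],"roll":-8},{"travel":[-24,-88,0],"roll":-16},{"travel":[-36,-132,0],"roll":-24},{"travel":[-48,-176,0],"roll":-32},{"travel":[-60,-220,0],"roll":-40},{"travel":[-72,-264,0],"roll":-48},{"travel":[-82,-308,0],"roll":-56},{"travel":[-90,-350,0],"roll":-64}]' 1
python3 -m handwheel '[{"travel":[-4,-29,0],"roll":-8},{"travel":[-4,-29,0],"roll":-17},{"travel":[-4,-29,0],"roll":-17},{"travel":[-4,-29,0],"roll":-17}]' 1
python3 -c "
from h import *
st();snap('wrist','w30',1.5);st();"
```

```text
t: 38.35
eef_pos: [536.0, -49.8, 136.2]
tcp_rot: [-0.319, 1.57, -3.113]
ft_force: [0.7, -0.1, -2.6]
opening: 0.63
t: 38.75
eef_pos: [533.1, -76.6, 136.3]
tcp_rot: [-0.204, 1.57, 2.998]
ft_force: [-0.4, 0.2, -2.0]
opening: 0.629
t 38.75 tcp [533.1 -76.6 136.3] jaw -86.5 x [-0.001  0.    -1.   ] F [-0.4  0.2 -2. ] M [-0.05  0.17 -0.02] open 59.8 j [-0.27  0.47  1.86 -0.    0.82  1.24]
t 38.8 tcp [533.3 -76.3 136.4] jaw -86.5 x [-0.  0. -1.] F [-0.3 -0.7 -2.9] M [-0.04  0.18  0.01] open 59.7 j [-0.26  0.47  1.86 -0.    0.82  1.24]
```

View pics/w30.png

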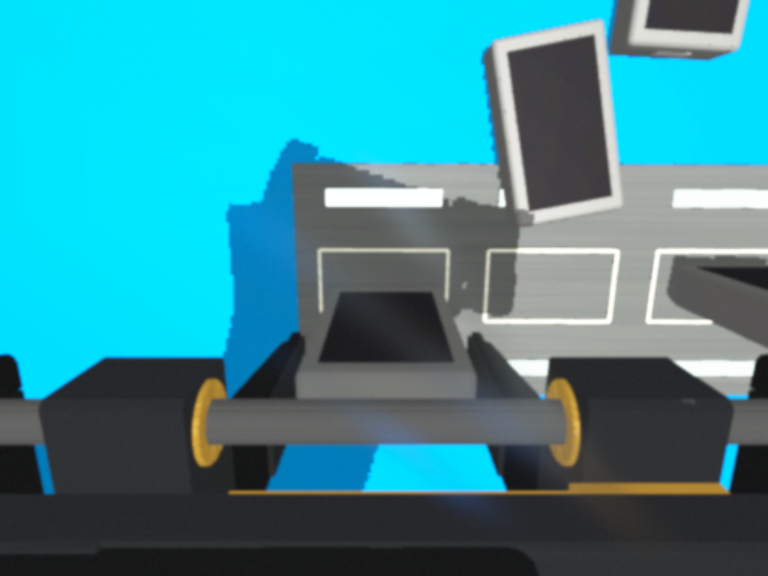

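The disturbance has knocked pack A over: it now lies at (555,120), overlapping the plate's far edge. I'll set this pack down first and then redo that one.

```bash
python3 -c "
from h import *
print('head/foot/bay');wm('w30',[(301,362),(475,362)],160);wm('w30',[(330,292),(446,292)],60);wm('w30',[(318,249),(448,249)],6)
print('A');wm('w30',[(491,42),(603,20),(622,203),(524,222)],26);wm('w30',[(491,42),(603,20),(622,203),(524,222)],30)
snap('scene','s30',1.5)"
```

```text
head/foot/bay
centre [542.3 -75.6] size [56.  0.] 93.5
[[540.6, -47.8], [544.0, -103.5]]
centre [540.2 -76.2] size [60.  0.] 93.5
[[538.4, -46.1], [542.0, -106.3]]
centre [553.9 -72.5] size [81.  0.] 93.5
[[551.4, -32.3], [556.3, -112.8]]
A
centre [ 630.5 -164.7] size [98. 58.] 16.2
[[669.6, -122.3], [683.5, -179.0], [591.6, -205.8], [577.5, -151.9]]
centre [ 630.1 -163.4] size [97. 57.] 16.2
[[668.6, -121.6], [682.3, -177.5], [591.7, -203.9], [577.9, -150.7]]
```

View pics/s30.png

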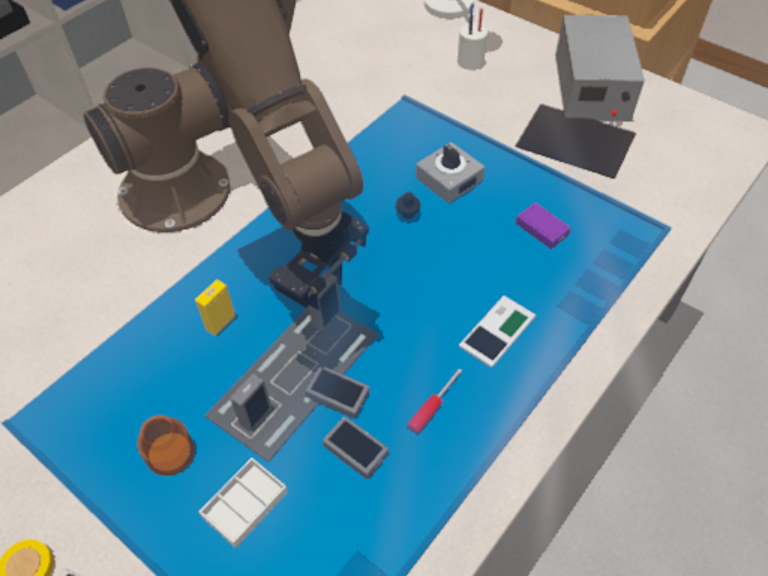

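```bash
python3 -m handwheel '[{"travel":[3,2,-25],"roll":0},{"travel":[3,2,-44],"roll":0},{"travel":[3,2,-51],"roll":0},{"travel":[3,2,-54],"roll":0},{"travel":[3,2,-55],"roll":0},{"travel":[3,2,-55],"roll":0}]' 1
python3 -m handwheel '[{"travel":[0,0,0],"roll":0},{"travel":[0,0,0],"roll":0},{"travel":[0,0,0],"roll":0}]' -0.40
python3 -m handwheel '[{"travel":[0,0,15],"roll":0},{"travel":[0,0,35],"roll":0},{"travel":[0,0,60],"roll":0},{"travel":[0,0,60],"roll":0}]' -0.40
python3 -c "
from h import *
st();snap('wrist','w31',1.5);st();snap('scene','s31',1.5)
im,_=load('s31');cv2.imwrite('pics/s31c.png',cv2.resize(im[190:310,130:270,::-1],None,fx=5,fy=5,interpolation=cv2.INTER_CUBIC))"
```

```text
t: 39.45
eef_pos: [536.8, -74.3, 82.5]
tcp_rot: [2.886, 1.57, -0.197]
ft_force: [-1.3, 0.6, 0.0]
opening: 0.629
t: 39.75
eef_pos: [536.9, -74.6, 82.0]
tcp_rot: [2.652, 1.57, -0.432]
ft_force: [0.4, 0.3, 0.0]
opening: 0.699
t: 40.15
eef_pos: [538.0, -74.9, 144.4]
tcp_rot: [2.8, 1.566, -0.285]
ft_force: [-0.7, 0.5, 0.4]
opening: 0.696
t 40.15 tcp [538.  -74.9 144.4] jaw -86.7 x [ 0.005 -0.001 -1.   ] F [-0.7  0.5  0.4] M [-0.05  0.15 -0.04] open 66.2 j [-0.26  0.46  1.84 -0.    0.84  1.25]
t 40.2 tcp [537.3 -74.7 142.9] jaw -86.7 x [ 0.003 -0.001 -1.   ] F [-0.4  0.1 -0.7] M [0.02 0.2  0.04] open 66.5 j [-0.26  0.46  1.84 -0.    0.83  1.25]
```

View pics/w31.png

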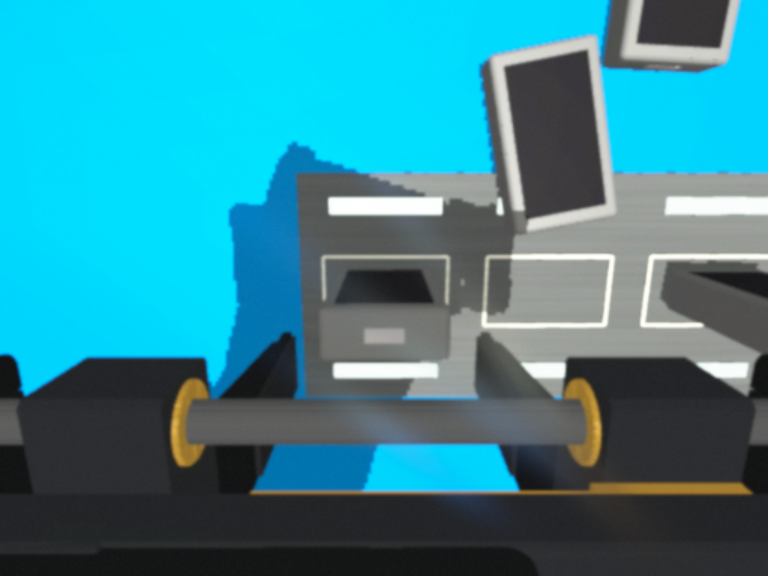

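View pics/s31c.png

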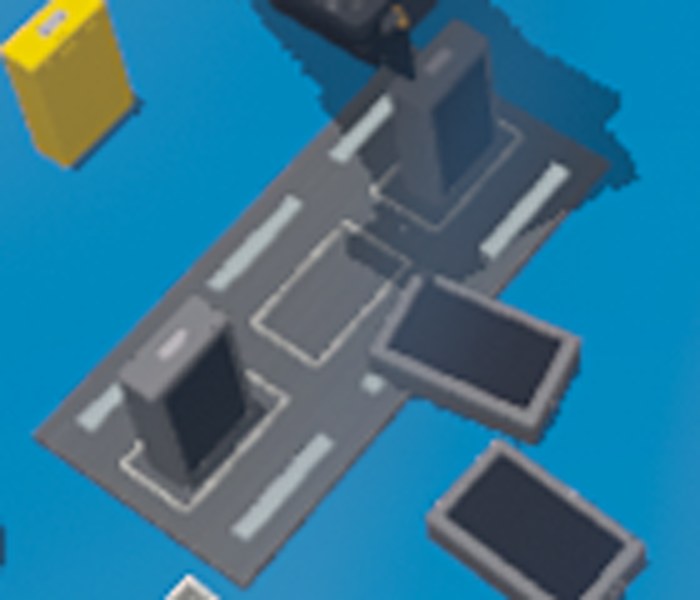

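```bash
python3 -c "
from h import *
print('L head/foot/bay');wm('w31',[(322,305),(448,305)],106);wm('w31',[(338,270),(431,270)],6);wm('w31',[(322,255),(449,255)],6)
im,_=load('w31');cv2.imwrite('pics/w31c.png',cv2.resize(im[10:170,300:440,::-1],None,fx=3.7,fy=3.7,interpolation=cv2.INTER_CUBIC))"
python3 -m handwheel '[{"travel":[10,-30,15],"roll":8},{"travel":[25,-70,15],"roll":14},{"travel":[40,-100,15],"roll":14},{"travel":[46,-103,15],"roll":14},{"travel":[46,-103,15],"roll":14},{"travel":[46,-103,15],"roll":14}]' -0.9
python3 -c "
from h import *
st();snap('wrist','w32',1.5);st()"
```

```text
L head/foot/bay
centre [548.3 -73. ] size [55.  0.] 93.2
[[546.7, -45.3], [549.8, -100.7]]
centre [543.8 -72.9] size [60.  0.] 93.3
[[542.1, -43.2], [545.4, -102.7]]
centre [553.5 -73. ] size [81.  0.] 93.3
[[551.2, -32.7], [555.8, -113.3]]
t: 40.85
eef_pos: [581.9, -176.6, 155.8]
tcp_rot: [-0.714, 1.569, 2.729]
ft_force: [0.5, 0.0, 0.6]
opening: 0.95
t 40.85 tcp [ 581.9 -176.6  155.8] jaw -72.7 x [-0.002  0.001 -1.   ] F [0.5 0.  0.6] M [-0.08  0.18 -0.04] open 90.3 j [-0.4   0.53  1.66  0.    0.95  0.87]
t 40.9 tcp [ 582.  -176.4  156.1] jaw -72.7 x [-0.001  0.001 -1.   ] F [-0.2 -1.2  0.1] M [-0.09  0.16  0.04] open 90.1 j [-0.4   0.53  1.66  0.    0.95  0.87]
```

View pics/w32.png

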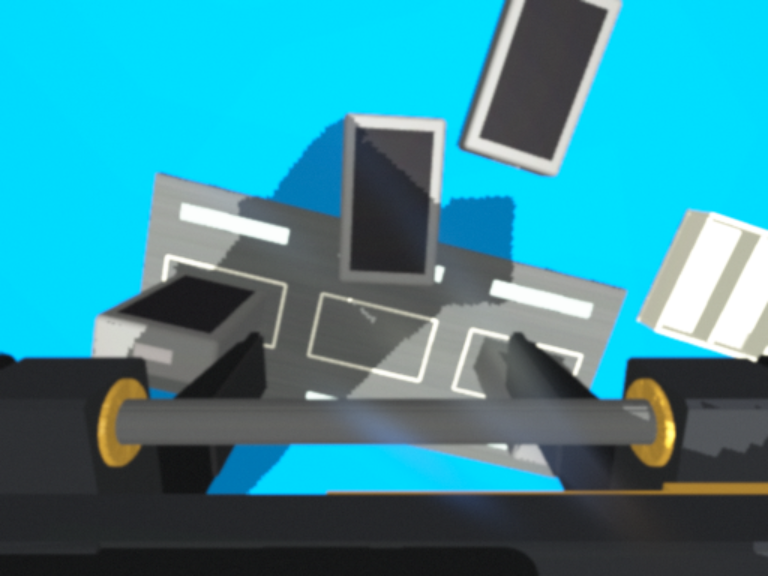

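Bay L is good: the foot is about 10 mm inside the outline. If I grip pack A where it lies, the gripper body would come too close to the standing pack. So I'll pick it up at its middle and carry it flat to open bench first.

```bash
python3 -c "
from h import *
wm('w32',[(346,113),(445,119),(437,284),(340,282)],29)"
```

```text
centre [ 629.8 -164.3] size [99. 61.] 16.1
[[670.4, -123.9], [684.2, -179.1], [590.6, -206.2], [573.8, -148.0]]
```

```bash
python3 -m handwheel '[{"travel":[30,8,0],"roll":0},{"travel":[48,12,-10],"roll":0},{"travel":[48,12,-50],"roll":0},{"travel":[48,12,-95],"roll":0},{"travel":[48,12,-125],"roll":0},{"travel":[48,12,-141],"roll":0},{"travel":[48,12,-141],"roll":0}]' -0.68
python3 -m handwheel '[{"travel":[0,0,0],"roll":0},{"travel":[0,0,0],"roll":0},{"travel":[0,0,0],"roll":0},{"travel":[0,0,0],"roll":0},{"travel":[0,0,15],"roll":0},{"travel":[0,0,50],"roll":0},{"travel":[0,0,100],"roll":0},{"travel":[0,0,120],"roll":0}]' 1
python3 -c "
from h import *
st();snap('wrist','w33',1);st()"
```

```text
t: 41.6
eef_pos: [629.7, -164.5, 14.0]
tcp_rot: [-0.637, 1.568, 2.806]
ft_force: [-0.2, 0.1, 0.1]
opening: 0.84
t: 42.4
eef_pos: [631.8, -166.0, 141.1]
tcp_rot: [2.46, 1.565, -0.381]
ft_force: [0.8, -0.7, -2.2]
opening: 0.632
t 42.4 tcp [ 631.8 -166.   141.1] jaw -72.7 x [ 0.005 -0.002 -1.   ] F [ 0.8 -0.7 -2.2] M [-0.1   0.15 -0.02] open 60.1 j [-0.36  0.6   1.57 -0.    0.97  0.91]
t 42.45 tcp [ 632.5 -166.3  142.9] jaw -72.7 x [ 0.008 -0.003 -1.   ] F [ 0.7 -0.4  0.8] M [-0.07  0.1   0.02] open 59.8 j [-0.36  0.6   1.56 -0.    0.97  0.91]
```

View pics/w33.png

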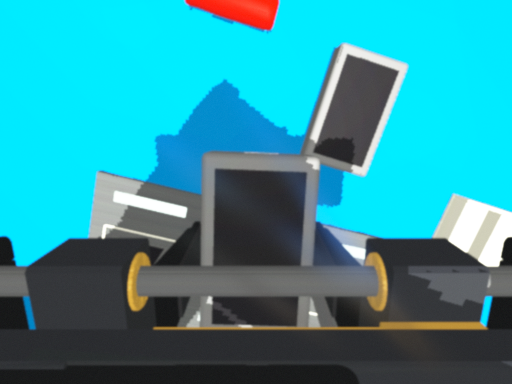

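```bash
python3 -m handwheel '[{"travel":[0,35,0],"roll":8},{"travel":[-5,75,0],"roll":16},{"travel":[-12,120,0],"roll":24},{"travel":[-20,165,0],"roll":32},{"travel":[-30,205,0],"roll":40},{"travel":[-40,245,0],"roll":48},{"travel":[-47,271,0],"roll":56},{"travel":[-47,271,0],"roll":64}]' 1
python3 -m handwheel '[{"travel":[0,0,-35],"roll":3},{"travel":[0,0,-70],"roll":3},{"travel":[0,0,-105],"roll":3},{"travel":[0,0,-122],"roll":3},{"travel":[0,0,-127],"roll":3},{"travel":[0,0,-129],"roll":3},{"travel":[0,0,-129],"roll":3}]' 1
python3 -c "
from h import *
st()"
```

```text
t: 43.25
eef_pos: [582.2, 108.5, 135.7]
tcp_rot: [-1.701, 1.57, 2.868]
ft_force: [-1.0, -0.3, -3.7]
opening: 0.631
t: 43.95
eef_pos: [582.2, 105.4, 8.6]
tcp_rot: [-1.351, 1.568, -3.022]
ft_force: [-11.7, -1.0, 25.5]
opening: 0.627
t 43.95 tcp [582.2 105.4   8.6] jaw -5.7 x [-0.002 -0.    -1.   ] F [-11.7  -1.   25.5] M [-0.28  2.55  0.03] open 59.6 j [ 0.07  0.71  1.81 -0.    0.62  0.17]
```

```bash
python3 -m handwheel '[{"travel":[0,0,2],"roll":0},{"travel":[0,0,2],"roll":0},{"travel":[0,0,2],"roll":0}]' -0.6
python3 -m handwheel '[{"travel":[0,0,40],"roll":0},{"travel":[0,0,85],"roll":0},{"travel":[0,-30,130],"roll":0},{"travel":[-4,-48,140],"roll":0},{"travel":[-4,-48,140],"roll":0},{"travel":[-4,-48,140],"roll":0}]' -0.95
python3 -c "
from h import *
st();snap('wrist','w34',1.5);st()"
```

```text
t: 44.25
eef_pos: [583.8, 105.4, 8.7]
tcp_rot: [1.625, 1.57, -0.046]
ft_force: [0.1, -0.9, 0.0]
opening: 0.788
t: 44.85
eef_pos: [579.5, 57.4, 148.3]
tcp_rot: [-2.262, 1.571, 2.349]
ft_force: [0.3, 0.1, -0.3]
opening: 0.977
t 44.85 tcp [579.5  57.4 148.3] jaw -5.8 x [-0.  0. -1.] F [ 0.3  0.1 -0.3] M [-0.1   0.07 -0.03] open 92.8 j [-0.01  0.51  1.74  0.    0.9   0.09]
t 44.9 tcp [579.3  57.8 147.7] jaw -5.8 x [-0.001  0.    -1.   ] F [-0.2  0.8 -0.1] M [-0.07  0.06 -0.02] open 92.9 j [-0.01  0.51  1.74  0.    0.9   0.09]
```

View pics/w34.png

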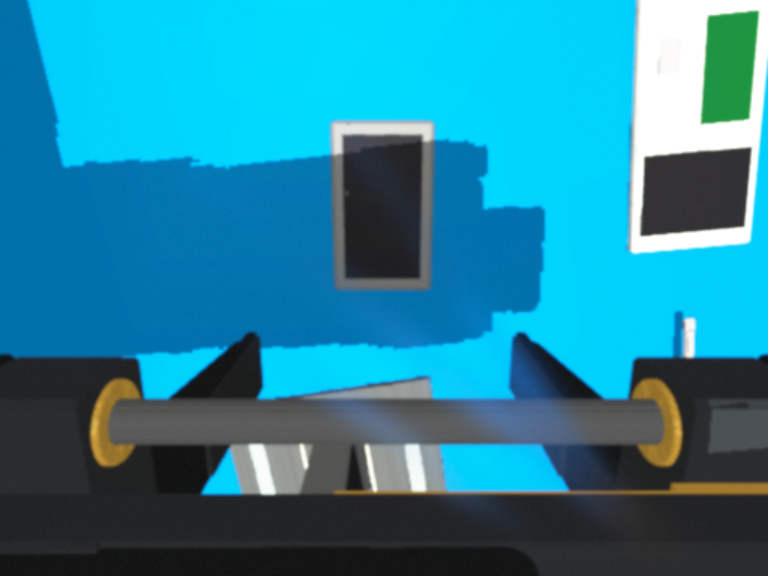

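```bash
python3 -c "
from h import *
wm('w34',[(331,121),(434,121),(431,291),(334,290)],26)"
```

```text
centre [581.3 104.8] size [99. 60.] 83.7
[[557.4, 156.9], [615.3, 151.0], [606.0, 52.4], [546.6, 59.0]]
```

```bash
python3 -m handwheel '[{"travel":[-1,0,-40],"roll":0},{"travel":[-3,1,-80],"roll":0},{"travel":[-3,1,-115],"roll":0},{"travel":[-3,1,-136],"roll":0},{"travel":[-3,1,-136],"roll":0},{"travel":[-3,1,-136],"roll":0}]' -1
python3 -m handwheel '[{"travel":[0,0,0],"roll":0},{"travel":[0,0,0],"roll":0},{"travel":[0,0,0],"roll":0},{"travel":[0,0,0],"roll":0},{"travel":[0,0,0],"roll":0},{"travel":[0,0,10],"roll":0},{"travel":[0,0,22],"roll":0},{"travel":[0,0,22],"roll":0}]' 1
python3 -m handwheel '[{"travel":[0,0,0],"roll":0},{"travel":[0,0,0],"roll":0}]' -0.256
python3 -m handwheel '[{"travel":[0,0,0],"roll":0},{"travel":[0,0,0],"roll":0},{"travel":[0,0,0],"roll":0}]' -0.260
python3 -c "
from h import *
st();snap('wrist','w35',1);st();"
```

```text
t: 45.5
eef_pos: [576.4, 59.1, 12.1]
tcp_rot: [-1.488, 1.569, 3.125]
ft_force: [-0.2, -0.5, -0.0]
opening: 0.998
t: 46.3
eef_pos: [577.4, 58.5, 36.6]
tcp_rot: [1.64, 1.568, -0.03]
ft_force: [0.7, 0.1, -2.1]
opening: 0.63
t: 46.5
eef_pos: [576.5, 58.5, 34.6]
tcp_rot: [-1.403, 1.571, -3.074]
ft_force: [-0.4, 0.7, -2.8]
opening: 0.629
t: 46.8
eef_pos: [576.6, 58.5, 34.5]
tcp_rot: [-1.519, 1.571, 3.093]
ft_force: [-0.2, -1.0, -1.2]
opening: 0.63
t 46.8 tcp [576.6  58.5  34.5] jaw -5.7 x [-0.  0. -1.] F [-0.2 -1.  -1.2] M [-0.12  0.08  0.02] open 59.9 j [-0.01  0.66  1.83  0.    0.65  0.09]
t 46.85 tcp [576.6  58.5  34.5] jaw -5.7 x [-0.  0. -1.] F [-0.2 -0.5 -2.2] M [-0.02  0.13  0.03] open 59.6 j [-0.01  0.66  1.83  0.    0.65  0.09]
```

View pics/w35.png

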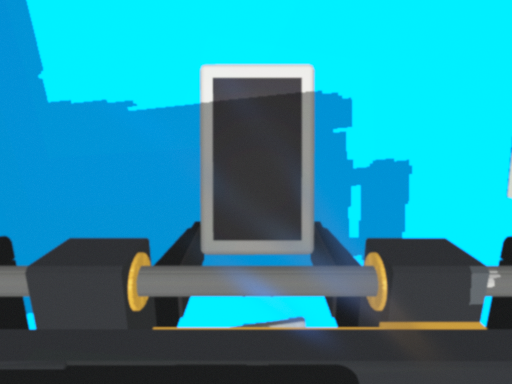

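```bash
python3 -m handwheel '[{"travel":[0,3,6],"roll":0},{"travel":[1,6,12],"roll":0},{"travel":[1,9,17],"roll":0},{"travel":[1,12,23],"roll":0},{"travel":[2,18,28],"roll":0},{"travel":[2,24,33],"roll":0},{"travel":[3,30,38],"roll":0},{"travel":[3,30,38],"roll":0}]' -0.260
python3 -m handwheel '[{"travel":[1,7,4],"roll":0},{"travel":[1,14,7],"roll":0},{"travel":[2,21,10],"roll":0},{"travel":[3,28,12],"roll":0},{"travel":[4,35,13],"roll":0},{"travel":[4,42,13],"roll":0},{"travel":[4,42,13],"roll":0}]' -0.260
python3 -m handwheel '[{"travel":[1,8,0],"roll":0},{"travel":[2,16,-1],"roll":0},{"travel":[2,24,-2],"roll":0},{"travel":[3,30,-2],"roll":0},{"travel":[3,30,-2],"roll":0}]' -0.260
python3 -c "
from h import *
st();snap('wrist','w36',1.);st();"
```

```text
t: 47.65
eef_pos: [580.0, 89.3, 73.4]
tcp_rot: [1.765, 1.57, 0.095]
ft_force: [-0.1, -1.2, 1.0]
opening: 0.633
t: 48.35
eef_pos: [584.1, 131.7, 86.1]
tcp_rot: [1.905, 1.569, 0.235]
ft_force: [0.5, -0.8, 4.5]
opening: 0.63
t: 48.85
eef_pos: [586.6, 161.4, 83.5]
tcp_rot: [-2.856, 1.571, 1.757]
ft_force: [-0.3, -0.3, 1.6]
opening: 0.628
t 48.85 tcp [586.6 161.4  83.5] jaw -5.7 x [-0.  0. -1.] F [-0.3 -0.3  1.6] M [ 0.12 -0.02  0.  ] open 59.7 j [0.16 0.62 1.73 0.   0.8  0.26]
t 48.9 tcp [586.6 161.   83.5] jaw -5.7 x [-0.  0. -1.] F [0.6 1.  1.4] M [ 0.13 -0.07  0.05] open 59.6 j [0.16 0.62 1.73 0.   0.8  0.26]
```

View pics/w36.png

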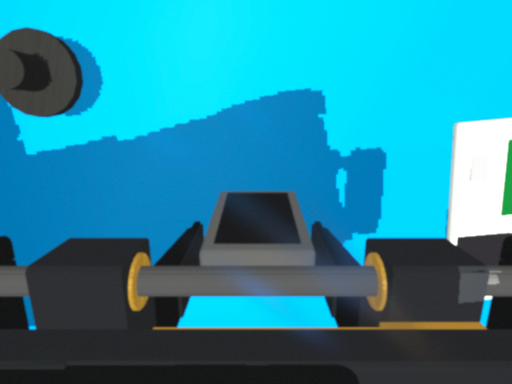

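```bash
python3 -m handwheel '[{"travel":[0,0,0],"roll":0},{"travel":[0,0,0],"roll":0},{"travel":[0,0,0],"roll":0},{"travel":[0,0,-4],"roll":0},{"travel":[0,0,-7],"roll":0},{"travel":[0,0,-7],"roll":0}]' -0.4
python3 -m handwheel '[{"travel":[0,0,0],"roll":0},{"travel":[0,0,0],"roll":0},{"travel":[0,0,0],"roll":0},{"travel":[0,0,0],"roll":0},{"travel":[0,0,20],"roll":0},{"travel":[0,0,65],"roll":0},{"travel":[0,-10,110],"roll":-8},{"travel":[0,-40,130],"roll":-16}]' 1
python3 -c "
from h import *
st()"
```

```text
t: 49.5
eef_pos: [586.3, 160.3, 76.0]
tcp_rot: [-1.261, 1.57, -2.932]
ft_force: [0.8, -0.3, 0.2]
opening: 0.697
t: 50.3
eef_pos: [587.5, 121.8, 210.5]
tcp_rot: [2.129, 1.566, 0.176]
ft_force: [0.1, -0.6, -2.9]
opening: 0.631
t 50.3 tcp [587.5 121.8 210.5] jaw -21.9 x [ 0.005  0.001 -1.   ] F [ 0.1 -0.6 -2.9] M [-0.11  0.05 -0.03] open 60.0 j [0.09 0.46 1.63 0.   1.05 0.48]
```

```bash
python3 -m handwheel '[{"travel":[-6,-40,0],"roll":-8},{"travel":[-12,-80,0],"roll":-16},{"travel":[-18,-122,0],"roll":-24},{"travel":[-24,-165,0],"roll":-32},{"travel":[-30,-208,0],"roll":-40},{"travel":[-38,-250,0],"roll":-48},{"travel":[-47,-290,0],"roll":-56},{"travel":[-47,-300,0],"roll":-64}]' 1
python3 -m handwheel '[{"travel":[0,0,-15],"roll":-1},{"travel":[0,0,-45],"roll":-1},{"travel":[0,0,-65],"roll":-1},{"travel":[0,0,-65],"roll":-1},{"travel":[0,0,-65],"roll":-1}]' 1
python3 -c "
from h import *
st();snap('wrist','w37',1.5);st()"
```

```text
t: 51.1
eef_pos: [538.5, -182.9, 206.5]
tcp_rot: [0.646, 1.57, -2.43]
ft_force: [0.3, 0.4, -2.2]
opening: 0.628
t: 51.6
eef_pos: [539.8, -179.6, 142.0]
tcp_rot: [-0.219, 1.571, 2.979]
ft_force: [-0.2, -0.6, -1.6]
opening: 0.629
t 51.6 tcp [ 539.8 -179.6  142. ] jaw -86.7 x [-0.  0. -1.] F [-0.2 -0.6 -1.6] M [-0.09  0.11  0.  ] open 59.8 j [-0.44  0.5   1.78 -0.    0.87  1.08]
t 51.65 tcp [ 540.1 -179.7  142.6] jaw -86.7 x [ 0.001 -0.001 -1.   ] F [ 0.7 -0.3 -2.1] M [-0.06  0.15 -0.  ] open 59.9 j [-0.44  0.5   1.78 -0.    0.87  1.08]
```

View pics/w37.png

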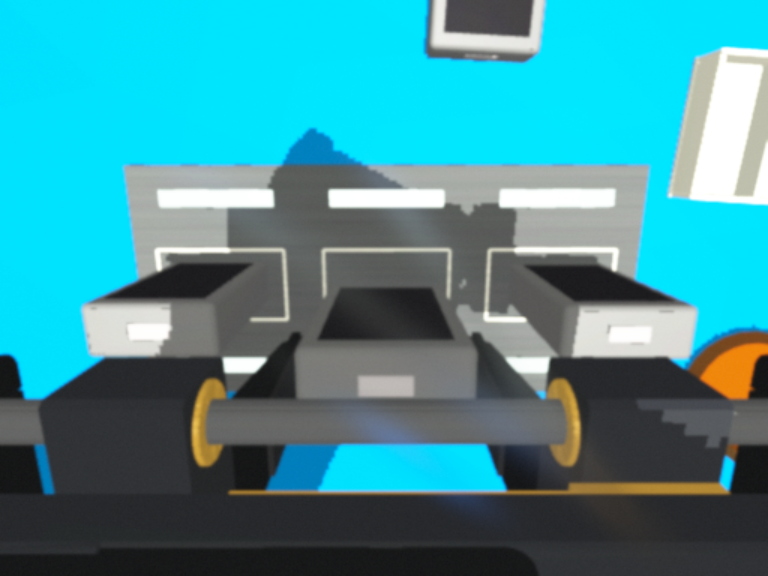

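```bash
python3 -c "
from h import *
wm('w37',[(301,345),(474,345)],165);wm('w37',[(324,288),(448,288)],65);wm('w37',[(322,250),(450,250)],6)"
```

```text
centre [ 554.3 -178.6] size [55.  0.] 93.2
[[552.8, -150.9], [555.9, -206.3]]
centre [ 548.9 -178.6] size [65.  0.] 93.3
[[547.0, -146.3], [550.7, -210.8]]
centre [ 559.3 -178. ] size [81.  0.] 93.3
[[557.0, -137.6], [561.6, -218.5]]
```

```bash
python3 -m handwheel '[{"travel":[-1,0,-25],"roll":0},{"travel":[-1,0,-46],"roll":0},{"travel":[-1,0,-56],"roll":0},{"travel":[-1,0,-59],"roll":0},{"travel":[-1,0,-60],"roll":0},{"travel":[-1,0,-60],"roll":0}]' 1
python3 -m handwheel '[{"travel":[0,0,0],"roll":0},{"travel":[0,0,0],"roll":0},{"travel":[0,0,0],"roll":0}]' -0.40
python3 -m handwheel '[{"travel":[0,0,15],"roll":0},{"travel":[0,0,35],"roll":0},{"travel":[0,0,60],"roll":0},{"travel":[0,0,60],"roll":0}]' -0.40
python3 -c "
from h import *
st();snap('wrist','w38',1.5);st();snap('scene','s38',1.5)
im,_=load('s38');cv2.imwrite('pics/s38c.png',cv2.resize(im[190:310,130:270,::-1],None,fx=5,fy=5,interpolation=cv2.INTER_CUBIC))"
```

```text
t: 52.25
eef_pos: [539.1, -179.7, 82.7]
tcp_rot: [2.6, 1.569, -0.485]
ft_force: [0.2, 0.2, -3.1]
opening: 0.628
t: 52.55
eef_pos: [538.9, -179.7, 82.1]
tcp_rot: [2.545, 1.57, -0.539]
ft_force: [-0.8, 0.2, -0.1]
opening: 0.701
t: 52.95
eef_pos: [539.9, -180.1, 144.6]
tcp_rot: [2.625, 1.566, -0.459]
ft_force: [-0.6, -0.6, 0.2]
opening: 0.696
t 52.95 tcp [ 539.9 -180.1  144.6] jaw -86.7 x [ 0.005 -0.002 -1.   ] F [-0.6 -0.6  0.2] M [-0.1   0.15  0.01] open 66.1 j [-0.44  0.49  1.78 -0.    0.87  1.08]
t 53.0 tcp [ 539.2 -179.8  143. ] jaw -86.7 x [ 0.003 -0.001 -1.   ] F [-0.2  0.7 -0. ] M [-0.06  0.17  0.  ] open 66.7 j [-0.44  0.49  1.78 -0.    0.86  1.08]
```

View pics/w38.png

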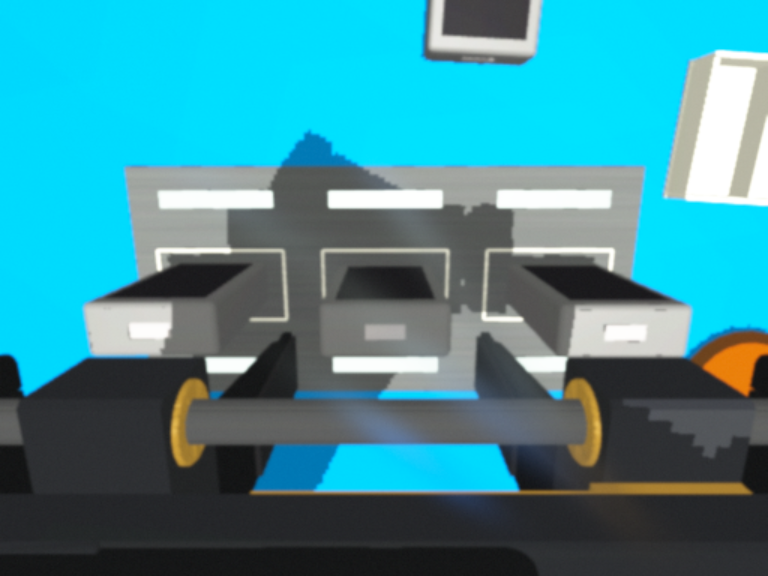

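View pics/s38c.png

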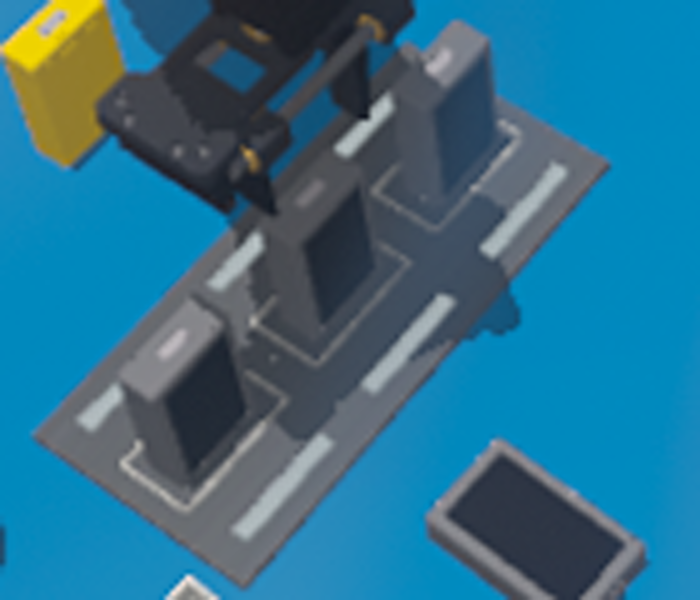

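```bash
python3 -m handwheel '[{"travel":[0,0,20],"roll":0},{"travel":[-8,45,20],"roll":0},{"travel":[-16,92,20],"roll":0},{"travel":[-25,140,20],"roll":0},{"travel":[-34,188,20],"roll":0},{"travel":[-43,236,20],"roll":0},{"travel":[-52,284,20],"roll":0},{"travel":[-61,332,20],"roll":0}]' -0.4
python3 -m handwheel '[{"travel":[-10,45,0],"roll":0},{"travel":[-20,90,0],"roll":0},{"travel":[-22,118,0],"roll":0},{"travel":[-22,118,0],"roll":0},{"travel":[-22,118,0],"roll":0}]' -0.4
python3 -c "
from h import *
st();snap('wrist','w39',1.5);st();snap('top','t39',1.5)"
```

```text
t: 53.85
eef_pos: [476.6, 154.2, 160.8]
tcp_rot: [0.196, 1.569, -2.889]
ft_force: [0.9, 0.3, -0.4]
opening: 0.698
t: 54.35
eef_pos: [455.1, 270.6, 160.7]
tcp_rot: [0.476, 1.569, -2.607]
ft_force: [0.4, -0.3, 0.6]
opening: 0.703
t 54.35 tcp [455.1 270.6 160.7] jaw -86.6 x [-0.001 -0.001 -1.   ] F [ 0.4 -0.3  0.6] M [-0.02  0.14  0.09] open 66.8 j [ 0.41  0.42  1.85 -0.    0.87  1.92]
t 54.4 tcp [455.3 269.9 160.9] jaw -86.7 x [-0.001 -0.001 -1.   ] F [-0.8 -0.2  0.2] M [ 0.    0.15 -0.06] open 66.2 j [ 0.41  0.42  1.85 -0.    0.87  1.92]
```

View pics/w39.png

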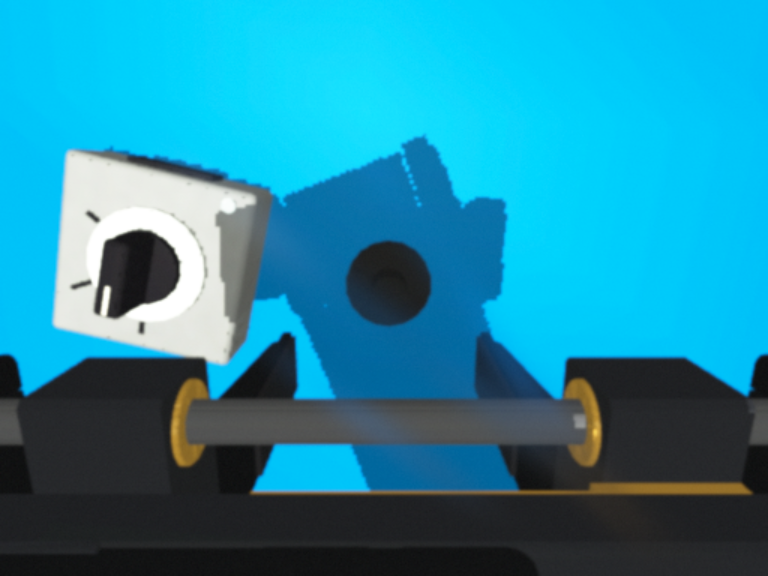

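View pics/t39.png

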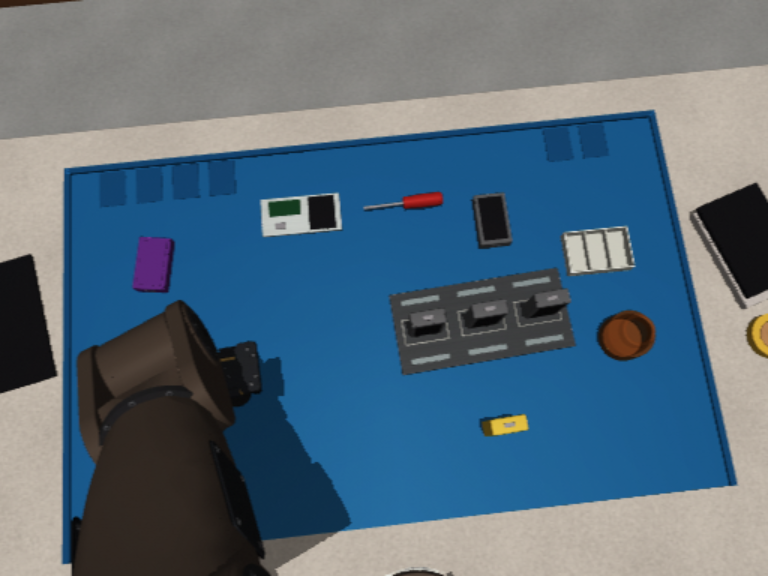

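```bash
python3 - <<'E'
from h import *
im,P=load('w39')
g=im.astype(int).sum(2); hsv=cv2.cvtColor(im,cv2.COLOR_RGB2HSV)
m=((hsv[...,1]<110)).astype(np.uint8); m[:, :215]=0; m[:,310:]=0; m[:150]=0; m[225:]=0
cs,_=cv2.findContours(m,cv2.RETR_EXTERNAL,cv2.CHAIN_APPROX_NONE); c=max(cs,key=cv2.contourArea)
(e,ax,an)=cv2.fitEllipse(c); print('ell',e,ax)
print('flange z33',onz(P,*e,33).round(1),'z29',onz(P,*e,29).round(1))
# flask rim: in top, scene
for n in('top0','scene0'):
    im,P=load(n); hsv=cv2.cvtColor(im,cv2.COLOR_RGB2HSV)
    m=((hsv[...,0]<16)&(hsv[...,1]>120)&(hsv[...,2]>40)).astype(np.uint8)
    if n=='top0': m[:, :390]=0;m[:,445:]=0;m[:200]=0;m[250:]=0;y0,x0=200,390
    else: m[:, :85]=0;m[:,135:]=0;m[:265]=0;m[325:]=0;y0,x0=265,85
    c=cv2.resize(im[y0:y0+60,x0:x0+60,::-1],None,fx=6,fy=6,interpolation=cv2.INTER_CUBIC)
    cv2.imwrite('pics/fl_%s.png'%n,c)
a=cv2.imread('pics/fl_top0.png');b=cv2.imread('pics/fl_scene0.png');cv2.imwrite('pics/fl.png',np.hstack([a,b]))
E
```

```text
ell (261.5821533203125, 184.31591796875) (40.106101989746094, 55.8695182800293)
flange z33 [459.1 266.5  33. ] z29 [458.2 266.4  29. ]
```

View pics/fl.png

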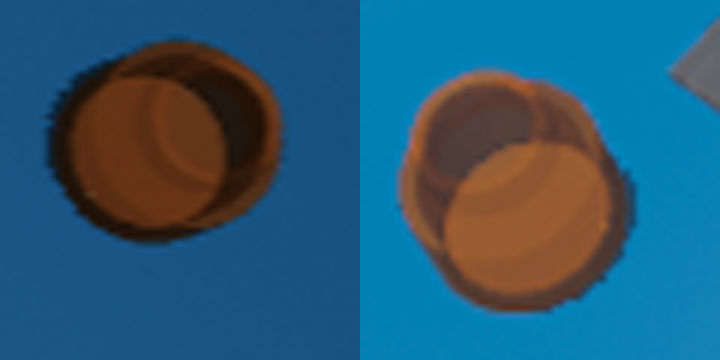

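```bash
python3 - <<'E'
from h import *
im,P=load('w39')
for u,v in((388.5,283.5),(346,283.5),(431,283.5),(388.5,241),(388.5,326)): print(onz(P,u/1.5-.2,v/1.5-.2,33).round(1))
c=cv2.resize(im[150:225,220:300,::-1],None,fx=7,fy=7,interpolation=cv2.INTER_CUBIC)
cv2.imwrite('pics/stop.png',np.clip(c*2.5,0,255).astype(np.uint8))
E
```

```text
[454.6 268.9  33. ]
[453.1 295.4  33. ]
[456.1 242.3  33. ]
[481.3 270.4  33. ]
[426.7 267.2  33. ]
```

View pics/stop.png

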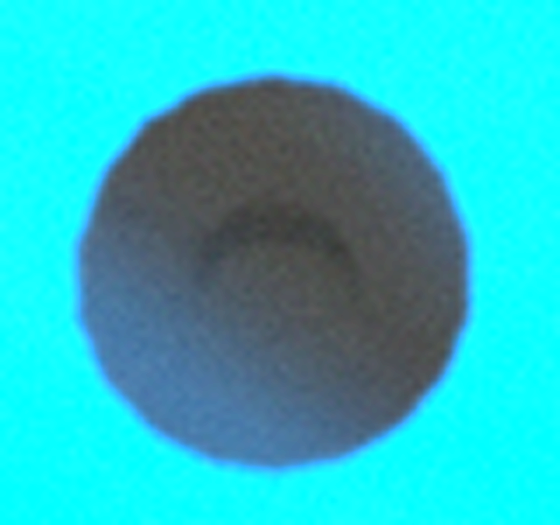

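```bash
python3 -m handwheel '[{"travel":[-1,-1,-40],"roll":0},{"travel":[-1,-1,-80],"roll":0},{"travel":[-1,-1,-108],"roll":0},{"travel":[-1,-1,-120],"roll":0},{"travel":[-1,-1,-123],"roll":0},{"travel":[-1,-1,-123],"roll":0}]' -0.4
python3 -m handwheel '[{"travel":[0,0,0],"roll":0},{"travel":[0,0,0],"roll":0},{"travel":[0,0,0],"roll":0},{"travel":[0,0,0],"roll":0},{"travel":[0,0,0],"roll":0},{"travel":[0,0,0],"roll":0},{"travel":[0,0,0],"roll":0}]' 1
python3 -c "
from h import *
st()"
```

```text
t: 55.05
eef_pos: [455.1, 269.1, 39.2]
tcp_rot: [-3.089, 1.57, 0.108]
ft_force: [0.1, -0.3, 0.5]
opening: 0.702
t: 55.75
eef_pos: [454.6, 269.5, 38.7]
tcp_rot: [1.262, 1.571, -1.823]
ft_force: [0.7, -0.4, 0.3]
opening: 0.224
t 55.75 tcp [454.6 269.5  38.7] jaw -86.7 x [-0. -0. -1.] F [ 0.7 -0.4  0.3] M [-0.02  0.19  0.02] open 21.3 j [ 0.41  0.61  1.95 -0.    0.58  1.92]
```

```bash
python3 - <<'E'
from h import *
_,P=load('top0');print(onz(P,421.3,219.5,90).round(1))
_,P=load('scene0');print(onz(P,105,286.5,90).round(1))
E
python3 -m handwheel '[{"travel":[0,0,20],"roll":0},{"travel":[0,0,65],"roll":0},{"travel":[0,0,110],"roll":0},{"travel":[0,-20,150],"roll":0},{"travel":[2,-65,170],"roll":0},{"travel":[4,-114,170],"roll":0},{"travel":[6,-163,170],"roll":0},{"travel":[8,-212,170],"roll":0}]' 1
python3 -c "
from h import *
st()"
```

```text
[ 479.7 -417.8   90. ]
[ 478.8 -427.7   90. ]
t: 56.55
eef_pos: [462.3, 55.8, 209.0]
tcp_rot: [2.903, 1.57, -0.181]
ft_force: [0.8, 0.4, -0.4]
opening: 0.223
t 56.55 tcp [462.3  55.8 209. ] jaw -86.7 x [ 0.001 -0.    -1.   ] F [ 0.8  0.4 -0.4] M [0.05 0.12 0.02] open 21.2 j [-0.02  0.27  1.94 -0.    0.93  1.49]
```

```bash
python3 -m handwheel '[{"travel":[-1,-48,0],"roll":0},{"travel":[-3,-97,0],"roll":0},{"travel":[-5,-146,0],"roll":0},{"travel":[-8,-195,0],"roll":0},{"travel":[-11,-244,0],"roll":0},{"travel":[-13,-293,0],"roll":0},{"travel":[-15,-342,0],"roll":0},{"travel":[-17,-391,0],"roll":0}]' 1
python3 -m handwheel '[{"travel":[-4,-48,0],"roll":0},{"travel":[-5,-89,0],"roll":0},{"travel":[-5,-89,0],"roll":0},{"travel":[-5,-89,0],"roll":0},{"travel":[-5,-89,0],"roll":0}]' 1
python3 -c "
from h import *
st();snap('wrist','w40',1.5);st()"
```

```text
t: 57.35
eef_pos: [445.0, -335.6, 208.6]
tcp_rot: [-0.833, 1.571, 2.366]
ft_force: [0.9, 0.7, -0.7]
opening: 0.224
t: 57.85
eef_pos: [440.6, -421.6, 208.5]
tcp_rot: [-1.002, 1.57, 2.197]
ft_force: [-0.3, 0.9, -1.3]
opening: 0.224
t 57.85 tcp [ 440.6 -421.6  208.5] jaw -86.7 x [-0.     0.001 -1.   ] F [-0.3  0.9 -1.3] M [-0.06  0.19 -0.01] open 21.3 j [-0.87  0.48  1.6   0.    1.06  0.64]
t 57.9 tcp [ 440.8 -421.4  208.7] jaw -86.7 x [-0.  0. -1.] F [ 1.7 -0.2 -0.7] M [-0.04  0.15  0.01] open 21.9 j [-0.87  0.48  1.6   0.    1.06  0.64]
```

View pics/w40.png

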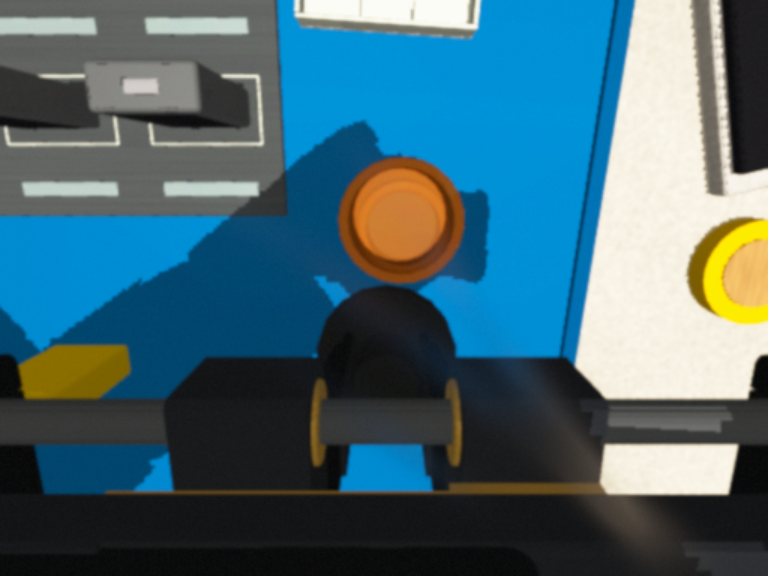

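The wrist view shows the open flask at about (402,218), with its mouth ring near (400,214), and the black stopper held below it. I'll enlarge this.

```bash
python3 - <<'E'
from h import *
im,P=load('w40')
c=cv2.resize(im[98:198,215:320,::-1],None,fx=6,fy=6,interpolation=cv2.INTER_CUBIC)
cv2.imwrite('pics/fl2.png',np.clip(c*1.3,0,255).astype(np.uint8))
E
```

```text
(no output)
```

View pics/fl2.png

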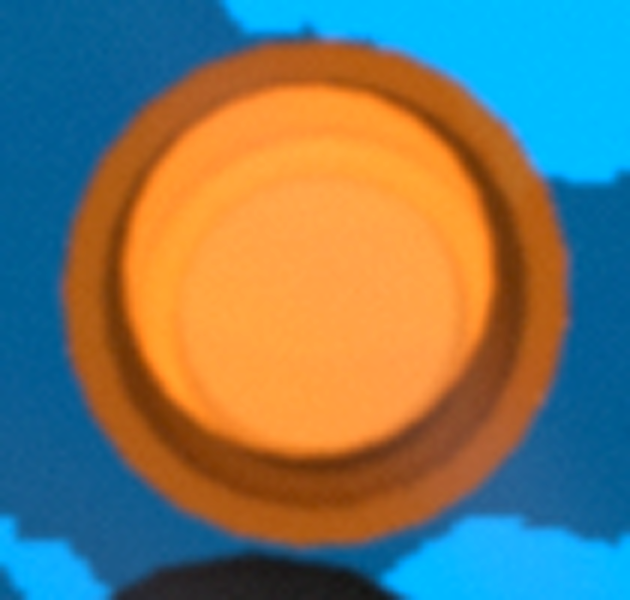

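```bash
python3 - <<'E'
from h import *
_,P=load('w40')
def t(n,cx,cy,d,zs):
    u,v=215+cx/6-.4,98+cy/6-.4
    for z in zs:
        a=onz(P,u-d/12,v,z);b=onz(P,u+d/12,v,z);print(n,z,onz(P,u,v,z).round(1),'diam',np.linalg.norm(a-b).round(1))
t('bright',309,270,372,(90,))
t('outer',316,293,503,(0,40,60))
t('inner',322,315,285,(3,30,60,90))
_,P=load('w40');print(P['world_from_camera'][:3,3])
E
```

```text
bright 90 [ 484.4 -426.1   90. ] diam 54.5
outer 0 [ 472.2 -430.7    0. ] diam 96.9
outer 40 [ 476.1 -429.2   40. ] diam 86.6
outer 60 [ 478.1 -428.5   60. ] diam 81.5
inner 3 [ 468.3 -432.     3. ] diam 54.6
inner 30 [ 471.3 -430.9   30. ] diam 50.7
inner 60 [ 474.6 -429.7   60. ] diam 46.3
inner 90 [ 477.9 -428.4   90. ] diam 42.0
[ 509.68856965 -416.5609413   378.67885303]
```

The rim works out at (478,-428.3): the mouth circle measures 42 mm at z=90, and the scene camera agrees at (478.8,-427.7).

```bash
python3 -m handwheel '[{"travel":[20,-4,0],"roll":0},{"travel":[37,-7,0],"roll":0},{"travel":[37,-7,-30],"roll":0},{"travel":[37,-7,-63],"roll":0},{"travel":[37,-7,-63],"roll":0},{"travel":[37,-7,-63],"roll":0}]' 1
python3 -c "
from h import *
st();snap('scene','s41',1);snap('top','t41',1)
for n,y0,x0 in(('s41',240,70),('t41',170,370)):
    im,_=load(n);cv2.imwrite('pics/%sc.png'%n,cv2.resize(im[y0:y0+90,x0:x0+100,::-1],None,fx=4,fy=4,interpolation=cv2.INTER_CUBIC))
cv2.imwrite('pics/c41.png',np.hstack([cv2.imread('pics/s41c.png'),cv2.imread('pics/t41c.png')]))"
```

```text
t: 58.5
eef_pos: [478.1, -429.0, 146.4]
tcp_rot: [-0.654, 1.571, 2.546]
ft_force: [0.4, -1.5, 0.0]
opening: 0.222
t 58.5 tcp [ 478.1 -429.   146.4] jaw -86.7 x [-0.  0. -1.] F [ 0.4 -1.5  0. ] M [-0.06  0.15 -0.02] open 21.1 j [-0.83  0.59  1.59 -0.    0.97  0.68]
```

View pics/c41.png

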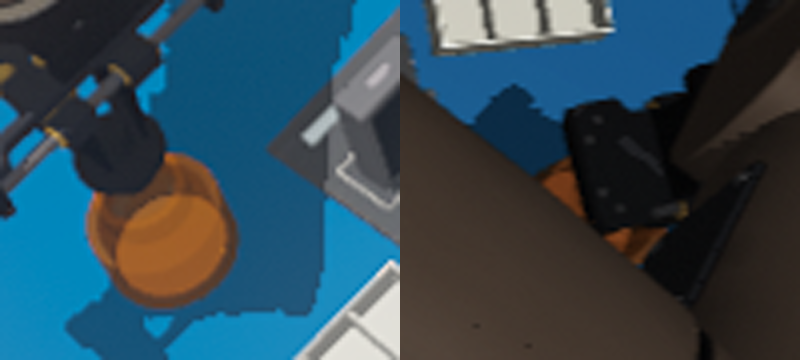

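Looks aligned. I'll lower it in stages and watch the force.

```bash
python3 -m handwheel '[{"travel":[0,1,-12],"roll":0},{"travel":[0,1,-22],"roll":0},{"travel":[0,1,-28],"roll":0},{"travel":[0,1,-32],"roll":0},{"travel":[0,1,-32],"roll":0}]' 1
python3 -c "
from h import *
st()"
python3 -m handwheel '[{"travel":[0,0,-4],"roll":0},{"travel":[0,0,-7],"roll":0},{"travel":[0,0,-9],"roll":0},{"travel":[0,0,-10],"roll":0},{"travel":[0,0,-10],"roll":0}]' 1
python3 -c "
from h import *
st()"
```

```text
t: 59.1
eef_pos: [477.5, -428.4, 113.0]
tcp_rot: [-0.812, 1.57, 2.386]
ft_force: [0.5, 0.6, -0.7]
opening: 0.221
t 59.1 tcp [ 477.5 -428.4  113. ] jaw -86.7 x [-0.001  0.001 -1.   ] F [ 0.5  0.6 -0.7] M [-0.05  0.17  0.03] open 21.0 j [-0.83  0.62  1.62 -0.    0.9   0.68]
t: 59.6
eef_pos: [477.7, -428.6, 103.8]
tcp_rot: [1.85, 1.571, -1.235]
ft_force: [0.2, -0.0, 0.6]
opening: 0.225
t 59.6 tcp [ 477.7 -428.6  103.8] jaw -86.7 x [ 0. -0. -1.] F [ 0.2 -0.   0.6] M [-0.06  0.2   0.01] open 21.3 j [-0.83  0.63  1.62 -0.    0.88  0.68]
```

Nearly home. I'll press down 2 mm, check the force, and release.

```bash
python3 -m handwheel '[{"travel":[0,0,-1],"roll":0},{"travel":[0,0,-2],"roll":0},{"travel":[0,0,-2],"roll":0}]' 1
python3 -m handwheel '[{"travel":[0,0,1],"roll":0},{"travel":[0,0,1],"roll":0},{"travel":[0,0,1],"roll":0}]' 0.2
python3 -m handwheel '[{"travel":[0,0,15],"roll":0},{"travel":[-10,0,50],"roll":0},{"travel":[-40,0,95],"roll":0},{"travel":[-40,0,105],"roll":0},{"travel":[-40,0,105],"roll":0}]' 0
python3 -c "
from h import *
st();snap('wrist','w42',1.5);snap('scene','s42',1)
im,_=load('s42');cv2.imwrite('pics/s42c.png',cv2.resize(im[220:340,70:220,::-1],None,fx=5,fy=5,interpolation=cv2.INTER_CUBIC))"
```

```text
t: 59.9
eef_pos: [477.8, -428.8, 103.2]
tcp_rot: [2.112, 1.569, -0.972]
ft_force: [-3.8, 1.5, 13.2]
opening: 0.225
t: 60.2
eef_pos: [477.7, -428.5, 102.6]
tcp_rot: [1.266, 1.571, -1.818]
ft_force: [0.9, -0.6, -0.3]
opening: 0.384
t: 60.7
eef_pos: [437.9, -429.3, 210.7]
tcp_rot: [2.202, 1.566, -0.883]
ft_force: [0.4, 0.4, -0.7]
opening: 0.502
t 60.7 tcp [ 437.9 -429.3  210.7] jaw -86.8 x [ 0.003 -0.004 -1.   ] F [ 0.4  0.4 -0.7] M [-0.03  0.18 -0.  ] open 47.7 j [-0.88  0.48  1.6   0.    1.06  0.63]
```

View pics/w42.png

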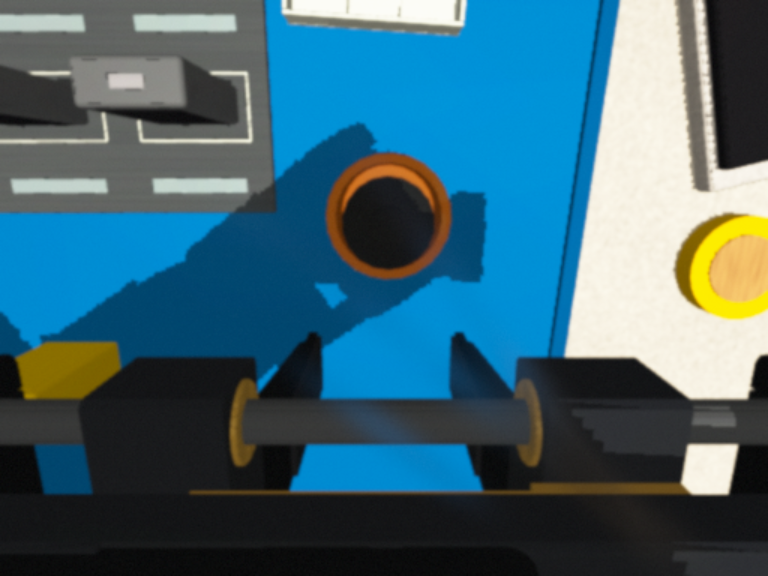

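View pics/s42c.png

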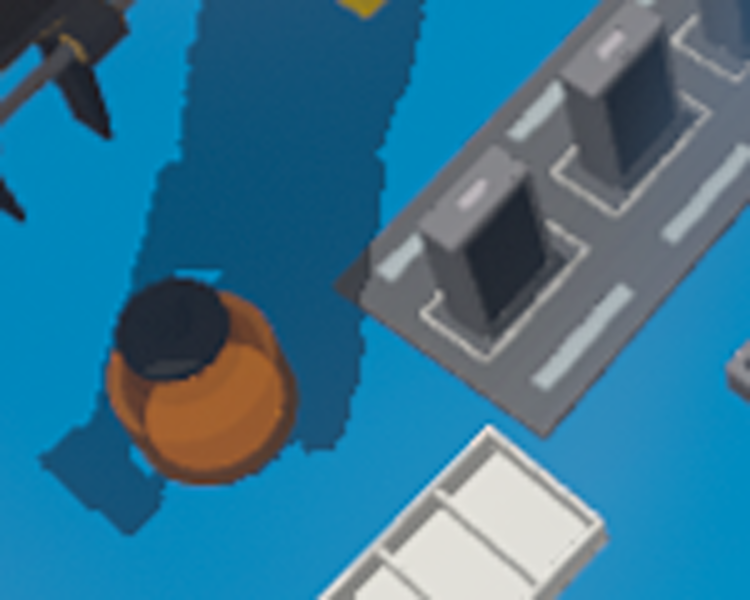

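The stopper is home: the flange is concentric with the mouth and resting on the rim. It pressed back with 13 N at the expected height. Now the knob.

```bash
python3 -m handwheel '[{"travel":[3,48,0],"roll":0},{"travel":[6,97,0],"roll":0},{"travel":[9,146,0],"roll":0},{"travel":[12,195,0],"roll":0},{"travel":[14,244,0],"roll":0},{"travel":[15,293,0],"roll":0},{"travel":[15,342,0],"roll":0},{"travel":[15,391,0],"roll":0}]' 0
python3 -m handwheel '[{"travel":[0,48,0],"roll":0},{"travel":[0,97,0],"roll":0},{"travel":[0,146,0],"roll":0},{"travel":[0,195,0],"roll":0},{"travel":[-4,244,0],"roll":0},{"travel":[-8,293,0],"roll":0},{"travel":[-12,342,0],"roll":0},{"travel":[-16,391,0],"roll":0}]' 0
python3 -m handwheel '[{"travel":[-5,40,0],"roll":0},{"travel":[-5,40,0],"roll":0},{"travel":[-5,40,0],"roll":0},{"travel":[-5,40,0],"roll":0}]' 0
python3 -c "
from h import *
st();snap('wrist','w43',1.5);st()"
```

```text
t: 61.6
eef_pos: [452.2, -35.3, 206.3]
tcp_rot: [-0.272, 1.568, 2.927]
ft_force: [1.6, 0.3, 0.8]
opening: 0.499
t: 62.4
eef_pos: [435.6, 355.9, 205.9]
tcp_rot: [0.53, 1.568, -2.554]
ft_force: [1.2, -1.0, 0.1]
opening: 0.503
t: 62.8
eef_pos: [431.4, 392.7, 206.6]
tcp_rot: [0.666, 1.569, -2.419]
ft_force: [0.3, -0.7, -0.1]
opening: 0.499
t 62.8 tcp [431.4 392.7 206.6] jaw -86.7 x [-0.002 -0.001 -1.   ] F [ 0.3 -0.7 -0.1] M [-0.09  0.2  -0.02] open 47.4 j [ 0.63  0.44  1.67 -0.    1.03  2.14]
t 62.85 tcp [431.7 392.5 207. ] jaw -86.8 x [-0.001 -0.001 -1.   ] F [ 0.3 -0.1  1.1] M [-0.02  0.13 -0.01] open 47.5 j [ 0.62  0.44  1.67 -0.    1.03  2.14]
```

View pics/w43.png

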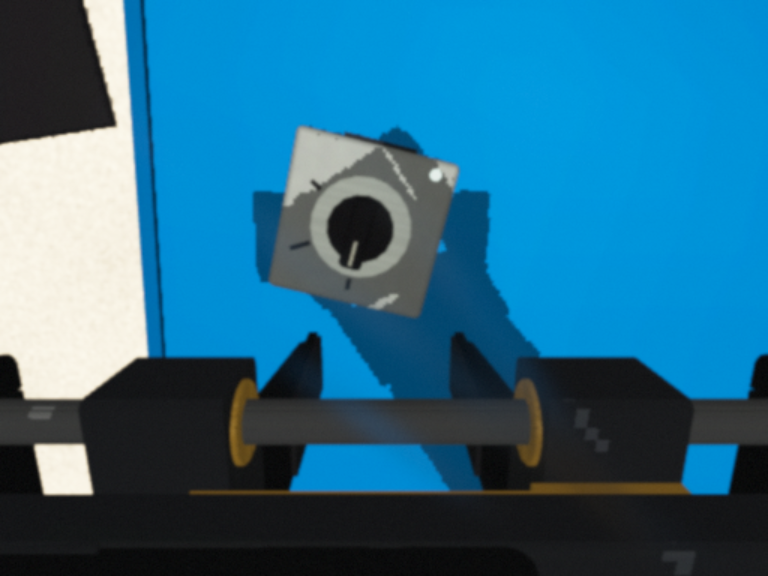

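```bash
python3 - <<'E'
from h import *
im,P=load('w43')
c=cv2.resize(im[80:215,175:310,::-1],None,fx=4.4,fy=4.4,interpolation=cv2.INTER_CUBIC)
cv2.imwrite('pics/kn.png',np.clip(c*1.6,0,255).astype(np.uint8))
E
```

```text
(no output)
```

View pics/kn.png

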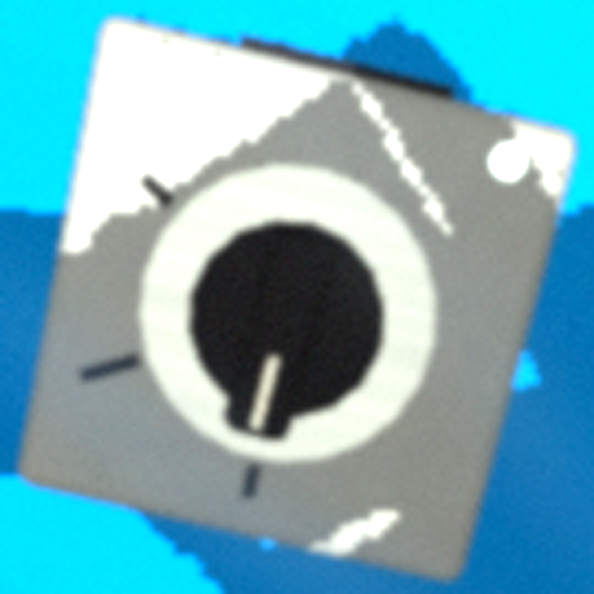

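```bash
python3 - <<'E'
from h import *
_,P=load('w43')
f=lambda x,y,z: onz(P,175+x/4.4-.4,80+y/4.4-.4,z)[:2]
c=f(289,313,46);print('axis ring',c.round(1),'disc58',f(287,318,58).round(1), 'box centre',np.mean([f(*p,46) for p in((107,17),(577,130),(457,582),(20,475))],0).round(1))
a,b=f(275,357,90),f(258,428,90);d=b-a;print('line',a.round(1),b.round(1),np.degrees(np.arctan2(d[1],d[0])).round(1))
for n,p in(('off',(250,480)),('mid',(108,368)),('far',(158,190))):
    d=f(*p,46)-c;print(n,np.degrees(np.arctan2(d[1],d[0])).round(1),np.linalg.norm(d).round(1))
d=b-c;print('line end from axis',np.degrees(np.arctan2(d[1],d[0])).round(1),np.linalg.norm(d).round(1))
E
```

```text
axis ring [461.8 411.7] disc58 [462.1 411.6] box centre [462.4 411.4]
line [458.  412.3] [443.3 415.1] 169.0
off 169.3 40.7
mid 110.0 44.1
far 49.7 40.2
line end from axis 169.6 18.8
```

```bash
python3 -m handwheel '[{"travel":[10,6,0],"roll":8},{"travel":[20,12,0],"roll":16},{"travel":[30,19,0],"roll":24},{"travel":[30,19,0],"roll":32},{"travel":[30,19,0],"roll":40},{"travel":[30,19,0],"roll":48},{"travel":[30,19,0],"roll":56},{"travel":[30,19,0],"roll":64}]' 0
python3 -m handwheel '[{"travel":[0,0,0],"roll":8},{"travel":[0,0,0],"roll":16},{"travel":[0,0,0],"roll":24},{"travel":[0,0,0],"roll":32},{"travel":[0,0,0],"roll":40},{"travel":[0,0,0],"roll":48},{"travel":[0,0,0],"roll":56},{"travel":[0,0,0],"roll":64}]' 0
python3 -m handwheel '[{"travel":[0,0,0],"roll":8},{"travel":[0,0,0],"roll":16},{"travel":[0,0,0],"roll":24},{"travel":[0,0,0],"roll":32},{"travel":[0,0,0],"roll":38},{"travel":[0,0,0],"roll":38},{"travel":[0,0,0],"roll":38}]' 0
python3 -c "
from h import *
st();snap('wrist','w44',1.5);st()"
```

```text
t: 63.65
eef_pos: [462.2, 411.2, 207.7]
tcp_rot: [0.247, 1.571, -1.717]
ft_force: [0.2, -0.4, -0.4]
opening: 0.497
t: 64.45
eef_pos: [462.2, 411.1, 207.7]
tcp_rot: [-1.274, 1.571, -2.121]
ft_force: [0.1, -0.0, 0.3]
opening: 0.5
t: 65.15
eef_pos: [462.0, 411.7, 207.7]
tcp_rot: [2.317, 1.571, 2.125]
ft_force: [-0.5, -0.0, -0.5]
opening: 0.499
t 65.15 tcp [462.  411.7 207.7] jaw 79.0 x [-0.  0. -1.] F [-0.5 -0.  -0.5] M [ 0.02 -0.01 -0.02] open 47.4 j [ 0.62  0.49  1.58  0.    1.07 -0.76]
t 65.2 tcp [461.9 411.9 207.7] jaw 79.0 x [ 0.  0. -1.] F [-0.1  0.6  0.1] M [ 0.01 -0.02 -0.01] open 47.3 j [ 0.62  0.49  1.58  0.    1.07 -0.76]
```

View pics/w44.png

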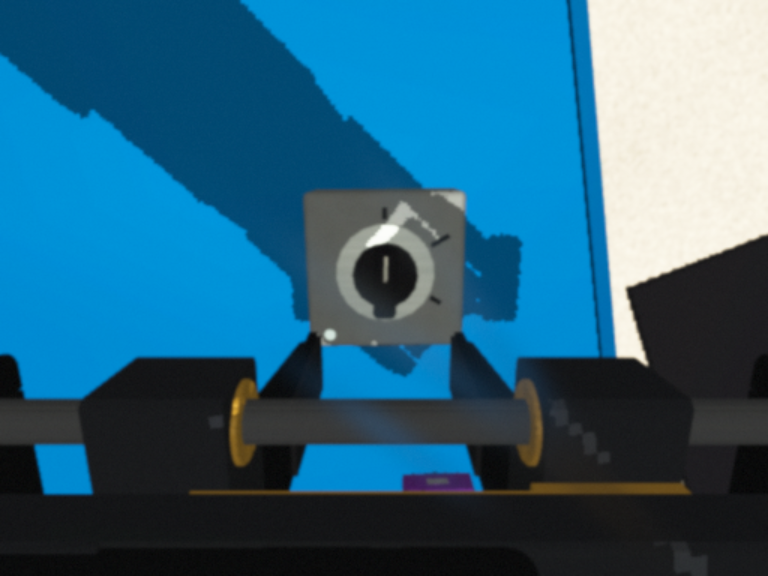

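```bash
python3 -m handwheel '[{"travel":[0,0,-45],"roll":0},{"travel":[0,0,-90],"roll":0},{"travel":[0,0,-125],"roll":0},{"travel":[0,0,-137],"roll":0},{"travel":[0,0,-140],"roll":0},{"travel":[0,0,-140],"roll":0}]' 0
python3 -c "
from h import *
st();snap('scene','s45',1.5)"
```

```text
t: 65.8
eef_pos: [462.2, 412.8, 68.7]
tcp_rot: [0.866, 1.569, 0.677]
ft_force: [-0.5, -0.2, 0.7]
opening: 0.501
t 65.8 tcp [462.2 412.8  68.7] jaw 79.2 x [ 0.001  0.001 -1.   ] F [-0.5 -0.2  0.7] M [ 0.08 -0.03 -0.01] open 47.6 j [ 0.62  0.65  1.71  0.    0.78 -0.76]
```

View pics/s45.png

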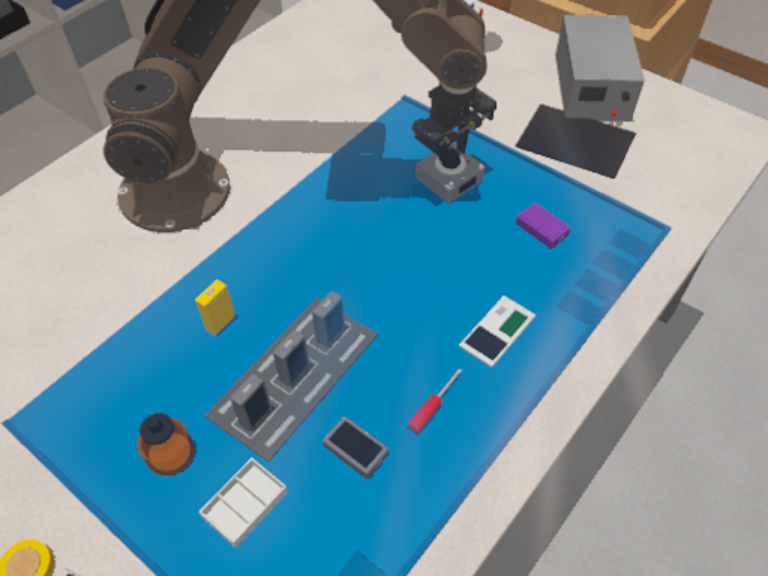

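All three packs stand, the stopper is seated, and the cured pack lies flat. I'll turn the knob now.

```bash
python3 -m handwheel '[{"travel":[0,-1,0],"roll":0},{"travel":[0,-1,0],"roll":0},{"travel":[0,-1,0],"roll":0},{"travel":[0,-1,0],"roll":0},{"travel":[0,-1,0],"roll":0},{"travel":[0,-1,0],"roll":0}]' 1
python3 -m handwheel '[{"travel":[0,0,0],"roll":-8},{"travel":[0,0,0],"roll":-16},{"travel":[0,0,0],"roll":-24},{"travel":[0,0,0],"roll":-32},{"travel":[0,0,0],"roll":-40},{"travel":[0,0,0],"roll":-48},{"travel":[0,0,0],"roll":-55},{"travel":[0,0,0],"roll":-60}]' 1
python3 -m handwheel '[{"travel":[0,0,0],"roll":0},{"travel":[0,0,0],"roll":0},{"travel":[0,0,0],"roll":0}]' 1
python3 -c "
from h import *
st()"
```

```text
t: 66.45
eef_pos: [461.7, 411.2, 67.9]
tcp_rot: [-0.956, 1.571, -1.143]
ft_force: [-0.5, -3.2, 3.9]
opening: 0.142
t: 67.25
eef_pos: [461.7, 411.2, 67.9]
tcp_rot: [0.141, 1.57, -1.098]
ft_force: [-0.3, -2.3, 4.3]
opening: 0.148
t: 67.55
eef_pos: [461.7, 411.2, 67.9]
tcp_rot: [0.246, 1.571, -0.986]
ft_force: [0.6, -3.9, 5.7]
opening: 0.146
t 67.55 tcp [461.7 411.2  67.9] jaw 19.4 x [ 0. -0. -1.] F [ 0.6 -3.9  5.7] M [-0.77  0.07  0.01] open 13.9 j [ 0.62  0.65  1.71 -0.    0.78  0.28]
```

```bash
python3 -m handwheel '[{"travel":[0,0,0],"roll":0},{"travel":[0,0,0],"roll":0},{"travel":[0,0,0],"roll":0},{"travel":[0,0,0],"roll":0}]' 0.2
python3 -m handwheel '[{"travel":[0,0,20],"roll":0},{"travel":[0,0,60],"roll":0},{"travel":[0,0,105],"roll":0},{"travel":[0,0,140],"roll":0},{"travel":[0,0,140],"roll":0}]' 0.2
python3 -c "
from h import *
st();im,P=snap('wrist','w46',1.5);snap('scene','s46',1.5);snap('top','t46',1.5)
c=cv2.resize(im[110:240,195:325,::-1],None,fx=4.4,fy=4.4,interpolation=cv2.INTER_CUBIC)
cv2.imwrite('pics/kn2.png',np.clip(c*1.6,0,255).astype(np.uint8))"
```

```text
t: 67.95
eef_pos: [461.6, 411.5, 67.5]
tcp_rot: [-2.41, 1.571, 2.639]
ft_force: [0.1, -0.2, -0.3]
opening: 0.388
t: 68.45
eef_pos: [463.0, 412.6, 212.7]
tcp_rot: [1.865, 1.563, 0.631]
ft_force: [0.3, 1.1, -0.0]
opening: 0.4
t 68.45 tcp [463.  412.6 212.7] jaw 19.3 x [ 0.007  0.005 -1.   ] F [ 0.3  1.1 -0. ] M [-0.03  0.05  0.03] open 38.0 j [0.62 0.48 1.58 0.   1.07 0.28]
```

View pics/kn2.png

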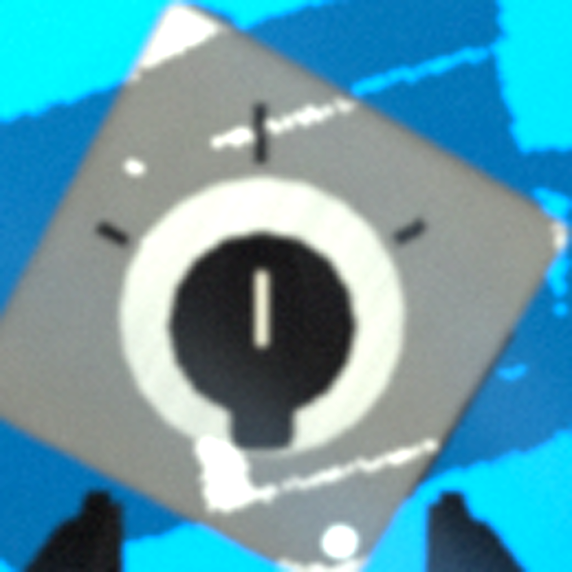

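View pics/t46.png

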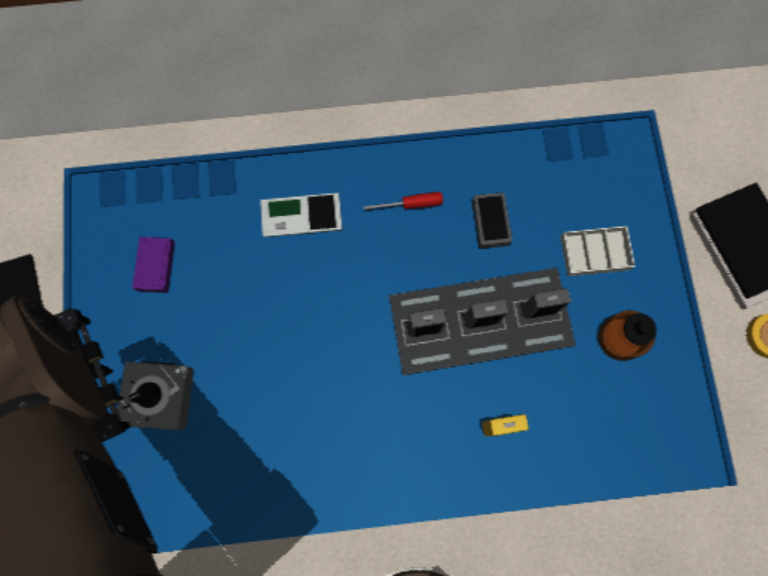

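View pics/s46.png

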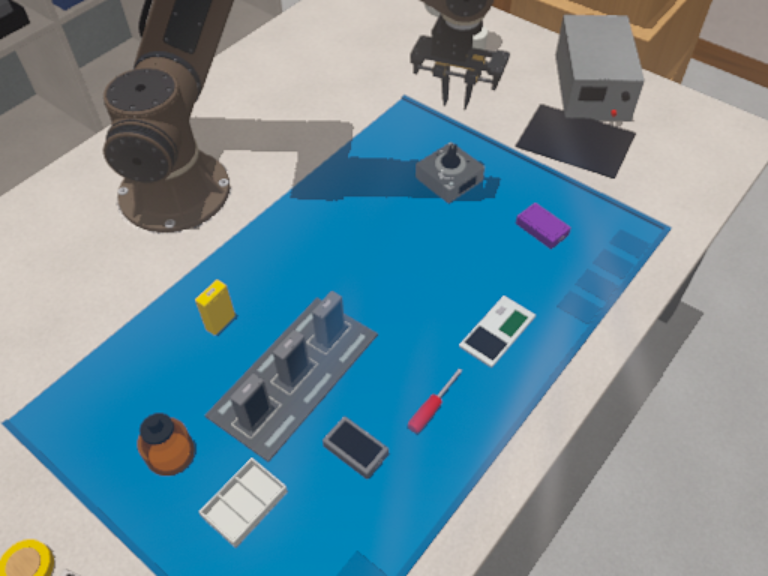

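The knob line at (261,270) points at the long middle tick at (261,130). The packs, stopper, cured pack and bystanders are all as they should be, and the robot touches nothing. I'm handing in.

```bash
python3 -c "
from h import *
print(job.job_done())"
```

```text
the job is handed in; nothing more can be done
None
```

The batch change is done and handed in at about 68.5 s, well inside the 210 s limit; the hand-in reported no verdict.

- **Cured pack:** I lifted it off the plate and tilted it down until it lay flat on the bench behind the plate.
- **Fresh packs:** All three stand upright, one to a bay. Last wrist measurements put each foot about 10 mm inside the far outline, with broad faces along the long sides. Bay R was read before the later moves, and the final pictures show no change.
- **Knocked pack:** The middle-bay pack was found lying across the plate's far edge while I was carrying the third pack. I picked it up, stood it again and placed it back in the middle bay. While setting it flat to re-grip, it pressed on the bench with about 25 N through the pack, below the 40 N limit.
- **Stopper:** It is fully home in the flask. The flange pushed back with 13 N at the expected height and sits centred on the mouth.
- **Knob:** I turned it 60° clockwise after everything else was done. Its white line points at the long middle tick after letting go.

The last pictures show the screwdriver, handset, dish and both look-alikes where they started, and the gripper clear of everything. No final check failed or disagreed.

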